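# Pack the bonder's changeover kit into its two-layer case

## Robot

A 6-joint arm with a two-finger parallel gripper is mounted at the origin on a cart in front of the work surface, level with it; the furniture and walls round the work are solid. World frame = base frame: x ahead of the robot, y to its left, z up, the work surface at z = 0. Lengths are in m, angles in rad, forces in N, time in s.
With the tool pointing down it reaches from about 0.25 to 0.725 m from the base axis. Payload 4 kg.
Tool frame: the origin (TCP) lies midway between the tips of the shut fingers; the grasp point (between the pads) lies 19 mm behind it; z points along the fingers, y is the line along which they close (so a half turn about z gives the same grasp; the last joint's range is limited). The gripper opens to 85 mm and grips with 20 to 120 N. Pads are 22 mm wide; open, the fingers measure 114 mm over their backs; the gripper's body (76 mm by 85 mm) begins 54 mm behind the grasp point. The pads swing forward as they close: fully open they stand 13 mm farther back than shut.
Start: joints at [-1.19, 0.241, 0.005, 1.335, 0, 1.571], TCP at [0.186, -0.464, 0.205] pointing down, gripper open.
Joint ranges: [-2.72, 2.72], [-1.05, 1.87], [-1.09, 1.28], [-1.99, 2.15], [-1.42, 1.44], [-3.14, 3.14]. Speed limits (rad/s): [2.79, 2.79, 3.14, 3.14, 3.14, 3.14].

## Interface

Orientations are given as a unit quaternion [x, y, z, w].
In Python, from workcell import bot gives the robot as it stands. The module is installed in compiled form; this text tells all that it offers.
- The arm moves only by the tool jog_arm, never from a script. Its argument "deltas" is a list of rows, each an object with "fingers": the opening, from 0 (shut) to 1 (fully open); "delta_pos": the shift along the tool's x, y, z normalised to -1 to 1, where 1 is 300 mm, a list of three; "yaw": the turn about the tool's z normalised to -1 to 1, where 1 is pi/4 rad. A call has 1 to 12 rows; each row is the pose to reach, as a shift and turn from the pose commanded when the call began, along the tool's axes at that moment; what a row does not reach only later rows make up. A row lasts 1/10 s, in which the tool goes at most 50 mm and 8.59 degrees, less where a joint would pass 70% of its speed; a pose out of reach is approached as far as the arm can. A call with a number of a shift or a turn outside -1 to 1 is refused whole. A call with a gripper value outside its range is refused whole. The fingers move at their own pace and stop on an object; the grip force is fixed at half the most. Time passes only in rows, so rows that repeat a pose let the fingers close. It gives the time, the measured TCP pose, the force, the opening and the grip force at its end, in the units of the state.
- bot.get_obs(): the state, without advancing time (a new reading comes with each control period).
- bot.camera(name): name is "scene" or "top" or "wrist"; returns a dict with "image" (384x512x3 uint8, red, green, blue), "range_z" (384x512 float32, m along the optical axis (not along the pixel's ray), 0 where there is no reading), "fx", "fy", "cx", "cy" (pixels), "rvec" (rotation vector, rad) and "tvec" (3), from world to camera coordinates, as OpenCV has them. Camera axes: x right, y down, z forward; pixel columns grow to the right and rows downward; lengths in m; the calibration is good to about 2 mm. The wrist camera is an equidistant fisheye: a pixel r from the principal point sees the ray r / f radians off the axis. A picture is of the moment at which its call begins.
- bot.job_done(): hands the job in; it is judged then, once.
The state is a dict: "clock": time; "joint_pos": joint angles; "joint_vel": joint speeds; "tau": joint torques, N m; "eef_pos": TCP position; "tool_rot": TCP orientation; "ft_force": force on the tool from outside, world axes, zero at the start; "ft_torque": the same for the moment, N m; "grip_width": finger opening in m; "grasp_force": force on a finger pad.
Only numpy, scipy, OpenCV 4.12 (cv2) and the standard library are available. Lean on these libraries where they do the work, as an engineer would, in place of code of your own. Each camera call takes 0.05 s, during which the arm holds its last target. There are 200 camera calls.

## Task

Swing the hold-down bar fully clear of the open grey case, lay the copper heater insert and the window clamp plate in their matching cavities on the case floor, and lower the dark divider tray over them until it sits level on its corner rests. Put every clipped die pack from the bench flat in a pocket of its own in the divider. Last, push the bar back round by its free end, over the packs, until it meets its stop; leave the other things on the bench alone.

Things in the scene. Friction and masses are not known exactly. Their poses are not given: they have to be found in the camera images.
- kit_case: Grey open case fixed on the bench, 192 (x) x 138 (y) x 36 mm, walls 4 mm, inner floor at 4 mm. Origin at the centre of its underside; x runs along its length to the pin end (away from the robot), z up. A 44 mm high block at each end carries the pin (x = +122 mm) and the bar's stop (x = -106 mm, lug at y = -20, top at 66 mm). Four corner rests, 22 mm above the inner floor, carry the divider.
- insert_cavity (a point): Centre, at floor level (4 mm above the bench), of the heater insert's cavity in the near half of the case: 42 mm along x, 72 mm along y, fences 7 mm high, the fences across x open by 40 mm in the middle for the fingers. x, y, z as the case.
- clamp_cavity (a point): Centre, at floor level (4 mm above the bench), of the window clamp's cavity in the far half of the case: 64 mm along x, 94 mm along y, fences 5 mm high, the fences across x open by 40 mm in the middle for the fingers. x, y, z as the case.
- case_seat (a point): Centre of the case at the height of its four corner rests, 26 mm above the bench; the underside of the seated divider lies here. Axes as the case. The opening above the rests is 184 mm along x and 130 mm along y.
- insert_mid (a point): Centre (half-way up) of the copper heater insert, a block 38 (x) x 68 (y) x 16 mm with small screws on top to 18 mm, about 0.3 kg, lying in the low-rimmed parts tray on the left (tray floor 2 mm above the bench, rim 16 mm). Origin 8 mm above its underside; grasp across x.
- clamp_mid (a point): Centre (half-way up) of the window clamp, a metal plate 60 (x) x 90 (y) x 8 mm, about 0.14 kg, lying in the same parts tray. Origin 4 mm above its underside; grasp across x (60 mm).
- divider_grip (a point): Middle of the grip block of the dark divider tray (178 x, 124 y, 4 mm, 0.16 kg), flat on the bench front left. Block 16 (x) x 24 (y) mm, 16 mm above the tray; this point is 12 mm above the tray's underside, 8 mm below the block's top. Grasp across x by its upper 9 mm: 4 mm high fences run 11 to 13 mm from its middle. Fits the case either way round, long sides together, 3 mm play.
- pocket0 (a point): Centre of the floor of one of the divider's four pockets, at x -41, y 31 mm from the divider's middle in its own frame, 4 mm above its underside; moves with the divider. The pocket is 56 mm along the divider's x and 58 mm along y, with 4 mm high fences; the two fences across x have a 37 mm gap in the middle for a finger. A seated pack's centre is 4 mm above this point.
- pocket1 (a point): Centre of the floor of one of the divider's four pockets, at x -41, y -31 mm from the divider's middle in its own frame, 4 mm above its underside; moves with the divider. The pocket is 56 mm along the divider's x and 58 mm along y, with 4 mm high fences; the two fences across x have a 37 mm gap in the middle for a finger. A seated pack's centre is 4 mm above this point.
- pocket2 (a point): Centre of the floor of one of the divider's four pockets, at x 41, y 31 mm from the divider's middle in its own frame, 4 mm above its underside; moves with the divider. The pocket is 56 mm along the divider's x and 58 mm along y, with 4 mm high fences; the two fences across x have a 37 mm gap in the middle for a finger. A seated pack's centre is 4 mm above this point.
- pocket3 (a point): Centre of the floor of one of the divider's four pockets, at x 41, y -31 mm from the divider's middle in its own frame, 4 mm above its underside; moves with the divider. The pocket is 56 mm along the divider's x and 58 mm along y, with 4 mm high fences; the two fences across x have a 37 mm gap in the middle for a finger. A seated pack's centre is 4 mm above this point.
- pack_a_mid (a point): Centre (half-way up) of a clipped die pack: a square lidded tray 50 x 50 mm, 8 mm thick, with a low spring clip across its top (clip and lid edge reach 54 mm along the pack's y), about 30 g, lying on the bench to the right of the case. Origin 4 mm above its underside. Grasp across x or y, whichever side has room for the fingers; it fits a pocket either way. None if this pack is absent today.
- pack_b_mid (a point): Centre (half-way up) of a clipped die pack: a square lidded tray 50 x 50 mm, 8 mm thick, with a low spring clip across its top (clip and lid edge reach 54 mm along the pack's y), about 30 g, lying on the bench to the right of the case. Origin 4 mm above its underside. Grasp across x or y, whichever side has room for the fingers; it fits a pocket either way. None if this pack is absent today.
- pack_c_mid (a point): Centre (half-way up) of a clipped die pack: a square lidded tray 50 x 50 mm, 8 mm thick, with a low spring clip across its top (clip and lid edge reach 54 mm along the pack's y), about 30 g, lying on the bench to the right of the case. Origin 4 mm above its underside. Grasp across x or y, whichever side has room for the fingers; it fits a pocket either way. None if this pack is absent today.
- pack_d_mid (a point): Centre (half-way up) of a clipped die pack: a square lidded tray 50 x 50 mm, 8 mm thick, with a low spring clip across its top (clip and lid edge reach 54 mm along the pack's y), about 30 g, lying on the bench to the right of the case. Origin 4 mm above its underside. Grasp across x or y, whichever side has room for the fingers; it fits a pocket either way. None if this pack is absent today.
- bar (a joint): Angle (rad) of the hold-down bar about its upright pin: 0 = lying along the middle of the case against the stop, grows as it is swung open to the case's +y side (left); starts part-way across the case at 0.15 to 0.75, fully open at its end of travel 1.75, clear of the case from about 1.55. Light friction, stays where it is left; about 1 N at the free end moves it.
- bar_pin (a point): The bar's pin axis at the far end of the case, 57 mm above the bench. The bar is 30 mm wide, 14 mm thick (50 to 64 mm above the bench), runs 220 mm from the pin to its free end; two rubber pads under it reach down to 43 mm. Axes as the case.
- bar_knob (a point): Middle of the small black knob (17 mm across, 24 mm high) standing on the bar's free end, 209 mm from the pin, 76 mm above the bench. The point's -x axis points from the pin along the bar.
- boat: Bystander: aluminium strip boat, 60 x 210 x 9 mm, on the right, behind the packs; origin under its centre. Leave it where it is.
- tweezers: Bystander: fine tweezers, 18 x 125 x 10 mm, to the right of the case; origin under its centre. Leave it where it is.
- petri: Bystander: round lidded dish, 62 mm across, 14 mm high, near the front edge; origin under its centre. Leave it where it is.
- loupe: Bystander: folding loupe, 52 x 30 x 16 mm, right of the far end of the case; origin under its centre. Leave it where it is.

How it is judged:
By the outcome, as a careful person would: the job done as asked, in the order asked, and still so for the second after the job is handed in, with the robot touching nothing.
Of pack_a, pack_b, pack_c, pack_d only 2 to 4 are there at a start; the rules pass over those that are not, and their reading is None.
At some moment in a run one of pack_a, pack_b, pack_c, pack_d, insert may be knocked a few centimetres aside while the robot is not near it.
Once in a run the grip may slacken for a moment while it holds something.
It also fails if it takes over 210 s, if anything falls off the work surface, if the arm or the gripper's body presses on something with over 40 N, if the wrist force passes 120 N, or if a joint passes its speed limit or range.

## Working session

There is one attempt and no reset: what is moved stays moved. The work goes in short steps, Python scripts to look and compute and a tool call to move; the robot and the scene stay as the last step left them, time stands still between calls to the robot, and variables do not carry over. Pictures are saved under pics/ and viewed, at most 14 in all, crops included, and the job is handed in when it is done.

Besides the shell and the picture viewer there is one more tool, called by a JSON object that holds its "api" and its "payload". jog_arm: Moves the arm, as the interface text tells. Scaled input: -1 to 1 covers 300 mm each way for a shift and pi/4 rad each way for a turn. Its arguments: {"type":"object","properties":{"deltas":{"type":"array","items":{"type":"object","properties":{"fingers":{"type":"number"},"delta_pos":{"type":"array","items":{"type":"number"}},"yaw":{"type":"number"}}}}},"required":["deltas"]}

```bash
mkdir -p pics
cat > h.py <<'E'
import numpy as np, cv2
from workcell import bot
from scipy.spatial.transform import Rotation as R
def snap(n,save=None):
    c=bot.camera(n)
    if save: cv2.imwrite(f'pics/{save}.png',cv2.cvtColor(c['image'],cv2.COLOR_RGB2BGR))
    return c
def cloud(c):
    """world xyz per pixel (pinhole cams)"""
    z=c['range_z'].astype(float);v,u=np.indices(z.shape)
    p=np.stack([(u-c['cx'])/c['fx']*z,(v-c['cy'])/c['fy']*z,z],-1)
    Rm=cv2.Rodrigues(np.array(c['rvec'],float))[0]
    w=(p-np.array(c['tvec'],float).ravel())@Rm
    w[z==0]=np.nan
    return w
def st():
    o=bot.get_obs();print('t',o['clock'],'p',np.round(o['eef_pos'],4),'rot',np.round(R.from_quat(o['tool_rot']).as_matrix().ravel(),3),'F',np.round(o['ft_force'],1),'w',o['grip_width'],o['grasp_force'])
E
python3 - <<'E'
from h import *
c=snap('top','top0');w=cloud(c);np.save('top0.npy',w);np.save('top0rgb.npy',c['image'])
c2=snap('scene','scene0')
print(c['rvec'],c['tvec'],c['fx'])
st()
print(np.nanmin(w.reshape(-1,3),0),np.nanmax(w.reshape(-1,3),0))
E
```

```text
[ 2.16484038 -2.19923182  0.10836057] [-0.00352575  0.5310134   1.2551277 ] 439.8515894750483
t 0.1 p [ 0.1856 -0.4636  0.2042] rot [ 0.928  0.372 -0.001  0.372 -0.928  0.002 -0.    -0.002 -1.   ] F [ 0.   0.4 -0.3] w 0.08558991140144767 0.0
[-0.33760411 -1.26893614 -0.85385355] [1.2227138  1.1995863  0.83667407]
```

View pics/top0.png

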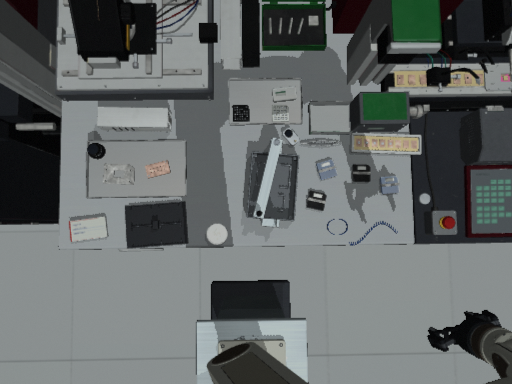

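View pics/scene0.png

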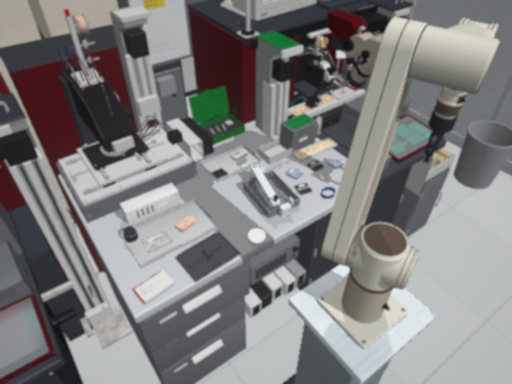

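Top view: case at (272,187) with the bar across it, parts tray at (137,168) with the insert (158,169) and clamp (118,174), divider at (156,224), four packs at (326,168), (361,173), (389,184) and (316,200).

Run:
```python
from h import *
w=np.load('top0.npy');im=np.load('top0rgb.npy')
cr=im[125:255,60:230];a=cv2.resize(cr,None,fx=4.5,fy=4.5,interpolation=cv2.INTER_CUBIC)[:,:,::-1]
cr=im[125:255,230:410];b=cv2.resize(cr,None,fx=4.4,fy=4.4,interpolation=cv2.INTER_CUBIC)[:,:,::-1]
cv2.imwrite('pics/R.png',b)
for n,(u,v) in dict(packs1=(326,168),p2=(361,173),p3=(389,184),p4=(316,200),ins=(158,169),clamp_mid=(118,174),div=(156,224),knob=(259,213),pin=(277,142),petri=(217,234),benchL=(100,240),bench=(300,240)).items(): print(n,np.round(w[v,u],3))
```

```text
packs1 [ 0.586 -0.228  0.009]
p2 [ 0.57  -0.332  0.007]
p3 [ 0.536 -0.413  0.008]
p4 [ 0.492 -0.196  0.006]
ins [0.589 0.266 0.017]
clamp_mid [0.578 0.387 0.001]
div [0.429 0.271 0.019]
knob [ 0.454 -0.026  0.086]
pin [ 0.655 -0.081  0.069]
petri [0.397 0.095 0.015]
benchL [ 0.385  0.438 -0.001]
bench [ 0.376 -0.146  0.002]
```

View pics/R.png

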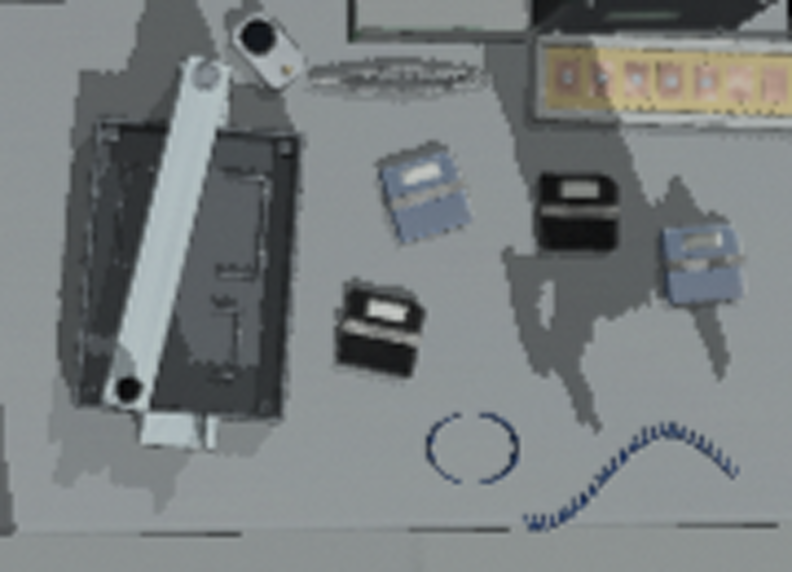

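Four packs are present: (425,193), (380,330), (580,212), (702,265) in the crop. The bar runs from its pin at (207,75) to its knob at (128,388), loupe and tweezers close beside the far end.

```bash
cat >> h.py <<'E'
def cloudw(c):
    z=c['range_z'].astype(float);v,u=np.indices(z.shape)
    x=(u-c['cx'])/c['fx'];y=(v-c['cy'])/c['fy'];t=np.hypot(x,y)+1e-9
    k=np.tan(np.minimum(t,1.45))/t
    p=np.stack([x*k*z,y*k*z,z],-1)
    Rm=cv2.Rodrigues(np.array(c['rvec'],float))[0]
    w=(p-np.array(c['tvec'],float).ravel())@Rm
    w[(z==0)|(t>1.4)]=np.nan
    return w
def rect(P):
    """min-area rect of xy points (m) -> centre, sizes, angle deg of first size axis"""
    (cx,cy),(a,b),ang=cv2.minAreaRect((np.asarray(P)[:,:2]*1000).astype(np.float32))
    return np.round([cx,cy,a,b,ang],1)
def blobs(w,mask,minn=20):
    n,l,s,cc=cv2.connectedComponentsWithStats(mask.astype(np.uint8))
    for i in range(1,n):
        if s[i,4]>=minn:
            P=w[l==i];print(s[i,4],'rect',rect(P),'mean',np.round(np.nanmedian(P,0),4))
def frame(R_obs,d_world):
    return np.round(np.asarray(R_obs).T@np.asarray(d_world)/0.3,3)
E
python3 - <<'E'
from h import *
w=np.load('top0.npy');z=w[...,2];x=w[...,0];y=w[...,1]
def reg(x0,x1,y0,y1,z0,z1): return (x>x0)&(x<x1)&(y>y0)&(y<y1)&(z>z0)&(z<z1)
print('case rim');blobs(w,reg(.42,.7,-.17,.05,.03,.041))
print('bar');blobs(w,reg(.42,.7,-.17,.05,.058,.072))
print('packs');blobs(w,reg(.44,.63,-.46,-.15,.0055,.02))
print('tray');blobs(w,reg(.5,.7,.2,.5,.006,.03),8)
print('div');blobs(w,reg(.34,.5,.15,.37,.003,.03))
c=snap('wrist','w0')
E
```

```text
case rim
47 rect [623.6 -21.4  32.7  61.9  36.4] mean [ 0.6297 -0.0156  0.0348]
150 rect [ 530.  -113.5   55.9  191.3   88.8] mean [ 0.533  -0.131   0.0346]
80 rect [5.141e+02 5.000e-01 1.420e+02 2.540e+01 4.900e+00] mean [0.5035 0.0006 0.0354]
bar
828 rect [555.4 -53.   29.5 232.3  75. ] mean [ 0.5561 -0.0532  0.0635]
20 rect [428.5 -78.1   7.7  17.5  76.8] mean [ 0.4289 -0.0786  0.0655]
packs
252 rect [ 583.4 -230.    50.5   52.9   15.8] mean [ 0.5831 -0.2305  0.0085]
242 rect [ 569.9 -334.3   55.4   48.2   88.9] mean [ 0.5696 -0.3311  0.0083]
246 rect [ 534.7 -415.5   50.6   53.7    6.1] mean [ 0.5355 -0.4146  0.0087]
261 rect [ 491.  -196.9   52.1   50.7   77. ] mean [ 0.4893 -0.1959  0.0085]
tray
173 rect [676.7 338.1  20.4 273.    3.8] mean [0.676  0.357  0.0161]
318 rect [587.4 341.2 279.5 161.   89.9] mean [0.5502 0.4372 0.017 ]
324 rect [590.6 268.   45.8  68.8  11.4] mean [0.5894 0.2681 0.0174]
522 rect [577.7 383.   91.2  65.1  89.2] mean [0.5773 0.3848 0.0099]
div
1711 rect [428.6 270.9 128.9 185.8   4. ] mean [0.4263 0.2736 0.0055]
```

View pics/w0.png

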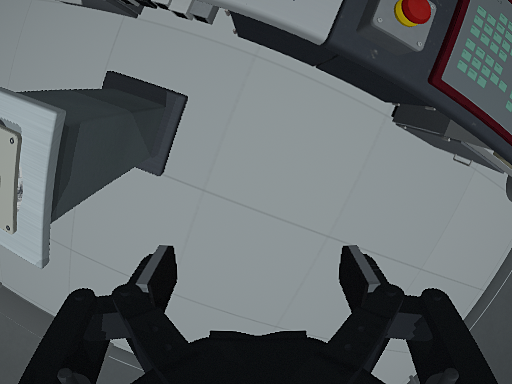

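{"api": "jog_arm", "payload": {"deltas": [{"fingers": 0,"delta_pos": [0.696,-0.42,0.033],"yaw": 0.487},{"fingers": 0,"delta_pos": [0.696,-0.42,0.033],"yaw": 0.487},{"fingers": 0,"delta_pos": [0.696,-0.42,0.033],"yaw": 0.487},{"fingers": 0,"delta_pos": [0.696,-0.42,0.033],"yaw": 0.487},{"fingers": 0,"delta_pos": [0.696,-0.42,0.033],"yaw": 0.487},{"fingers": 0,"delta_pos": [0.696,-0.42,0.033],"yaw": 0.487}]}}

```text
clock: 0.75
eef_pos: [0.3351, -0.2652, 0.1947]
tool_rot: [1.0, 0.003, 0.0, -0.001]
ft_force: [-1.2, -0.3, -0.1]
grip_width: -0.0001
grasp_force: 0.0
```

{"api": "jog_arm", "payload": {"deltas": [{"fingers": 0,"delta_pos": [0.49,-0.648,0.0],"yaw": 0},{"fingers": 0,"delta_pos": [0.49,-0.648,0.0],"yaw": 0},{"fingers": 0,"delta_pos": [0.49,-0.648,0.0],"yaw": 0},{"fingers": 0,"delta_pos": [0.49,-0.648,0.0],"yaw": 0},{"fingers": 0,"delta_pos": [0.49,-0.648,0.0],"yaw": 0},{"fingers": 0,"delta_pos": [0.49,-0.648,0.0],"yaw": 0},{"fingers": 0,"delta_pos": [0.49,-0.648,0.0],"yaw": 0}]}}

```text
clock: 1.45
eef_pos: [0.4801, -0.0752, 0.1945]
tool_rot: [1.0, 0.0, -0.001, 0.0]
ft_force: [0.4, -0.1, 0.4]
grip_width: 0.0
grasp_force: 0.0
```

Run:
```python
from h import *
st()
c=snap('wrist','w1');w=cloudw(c);z=w[...,2]
np.save('w1.npy',w)
x=w[...,0];y=w[...,1]
def reg(x0,x1,y0,y1,z0,z1): return (x>x0)&(x<x1)&(y>y0)&(y<y1)&(z>z0)&(z<z1)
print('case rim');blobs(w,reg(.42,.7,-.17,.05,.03,.04),60)
m=reg(.42,.66,-.16,.05,.03,.04)
print('all',rect(w[m]))
print('bar');blobs(w,reg(.42,.7,-.17,.05,.056,.07),60)
print('floor');m=reg(.45,.65,-.13,.0,-.01,.02);print(np.nanmedian(z[m]))
```

```text
t 1.45 p [ 0.4801 -0.0752  0.1945] rot [ 1.     0.    -0.002  0.    -1.    -0.    -0.002  0.    -1.   ] F [ 0.4 -0.1  0.4] w 4.684554042739426e-05 0.0
case rim
865 rect [544.8  -9.2  44.1 195.6  75.2] mean [ 0.5623 -0.0052  0.0347]
1212 rect [534.3 -94.3  90.2 192.3  84.2] mean [ 0.5151 -0.1302  0.0348]
all [536.6 -69.4 139.3 192.3  84.5]
bar
6056 rect [555.9 -53.8  30.8 228.2  75. ] mean [ 0.5611 -0.0553  0.0631]
145 rect [430.2 -79.4   8.   19.9  84.8] mean [ 0.4318 -0.0795  0.065 ]
floor
0.0032750926949089583
```

View pics/w1.png

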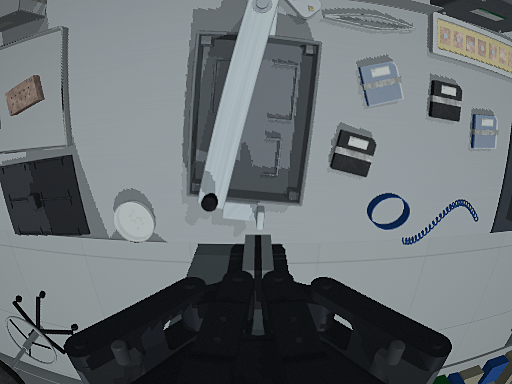

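Wrist view: case rim corners near (200,38), (318,40), (298,203), (188,195), bar clear to see from (262,5) to knob (209,202). Case centre (0.537,-0.069), yaw -5.5°. Now swinging the bar open.

{"api": "jog_arm", "payload": {"deltas": [{"fingers": 0,"delta_pos": [0,0,0.167],"yaw": 0},{"fingers": 0,"delta_pos": [0,0,0.333],"yaw": 0},{"fingers": 0,"delta_pos": [0,0,0.43],"yaw": 0},{"fingers": 0,"delta_pos": [0,0,0.482],"yaw": 0},{"fingers": 0,"delta_pos": [0,0,0.482],"yaw": 0}]}}

```text
clock: 2.0
eef_pos: [0.4766, -0.0769, 0.0481]
tool_rot: [1.0, -0.002, -0.003, -0.0]
ft_force: [-0.3, 0.1, 1.2]
grip_width: -0.0001
grasp_force: 0.0
```

{"api": "jog_arm", "payload": {"deltas": [{"fingers": 0,"delta_pos": [-0.01,-0.1,0],"yaw": 0},{"fingers": 0,"delta_pos": [0.025,-0.19,0],"yaw": 0},{"fingers": 0,"delta_pos": [0.063,-0.283,0],"yaw": 0},{"fingers": 0,"delta_pos": [0.125,-0.37,0],"yaw": 0},{"fingers": 0,"delta_pos": [0.2,-0.447,0],"yaw": 0},{"fingers": 0,"delta_pos": [0.265,-0.485,0],"yaw": 0},{"fingers": 0,"delta_pos": [0.33,-0.515,0],"yaw": 0},{"fingers": 0,"delta_pos": [0.4,-0.537,0],"yaw": 0},{"fingers": 0,"delta_pos": [0.47,-0.545,0],"yaw": 0},{"fingers": 0,"delta_pos": [0.53,-0.55,0],"yaw": 0},{"fingers": 0,"delta_pos": [0.575,-0.553,0],"yaw": 0},{"fingers": 0,"delta_pos": [0.61,-0.556,0],"yaw": 0}]}}

```text
clock: 3.2
eef_pos: [0.6675, 0.0531, 0.0524]
tool_rot: [0.999, 0.033, 0.0, -0.015]
ft_force: [-0.0, 0.9, 0.7]
grip_width: 0.0
grasp_force: 0.0
```

{"api": "jog_arm", "payload": {"deltas": [{"fingers": 0,"delta_pos": [0.02,0,0],"yaw": 0},{"fingers": 0,"delta_pos": [0.032,0,0],"yaw": 0},{"fingers": 0,"delta_pos": [0.032,0,0],"yaw": 0}]}}

```text
clock: 3.5
eef_pos: [0.6758, 0.0547, 0.0512]
tool_rot: [0.999, 0.034, -0.001, -0.015]
ft_force: [-0.4, 0.1, 0.5]
grip_width: -0.0002
grasp_force: 0.0
```

Run:
```python
from h import *
st()
c=snap('top');w=cloud(c);z=w[...,2]
x=w[...,0];y=w[...,1]
m=(x>.5)&(x<.76)&(y>-.1)&(y<.2)&(z>.055)&(z<.072)
blobs(w,m)
```

```text
t 3.5 p [0.6758 0.0547 0.0512] rot [ 0.998  0.067 -0.002  0.067 -0.997  0.03  -0.    -0.03  -1.   ] F [-0.4  0.1  0.5] w -0.00021239516126063233 0.0
550 rect [585.8 -61.1  29.6 169.1  75. ] mean [ 0.5933 -0.063   0.0637]
```

Run:
```python
from h import *
o=bot.get_obs();print(np.round(o['joint_pos'],3),np.round(o['tau'],1))
c=snap('scene','s1');im=c['image'];a=cv2.resize(im[120:260,160:360],None,fx=4,fy=4,interpolation=cv2.INTER_CUBIC)
cv2.imwrite('pics/s1c.png',a[:,:,::-1])
```

```text
[0.067 0.686 0.299 1.184 0.03  3.141] [ -0.1 -55.9  24.4  -0.    0.1  -0. ]
```

View pics/s1c.png

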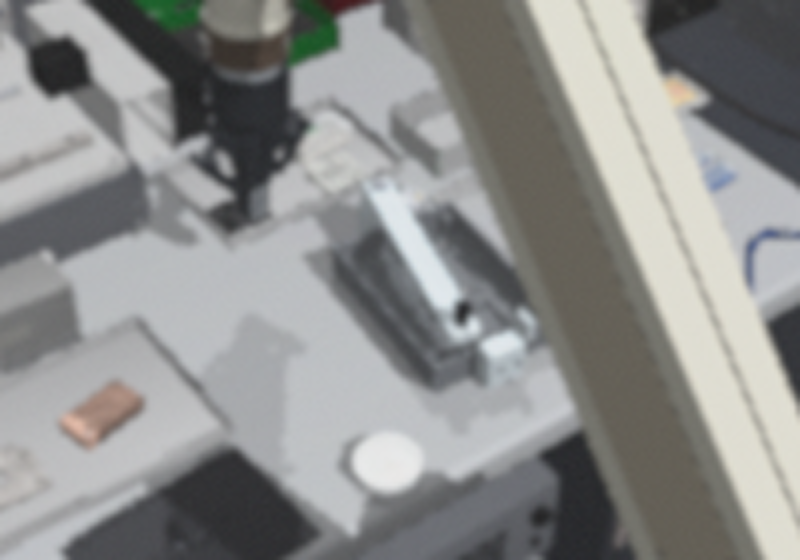

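The scene view shows the bar still in its first place and the gripper beyond it at (250,210): joint 6 had hit its limit (φ = j1+π−j6), so I'll lift, turn to φ≈90° and retry.

{"api": "jog_arm", "payload": {"deltas": [{"fingers": 0,"delta_pos": [-0.05,0,-0.2],"yaw": -0.19},{"fingers": 0,"delta_pos": [-0.05,0,-0.35],"yaw": -0.38},{"fingers": 0,"delta_pos": [-0.05,0,-0.5],"yaw": -0.57},{"fingers": 0,"delta_pos": [-0.2,0.2,-0.5],"yaw": -0.76},{"fingers": 0,"delta_pos": [-0.3,0.35,-0.5],"yaw": -0.95},{"fingers": 0,"delta_pos": [-0.4,0.5,-0.5],"yaw": -1},{"fingers": 0,"delta_pos": [-0.5,0.6,-0.5],"yaw": -1},{"fingers": 0,"delta_pos": [-0.576,0.706,-0.5],"yaw": -1},{"fingers": 0,"delta_pos": [-0.576,0.706,-0.5],"yaw": -1}]}}

```text
clock: 4.5
eef_pos: [0.5145, -0.1752, 0.1947]
tool_rot: [0.911, 0.412, 0.004, -0.014]
ft_force: [0.1, 0.6, 0.4]
grip_width: -0.0001
grasp_force: 0.0
```

{"api": "jog_arm", "payload": {"deltas": [{"fingers": 0,"delta_pos": [0,0,0],"yaw": -1},{"fingers": 0,"delta_pos": [0,0,0],"yaw": -1},{"fingers": 0,"delta_pos": [0,0,0],"yaw": -1},{"fingers": 0,"delta_pos": [0,0,0],"yaw": -1},{"fingers": 0,"delta_pos": [0,0,0],"yaw": -1},{"fingers": 0,"delta_pos": [0,0,0],"yaw": -1}]}}

```text
clock: 5.1
eef_pos: [0.5179, -0.1714, 0.1944]
tool_rot: [0.681, 0.732, 0.01, -0.011]
ft_force: [-0.1, -0.2, 0.2]
grip_width: 0.0003
grasp_force: 0.0
```

Run:
```python
from h import *
st()
w=cloudw(snap('wrist'));z=w[...,2]
x=w[...,0];y=w[...,1]
m=(x>.42)&(x<.76)&(y>-.17)&(y<.2)&(z>.055)&(z<.072)
blobs(w,m,80)
m=(x>.44)&(x<.645)&(y>-.17)&(y<.05)&(z>.03)&(z<.04);print('rim',rect(w[m]))
```

```text
t 5.1 p [ 0.5179 -0.1714  0.1944] rot [-0.072  0.997 -0.003  0.997  0.072  0.03   0.03  -0.001 -1.   ] F [-0.1 -0.2  0.2] w 0.00025758584793272686 0.0
6052 rect [557.5 -54.1  31.4 232.2  75. ] mean [ 0.5557 -0.0546  0.0631]
160 rect [430.4 -79.6   8.6  20.9  82.3] mean [ 0.431  -0.0795  0.0651]
rim [542.3 -70.  138.7 203.1  84.7]
```

```bash
cat >> h.py <<'E'
def plan(pts,yaw=None):
    """pts: world xyz targets -> normalised tool deltas from the present pose; also yaw for a wanted phi(deg)"""
    o=bot.get_obs();Rm=R.from_quat(o['tool_rot']).as_matrix();p=np.array(o['eef_pos'])
    phi=np.degrees(np.arctan2(Rm[1,0],Rm[0,0]))
    print('phi',round(phi,2))
    for q in pts: print(np.round(q,4).tolist(),'->',np.round(Rm.T@(np.asarray(q)-p)/.3,3).tolist())
    if yaw is not None: print('yaw',np.round((phi-yaw)/45,3))
pin=np.array([.658,-.081])
def barpush(th,s=.18,ex=.0145,ey=.011,side=1,extra=0,z=.05):
    t=np.radians(th);u=np.array([np.cos(t),np.sin(t)]);n=side*np.array([-u[1],u[0]])
    f=pin+s*u+(.015+extra+ex*abs(n[0])+ey*abs(n[1]))*n
    return np.r_[f,z]
E
python3 - <<'E'
from h import *
plan([[.478,-.085,.15],[.478,-.085,.05]]+[barpush(t) for t in (165,155,145,135,125,115,105,97,90)]+[barpush(t,.17) for t in (84,80,77,75)])
E
```

```text
phi 94.1
[0.478, -0.085, 0.15] -> [0.292, -0.112, 0.157]
[0.478, -0.085, 0.05] -> [0.282, -0.112, 0.49]
[0.4765, -0.0628, 0.05] -> [0.356, -0.111, 0.492]
[0.4817, -0.0331, 0.05] -> [0.454, -0.087, 0.495]
[0.492, -0.0042, 0.05] -> [0.547, -0.046, 0.498]
[0.5074, 0.0229, 0.05] -> [0.634, 0.012, 0.501]
[0.5276, 0.0474, 0.05] -> [0.71, 0.085, 0.503]
[0.5522, 0.0683, 0.05] -> [0.774, 0.172, 0.505]
[0.5806, 0.0846, 0.05] -> [0.821, 0.27, 0.506]
[0.6056, 0.0939, 0.05] -> [0.846, 0.355, 0.507]
[0.6285, 0.099, 0.05] -> [0.858, 0.433, 0.507]
[0.6454, 0.0913, 0.05] -> [0.828, 0.487, 0.506]
[0.6568, 0.0918, 0.05] -> [0.827, 0.525, 0.506]
[0.6654, 0.0918, 0.05] -> [0.825, 0.554, 0.506]
[0.6712, 0.0915, 0.05] -> [0.822, 0.573, 0.506]
```

{"api": "jog_arm", "payload": {"deltas": [{"fingers": 0,"delta_pos": [0.146,-0.056,0.08],"yaw": 0},{"fingers": 0,"delta_pos": [0.292,-0.112,0.157],"yaw": 0},{"fingers": 0,"delta_pos": [0.292,-0.112,0.157],"yaw": 0},{"fingers": 0,"delta_pos": [0.282,-0.112,0.32],"yaw": 0},{"fingers": 0,"delta_pos": [0.282,-0.112,0.44],"yaw": 0},{"fingers": 0,"delta_pos": [0.282,-0.112,0.49],"yaw": 0},{"fingers": 0,"delta_pos": [0.282,-0.112,0.49],"yaw": 0}]}}

```text
clock: 5.85
eef_pos: [0.4761, -0.0849, 0.0478]
tool_rot: [0.682, 0.731, 0.008, -0.013]
ft_force: [-0.1, -0.0, 0.8]
grip_width: -0.0001
grasp_force: 0.0
```

{"api": "jog_arm", "payload": {"deltas": [{"fingers": 0,"delta_pos": [0.074,0.001,0.002],"yaw": 0},{"fingers": 0,"delta_pos": [0.123,0.013,0.003],"yaw": 0},{"fingers": 0,"delta_pos": [0.172,0.025,0.005],"yaw": 0},{"fingers": 0,"delta_pos": [0.22,0.045,0.006],"yaw": 0},{"fingers": 0,"delta_pos": [0.265,0.066,0.008],"yaw": 0},{"fingers": 0,"delta_pos": [0.31,0.095,0.01],"yaw": 0},{"fingers": 0,"delta_pos": [0.352,0.124,0.011],"yaw": 0},{"fingers": 0,"delta_pos": [0.39,0.16,0.012],"yaw": 0},{"fingers": 0,"delta_pos": [0.428,0.197,0.013],"yaw": 0},{"fingers": 0,"delta_pos": [0.46,0.24,0.014],"yaw": 0},{"fingers": 0,"delta_pos": [0.492,0.284,0.015],"yaw": 0},{"fingers": 0,"delta_pos": [0.515,0.333,0.016],"yaw": 0}]}}

```text
clock: 7.05
eef_pos: [0.5682, 0.0767, 0.0495]
tool_rot: [0.682, 0.731, 0.01, -0.011]
ft_force: [0.8, -0.3, -0.4]
grip_width: -0.0001
grasp_force: 0.0
```

{"api": "jog_arm", "payload": {"deltas": [{"fingers": 0,"delta_pos": [0.024,0.049,0],"yaw": 0},{"fingers": 0,"delta_pos": [0.04,0.09,0],"yaw": 0},{"fingers": 0,"delta_pos": [0.046,0.134,0],"yaw": 0},{"fingers": 0,"delta_pos": [0.035,0.175,0],"yaw": 0},{"fingers": 0,"delta_pos": [0.03,0.21,0],"yaw": 0},{"fingers": 0,"delta_pos": [0.028,0.235,0],"yaw": 0},{"fingers": 0,"delta_pos": [0.026,0.255,0],"yaw": 0},{"fingers": 0,"delta_pos": [0.024,0.274,0],"yaw": 0},{"fingers": 0,"delta_pos": [0.024,0.274,0],"yaw": 0}]}}

```text
clock: 7.95
eef_pos: [0.6495, 0.0883, 0.0497]
tool_rot: [0.683, 0.731, 0.01, -0.011]
ft_force: [-0.3, -0.1, -0.5]
grip_width: 0.0004
grasp_force: 0.0
```

Run:
```python
from h import *
st()
w=cloudw(snap('wrist'));z=w[...,2]
x=w[...,0];y=w[...,1]
m=(x>.42)&(x<.8)&(y>-.17)&(y<.2)&(z>.055)&(z<.067)
blobs(w,m,80)
```

```text
t 7.95 p [0.6495 0.0883 0.0497] rot [-0.068  0.998 -0.003  0.997  0.068  0.03   0.03  -0.001 -1.   ] F [-0.3 -0.1 -0.5] w 0.0003835650549704942 0.0
960 rect [472.4 -30.8  32.   55.4  75. ] mean [ 0.4725 -0.0218  0.063 ]
191 rect [430.6 -77.9   9.6  21.6  84.2] mean [ 0.4324 -0.0763  0.0619]
```

Run:
```python
from h import *
snap('wrist','w2')
w=cloud(snap('top','t2'));x,y,z=w[...,0],w[...,1],w[...,2]
m=(x>.42)&(x<.8)&(y>-.17)&(y<.2)&(z>.05)&(z<.075);blobs(w,m,15)
```

```text
831 rect [555.1 -52.9  29.6 231.7  75. ] mean [ 0.5559 -0.0532  0.0636]
22 rect [428.6 -77.9   7.7  17.2  81.9] mean [ 0.4289 -0.0773  0.0641]
```

View pics/w2.png

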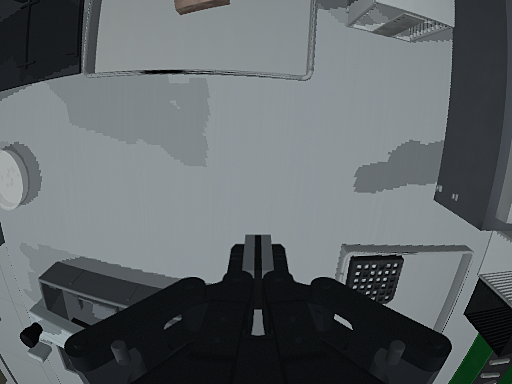

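Wrist view: closed fingertips at (258,240), bar's free end with knob still at (30,335) on the case – it did not move. Checking where the fingertips really are.

Run:
```python
from h import *
c=snap('wrist');w=cloudw(c)
for u,v in [(252,236),(264,236),(252,250),(264,250),(240,250),(275,250)]: print(u,v,c['range_z'][v,u],np.round(w[v,u],4))
w=cloud(snap('scene'))
p=np.array(bot.get_obs()['eef_pos'])
d=np.linalg.norm(w[...,:2]-p[:2],axis=-1)
m=(d<.03)&(w[...,2]>.01);print('lowest near tcp',np.sort(w[m][:,2])[:5])
print(w[m][np.argsort(w[m][:,2])[:5]])
```

```text
252 236 0.15122342 [0.646  0.0967 0.0817]
264 236 0.15153682 [0.6522 0.097  0.0814]
252 250 0.13846043 [0.6464 0.0958 0.0953]
264 250 0.13707927 [0.6519 0.0968 0.0965]
240 250 0.14669536 [0.6405 0.0914 0.0879]
275 250 0.14517283 [0.6578 0.0933 0.0892]
lowest near tcp [0.07841811 0.07866169 0.07905441 0.08314067 0.08471383]
[[0.64183749 0.09003539 0.07841811]
 [0.65282044 0.0962493  0.07866169]
 [0.64549406 0.09640078 0.07905441]
 [0.63759569 0.08368108 0.08314067]
 [0.63769816 0.09650361 0.08471383]]
```

Run:
```python
from h import *
c=snap('wrist');w=cloudw(c)
for u in (250,256,262,244,272): print(u,[(v,round(float(w[v,u,2]),3)) for v in range(226,246,2)])
plan([[.65,.09,.02],[.65,.09,0.0],[.65,.09,-.02]])
print(c['rvec'],c['tvec'],'cam pos',-cv2.Rodrigues(c['rvec'])[0].T@np.ravel(c['tvec']))
```

```text
250 [(226, -0.002), (228, -0.001), (230, 0.0), (232, -0.001), (234, 0.08), (236, 0.081), (238, 0.084), (240, 0.087), (242, 0.087), (244, 0.09)]
256 [(226, -0.001), (228, 0.0), (230, 0.0), (232, -0.0), (234, 0.08), (236, 0.083), (238, 0.084), (240, 0.086), (242, 0.088), (244, 0.09)]
262 [(226, -0.001), (228, -0.0), (230, 0.001), (232, -0.001), (234, 0.079), (236, 0.082), (238, 0.084), (240, 0.087), (242, 0.088), (244, 0.089)]
244 [(226, 0.0), (228, -0.001), (230, -0.001), (232, -0.002), (234, -0.001), (236, -0.0), (238, -0.0), (240, -0.001), (242, 0.088), (244, 0.09)]
272 [(226, -0.0), (228, -0.001), (230, -0.001), (232, -0.0), (234, -0.0), (236, -0.0), (238, -0.001), (240, -0.001), (242, -0.001), (244, 0.083)]
phi 93.91
[0.65, 0.09, 0.02] -> [0.003, 0.006, 0.1]
[0.65, 0.09, 0.0] -> [0.001, 0.006, 0.166]
[0.65, 0.09, -0.02] -> [-0.001, 0.006, 0.233]
[-2.8516544  -0.09798191 -0.01136617] [-0.65381095  0.04948261  0.24575418] cam pos [0.64469504 0.16176761 0.22025429]
```

{"api": "jog_arm", "payload": {"deltas": [{"fingers": 0,"delta_pos": [0.003,0.006,0.1],"yaw": 0},{"fingers": 0,"delta_pos": [0.003,0.006,0.15],"yaw": 0},{"fingers": 0,"delta_pos": [0.003,0.006,0.15],"yaw": 0}]}}

```text
clock: 8.55
eef_pos: [0.6477, 0.0903, 0.002]
tool_rot: [0.682, 0.731, 0.008, -0.013]
ft_force: [-0.0, -0.3, 0.8]
grip_width: -0.0003
grasp_force: 0.0
```

{"api": "jog_arm", "payload": {"deltas": [{"fingers": 0,"delta_pos": [0,0,0.03],"yaw": 0},{"fingers": 0,"delta_pos": [0,0,0.03],"yaw": 0},{"fingers": 0,"delta_pos": [0,0,0.03],"yaw": 0}]}}

```text
clock: 8.85
eef_pos: [0.6509, 0.0909, -0.0035]
tool_rot: [0.682, 0.731, 0.01, -0.011]
ft_force: [0.6, 0.4, -0.4]
grip_width: 0.0001
grasp_force: 0.0
```

Run:
```python
from h import *
c=snap('wrist');w=cloudw(c);st()
for u in (250,256,262): print(u,[(v,round(float(w[v,u,2]),3)) for v in range(230,246,2)])
```

```text
t 8.9 p [ 0.6511  0.0909 -0.0032] rot [-0.068  0.998 -0.002  0.997  0.068  0.03   0.03   0.001 -1.   ] F [0.1 0.5 0. ] w 0.00012657395297616355 0.0
250 [(230, -0.001), (232, -0.0), (234, 0.025), (236, 0.028), (238, 0.03), (240, 0.033), (242, 0.035), (244, 0.037)]
256 [(230, 0.0), (232, nan), (234, 0.026), (236, 0.028), (238, 0.03), (240, 0.034), (242, 0.036), (244, 0.038)]
262 [(230, -0.001), (232, 0.0), (234, 0.027), (236, 0.029), (238, 0.031), (240, 0.033), (242, 0.035), (244, 0.038)]
```

{"api": "jog_arm", "payload": {"deltas": [{"fingers": 0,"delta_pos": [0,0,0.03],"yaw": 0},{"fingers": 0,"delta_pos": [0,0,0.053],"yaw": 0},{"fingers": 0,"delta_pos": [0,0,0.053],"yaw": 0}]}}

```text
clock: 9.2
eef_pos: [0.6489, 0.0911, -0.0218]
tool_rot: [0.682, 0.731, 0.009, -0.012]
ft_force: [-1.1, 0.9, -0.5]
grip_width: 0.0
grasp_force: 0.0
```

{"api": "jog_arm", "payload": {"deltas": [{"fingers": 0,"delta_pos": [0,0,0.01],"yaw": 0},{"fingers": 0,"delta_pos": [0,0,0.01],"yaw": 0},{"fingers": 0,"delta_pos": [0,0,0.01],"yaw": 0}]}}

```text
clock: 9.5
eef_pos: [0.6504, 0.0914, -0.0231]
tool_rot: [0.682, 0.731, 0.01, -0.011]
ft_force: [0.1, 0.0, -0.8]
grip_width: -0.0002
grasp_force: 0.0
```

{"api": "jog_arm", "payload": {"deltas": [{"fingers": 0,"delta_pos": [0,0,0.01],"yaw": 0},{"fingers": 0,"delta_pos": [0,0,0.01],"yaw": 0},{"fingers": 0,"delta_pos": [0,0,0.01],"yaw": 0}]}}

```text
clock: 9.8
eef_pos: [0.6505, 0.0915, -0.0259]
tool_rot: [0.682, 0.731, 0.01, -0.011]
ft_force: [0.6, 0.2, 0.9]
grip_width: 0.0001
grasp_force: 0.2
```

Run:
```python
from h import *
c=snap('wrist');w=cloudw(c);st()
for u in (250,256,262): print(u,[(v,round(float(w[v,u,2]),3)) for v in range(230,246,2)])
```

```text
t 9.85 p [ 0.6505  0.0915 -0.0259] rot [-0.068  0.998 -0.003  0.997  0.068  0.03   0.03  -0.001 -1.   ] F [ 1.5 -1.   0.2] w -5.304409729418792e-05 0.28078264236683026
250 [(230, -0.002), (232, -0.001), (234, 0.002), (236, 0.005), (238, 0.009), (240, 0.011), (242, 0.012), (244, 0.014)]
256 [(230, 0.0), (232, -0.001), (234, 0.004), (236, 0.007), (238, 0.008), (240, 0.01), (242, 0.013), (244, 0.014)]
262 [(230, -0.001), (232, -0.001), (234, 0.003), (236, 0.006), (238, 0.009), (240, 0.009), (242, 0.012), (244, 0.014)]
```

{"api": "jog_arm", "payload": {"deltas": [{"fingers": 0,"delta_pos": [0,0,0.007],"yaw": 0},{"fingers": 0,"delta_pos": [0,0,0.007],"yaw": 0},{"fingers": 0,"delta_pos": [0,0,0.007],"yaw": 0}]}}

```text
clock: 10.15
eef_pos: [0.6506, 0.0915, -0.0261]
tool_rot: [0.683, 0.731, 0.01, -0.011]
ft_force: [-3.0, -0.3, 10.0]
grip_width: 0.0001
grasp_force: 4.9
```

{"api": "jog_arm", "payload": {"deltas": [{"fingers": 0,"delta_pos": [0,0,0.007],"yaw": 0},{"fingers": 0,"delta_pos": [0,0,0.007],"yaw": 0},{"fingers": 0,"delta_pos": [0,0,0.007],"yaw": 0}]}}

```text
clock: 10.45
eef_pos: [0.6507, 0.0915, -0.0262]
tool_rot: [0.683, 0.731, 0.011, -0.011]
ft_force: [-7.2, -1.9, 18.7]
grip_width: 0.0001
grasp_force: 9.5
```

Run:
```python
from h import *
st()
o=bot.get_obs();print(np.round(o['joint_pos'],4))
```

```text
t 10.45 p [ 0.6507  0.0915 -0.0262] rot [-0.068  0.998 -0.001  0.997  0.068  0.03   0.03   0.001 -1.   ] F [-7.2 -1.9 18.7] w 6.696488625286894e-05 9.530860846862197
[0.1248 0.7167 0.1368 0.9881 0.0297 1.6275]
```

Contact with the bench occurs at reported z = -0.026, so the true shut fingertip height is reported z + 26 mm. I'll fold that into the plan.

```bash
sed -i "s|np.asarray(q)-p)/.3|np.asarray(q)-[0,0,.026]-p)/.3|" h.py
python3 - <<'E'
from h import *
plan([[.62,.07,.12],[.478,-.09,.12],[.478,-.09,.048]]+[barpush(t,z=.049) for t in (165,155,145,135,125,115,105,97,90)]+[barpush(t,.17,z=.049) for t in (84,80,77,75)])
E
```

```text
phi 93.9
[0.62, 0.07, 0.12] -> [-0.053, -0.107, -0.402]
[0.478, -0.09, 0.12] -> [-0.552, -0.615, -0.418]
[0.478, -0.09, 0.048] -> [-0.559, -0.615, -0.178]
[0.4765, -0.0628, 0.049] -> [-0.469, -0.614, -0.179]
[0.4817, -0.0331, 0.049] -> [-0.371, -0.59, -0.176]
[0.492, -0.0042, 0.049] -> [-0.277, -0.549, -0.173]
[0.5074, 0.0229, 0.049] -> [-0.191, -0.492, -0.17]
[0.5276, 0.0474, 0.049] -> [-0.114, -0.419, -0.168]
[0.5522, 0.0683, 0.049] -> [-0.05, -0.333, -0.166]
[0.5806, 0.0846, 0.049] -> [-0.002, -0.234, -0.164]
[0.6056, 0.0939, 0.049] -> [0.023, -0.149, -0.164]
[0.6285, 0.099, 0.049] -> [0.035, -0.072, -0.163]
[0.6454, 0.0913, 0.049] -> [0.005, -0.018, -0.164]
[0.6568, 0.0918, 0.049] -> [0.005, 0.021, -0.164]
[0.6654, 0.0918, 0.049] -> [0.002, 0.049, -0.164]
[0.6712, 0.0915, 0.049] -> [0.0, 0.068, -0.164]
```

{"api": "jog_arm", "payload": {"deltas": [{"fingers": 0,"delta_pos": [-0.01,-0.02,-0.15],"yaw": 0},{"fingers": 0,"delta_pos": [-0.03,-0.05,-0.3],"yaw": 0},{"fingers": 0,"delta_pos": [-0.053,-0.107,-0.43],"yaw": 0},{"fingers": 0,"delta_pos": [-0.18,-0.22,-0.43],"yaw": 0},{"fingers": 0,"delta_pos": [-0.3,-0.33,-0.43],"yaw": 0},{"fingers": 0,"delta_pos": [-0.42,-0.45,-0.43],"yaw": 0},{"fingers": 0,"delta_pos": [-0.52,-0.56,-0.43],"yaw": 0},{"fingers": 0,"delta_pos": [-0.552,-0.615,-0.43],"yaw": 0},{"fingers": 0,"delta_pos": [-0.552,-0.615,-0.43],"yaw": 0},{"fingers": 0,"delta_pos": [-0.559,-0.615,-0.28],"yaw": 0},{"fingers": 0,"delta_pos": [-0.559,-0.615,-0.19],"yaw": 0},{"fingers": 0,"delta_pos": [-0.559,-0.615,-0.19],"yaw": 0}]}}

```text
clock: 11.65
eef_pos: [0.4751, -0.0885, 0.0186]
tool_rot: [0.682, 0.731, 0.008, -0.015]
ft_force: [-0.4, 0.2, -0.3]
grip_width: -0.0004
grasp_force: 0.0
```

{"api": "jog_arm", "payload": {"deltas": [{"fingers": 0,"delta_pos": [0.09,0.001,0],"yaw": 0},{"fingers": 0,"delta_pos": [0.138,0.013,0.001],"yaw": 0},{"fingers": 0,"delta_pos": [0.188,0.025,0.003],"yaw": 0},{"fingers": 0,"delta_pos": [0.235,0.045,0.004],"yaw": 0},{"fingers": 0,"delta_pos": [0.282,0.066,0.006],"yaw": 0},{"fingers": 0,"delta_pos": [0.326,0.095,0.007],"yaw": 0},{"fingers": 0,"delta_pos": [0.368,0.123,0.009],"yaw": 0},{"fingers": 0,"delta_pos": [0.408,0.16,0.01],"yaw": 0},{"fingers": 0,"delta_pos": [0.445,0.196,0.011],"yaw": 0},{"fingers": 0,"delta_pos": [0.478,0.238,0.012],"yaw": 0},{"fingers": 0,"delta_pos": [0.509,0.282,0.013],"yaw": 0},{"fingers": 0,"delta_pos": [0.534,0.33,0.014],"yaw": 0}]}}

```text
clock: 12.85
eef_pos: [0.5663, 0.0778, 0.0221]
tool_rot: [0.682, 0.731, 0.01, -0.012]
ft_force: [-0.2, -1.1, 0.3]
grip_width: -0.0
grasp_force: 0.4
```

{"api": "jog_arm", "payload": {"deltas": [{"fingers": 0,"delta_pos": [0.023,0.051,0],"yaw": 0},{"fingers": 0,"delta_pos": [0.04,0.095,0],"yaw": 0},{"fingers": 0,"delta_pos": [0.048,0.136,0],"yaw": 0},{"fingers": 0,"delta_pos": [0.05,0.175,0],"yaw": 0},{"fingers": 0,"delta_pos": [0.035,0.213,0],"yaw": 0},{"fingers": 0,"delta_pos": [0.03,0.24,0],"yaw": 0},{"fingers": 0,"delta_pos": [0.03,0.265,0],"yaw": 0},{"fingers": 0,"delta_pos": [0.028,0.285,0],"yaw": 0},{"fingers": 0,"delta_pos": [0.028,0.3,0],"yaw": 0},{"fingers": 0,"delta_pos": [0.028,0.312,0],"yaw": 0},{"fingers": 0,"delta_pos": [0.028,0.312,0],"yaw": 0}]}}

```text
clock: 13.95
eef_pos: [0.659, 0.0915, 0.0226]
tool_rot: [0.683, 0.731, 0.01, -0.011]
ft_force: [0.1, 0.5, -0.5]
grip_width: -0.0001
grasp_force: 0.0
```

Run:
```python
from h import *
st()
w=cloud(snap('top'));x,y,z=w[...,0],w[...,1],w[...,2]
m=(x>.42)&(x<.8)&(y>-.17)&(y<.2)&(z>.05)&(z<.075);blobs(w,m,15)
```

```text
t 13.95 p [0.659  0.0915 0.0226] rot [-0.068  0.998 -0.002  0.997  0.068  0.03   0.03  -0.    -1.   ] F [ 0.1  0.5 -0.5] w -9.116102859247697e-05 0.00020013722433986914
511 rect [666.1 -24.  136.6  31.1  79.4] mean [ 0.665  -0.0269  0.0633]
23 rect [428.9 -77.8   8.3  16.8  88.2] mean [ 0.4289 -0.0764  0.0642]
```

{"api": "jog_arm", "payload": {"deltas": [{"fingers": 0,"delta_pos": [0,0.02,0],"yaw": 0},{"fingers": 0,"delta_pos": [0,0.04,0],"yaw": 0},{"fingers": 0,"delta_pos": [0,0.04,0],"yaw": 0},{"fingers": 0,"delta_pos": [0,-0.06,0],"yaw": 0},{"fingers": 0,"delta_pos": [0,-0.06,-0.15],"yaw": 0},{"fingers": 0,"delta_pos": [0,-0.1,-0.3],"yaw": 0},{"fingers": 1,"delta_pos": [0.1,-0.2,-0.45],"yaw": 0},{"fingers": 1,"delta_pos": [0.25,-0.238,-0.6],"yaw": 0},{"fingers": 1,"delta_pos": [0.398,-0.238,-0.655],"yaw": 0},{"fingers": 1,"delta_pos": [0.398,-0.238,-0.655],"yaw": 0},{"fingers": 1,"delta_pos": [0.398,-0.238,-0.655],"yaw": 0}]}}

```text
clock: 15.1
eef_pos: [0.5806, 0.2033, 0.2258]
tool_rot: [0.681, 0.732, 0.013, -0.01]
ft_force: [0.4, 1.0, -0.7]
grip_width: 0.0723
grasp_force: 0.0
```

```bash
cat >> h.py <<'E'
def wr(x0,x1,y0,y1,z0,z1,minn=100,save=None,cam='wrist'):
    c=snap(cam,save);w=cloudw(c) if cam=='wrist' else cloud(c);x,y,z=w[...,0],w[...,1],w[...,2]
    blobs(w,(x>x0)&(x<x1)&(y>y0)&(y<y1)&(z>z0)&(z<z1),minn);return w
E
python3 - <<'E'
from h import *
st()
print('bar');wr(.42,.8,-.17,.2,.05,.075,15,cam='top')
print('ins');w=wr(.51,.67,.21,.46,.014,.022,60,'w3')
print('clamp');w=wr(.51,.67,.31,.46,.007,.013,100)
E
```

```text
t 15.1 p [0.5806 0.2033 0.2258] rot [-0.073  0.997  0.003  0.997  0.073  0.032  0.032  0.005 -0.999] F [ 0.4  1.  -0.7] w 0.07230482621710649 0.0
bar
857 rect [682.4  20.8 231.1  31.   75. ] mean [0.6799 0.0155 0.0636]
24 rect [428.8 -77.8   8.2  16.9  86.9] mean [ 0.4289 -0.0763  0.0647]
ins
338 rect [5.116e+02 3.115e+02 3.300e+00 2.025e+02 1.000e-01] mean [0.5115 0.3107 0.0169]
1557 rect [592.7 267.   38.5  68.5  13.8] mean [0.5923 0.2673 0.0171]
clamp
2299 rect [580.8 379.1  85.7  60.2  86.4] mean [0.5806 0.3746 0.009 ]
```

View pics/w3.png

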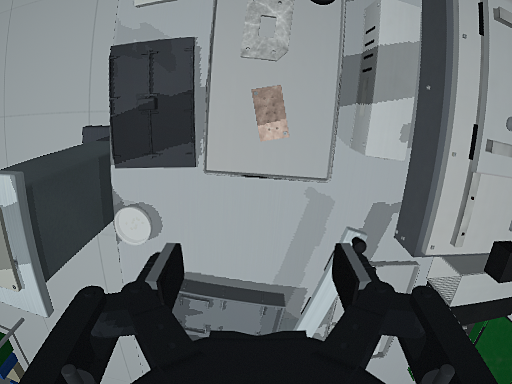

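Wrist view: insert at (270,112), clamp at (268,30) in the tray, divider at (153,102), and the bar is swung out to the right of the case at (335,285). Bar angle is 1.74. Grasping the insert.

Run:
```python
from h import *
plan([[.5927,.267,.08],[.5927,.267,.003]],103.8)
```

```text
phi 93.9
[0.5927, 0.267, 0.08] -> [0.206, 0.06, 0.565]
[0.5927, 0.267, 0.003] -> [0.198, 0.061, 0.822]
yaw -0.22
```

{"api": "jog_arm", "payload": {"deltas": [{"fingers": 0.75,"delta_pos": [0.1,0.03,0.17],"yaw": -0.11},{"fingers": 0.75,"delta_pos": [0.206,0.06,0.3],"yaw": -0.22},{"fingers": 0.75,"delta_pos": [0.206,0.06,0.46],"yaw": -0.22},{"fingers": 0.75,"delta_pos": [0.206,0.06,0.565],"yaw": -0.22},{"fingers": 0.75,"delta_pos": [0.206,0.06,0.565],"yaw": -0.22},{"fingers": 0.75,"delta_pos": [0.2,0.061,0.7],"yaw": -0.22},{"fingers": 0.75,"delta_pos": [0.198,0.061,0.79],"yaw": -0.22},{"fingers": 0.75,"delta_pos": [0.198,0.061,0.822],"yaw": -0.22},{"fingers": 0.75,"delta_pos": [0.198,0.061,0.822],"yaw": -0.22}]}}

```text
clock: 16.15
eef_pos: [0.593, 0.2664, -0.0224]
tool_rot: [0.617, 0.786, 0.01, -0.011]
ft_force: [-0.3, 0.2, 0.1]
grip_width: 0.0639
grasp_force: 0.0
```

{"api": "jog_arm", "payload": {"deltas": [{"fingers": 0,"delta_pos": [0,0,0],"yaw": 0},{"fingers": 0,"delta_pos": [0,0,0],"yaw": 0},{"fingers": 0,"delta_pos": [0,0,0],"yaw": 0},{"fingers": 0,"delta_pos": [0,0,0],"yaw": 0},{"fingers": 0,"delta_pos": [0,0,0],"yaw": 0},{"fingers": 0,"delta_pos": [0,0,0],"yaw": 0},{"fingers": 0,"delta_pos": [0,0,0],"yaw": 0}]}}

```text
clock: 16.85
eef_pos: [0.5951, 0.2683, -0.0191]
tool_rot: [0.617, 0.787, 0.013, -0.009]
ft_force: [-1.5, -1.8, 6.1]
grip_width: 0.0362
grasp_force: 62.6
```

Run:
```python
from h import *
st()
c=snap('wrist');w=cloudw(c)
np.save('w4.npy',w)
```

```text
t 16.85 p [ 0.5951  0.2683 -0.0191] rot [-0.239  0.971  0.001  0.971  0.239  0.031  0.03   0.009 -1.   ] F [-1.5 -1.8  6.1] w 0.03624923035705612 62.612407207489014
```

{"api": "jog_arm", "payload": {"deltas": [{"fingers": 0,"delta_pos": [0,0,-0.06],"yaw": 0},{"fingers": 0,"delta_pos": [0,0,-0.18],"yaw": 0},{"fingers": 0,"delta_pos": [0,0,-0.3],"yaw": 0},{"fingers": 0,"delta_pos": [0,0,-0.4],"yaw": 0},{"fingers": 0,"delta_pos": [-0.1,-0.05,-0.5],"yaw": 0.1},{"fingers": 0,"delta_pos": [-0.22,-0.11,-0.52],"yaw": 0.2},{"fingers": 0,"delta_pos": [-0.34,-0.17,-0.52],"yaw": 0.3},{"fingers": 0,"delta_pos": [-0.46,-0.24,-0.52],"yaw": 0.4},{"fingers": 0,"delta_pos": [-0.59,-0.317,-0.52],"yaw": 0.429},{"fingers": 0,"delta_pos": [-0.59,-0.317,-0.52],"yaw": 0.429}]}}

```text
clock: 17.9
eef_pos: [0.5412, 0.0635, 0.1283]
tool_rot: [0.742, 0.67, 0.007, -0.012]
ft_force: [1.1, 0.8, -2.3]
grip_width: 0.0363
grasp_force: 61.6
```

Run:
```python
from h import *
st();plan([[.5,-.14,.25]],84.5)
```

```text
t 17.9 p [0.5412 0.0635 0.1283] rot [ 0.102  0.995 -0.005  0.994 -0.102  0.027  0.027 -0.008 -1.   ] F [ 1.1  0.8 -2.3] w 0.03628207753042706 61.57104134559631
phi 84.12
[0.5, -0.14, 0.25] -> [-0.68, -0.07, -0.337]
yaw -0.008
```

{"api": "jog_arm", "payload": {"deltas": [{"fingers": 0,"delta_pos": [-0.15,-0.02,-0.08],"yaw": 0},{"fingers": 0,"delta_pos": [-0.3,-0.03,-0.15],"yaw": 0},{"fingers": 0,"delta_pos": [-0.43,-0.05,-0.22],"yaw": 0},{"fingers": 0,"delta_pos": [-0.56,-0.06,-0.28],"yaw": 0},{"fingers": 0,"delta_pos": [-0.68,-0.07,-0.337],"yaw": 0},{"fingers": 0,"delta_pos": [-0.68,-0.07,-0.337],"yaw": 0},{"fingers": 0,"delta_pos": [-0.68,-0.07,-0.337],"yaw": 0}]}}

```text
clock: 18.6
eef_pos: [0.5038, -0.1359, 0.224]
tool_rot: [0.741, 0.672, 0.01, -0.012]
ft_force: [-0.9, 0.0, -3.1]
grip_width: 0.0362
grasp_force: 61.6
```

Run:
```python
from h import *
st()
c=snap('wrist','w5');w=cloudw(c);np.save('w5.npy',w)
x,y,z=w[...,0],w[...,1],w[...,2]
m=(x>.43)&(x<.645)&(y>-.16)&(y<.02)&(z>.031)&(z<.04);r=rect(w[m]);print('rim',r)
# orthophoto of height in case frame, 1 mm cells
C=np.array([.5366,-.0694]);a=np.radians(-5.5);ux=np.array([np.cos(a),np.sin(a)]);uy=np.array([-ux[1],ux[0]])
d=w[...,:2]-C;X=d@ux*1000;Y=d@uy*1000
H=np.full((150,200),np.nan)
ok=np.isfinite(z)&(abs(X)<99)&(abs(Y)<74)&(z<.06)
xi=(X[ok]+100).astype(int);yi=(Y[ok]+75).astype(int);H[yi,xi]=z[ok]*1000
np.save('H.npy',H)
img=np.nan_to_num(np.clip(H*6,0,255),nan=255).astype(np.uint8)
img=cv2.resize(img,None,fx=3.5,fy=3.5,interpolation=cv2.INTER_NEAREST)
cv2.imwrite('pics/H.png',cv2.applyColorMap(img,cv2.COLORMAP_JET))
```

```text
t 18.6 p [ 0.5038 -0.1359  0.224 ] rot [ 0.097  0.995 -0.001  0.995 -0.097  0.03   0.03  -0.004 -1.   ] F [-0.9  0.  -3.1] w 0.03618629958114463 61.61882042884827
rim [533.3 -68.6 138.5 198.2  84.4]
```

View pics/H.png

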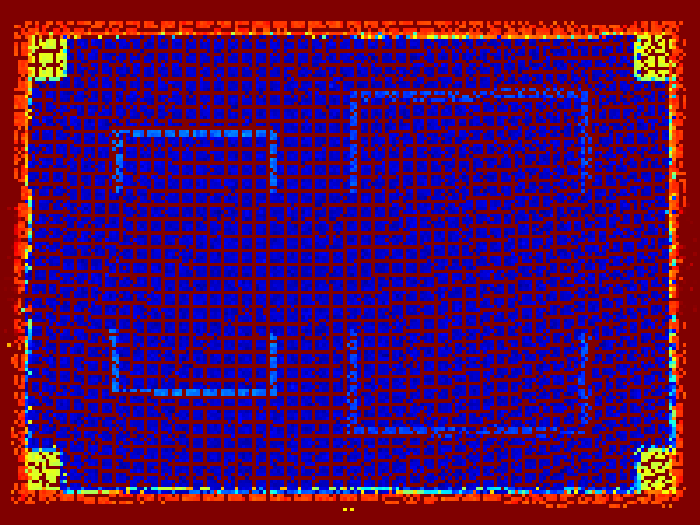

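Height map in the case frame (3.5 px/mm): insert cavity fences at x 121–270 px, y 136–389 px → centre (-44,0) mm; clamp cavity x 357–581, y 98–427 → centre (34,0) mm; corner rests in all four corners.

```bash
cat >> h.py <<'E'
C0=np.array([.5366,-.0694]);YAW=np.radians(-5.5)
UX=np.array([np.cos(YAW),np.sin(YAW)]);UY=np.array([-UX[1],UX[0]])
def case(x,y,z): return np.r_[C0+x/1000*UX+y/1000*UY,z]
def held(w,z0,z1,half=.08):
    """points near TCP in tool xy (mm) between world heights (reported-z relative)"""
    o=bot.get_obs();Rm=R.from_quat(o['tool_rot']).as_matrix();d=(w-np.array(o['eef_pos']))@Rm
    m=(abs(d[...,0])<half)&(abs(d[...,1])<half)&(-d[...,2]>z0)&(-d[...,2]<z1)
    return d[m]*1000
E
python3 - <<'E'
from h import *
w=np.load('w5.npy');d=held(w,.015,.05)
for a in range(-20,22,6):
    s=d[abs(d[:,1]-a)<3]
    print(a,len(s),np.round(s[:,0].max(),1) if len(s) else '', np.round(s[np.argmax(s[:,0])],1) if len(s) else '')
plan([case(-44,0,.09),case(-44,0,.026-.012),case(-44,0,.026-.016)],84.5)
E
```

```text
-20 274 34.1 [ 34.1 -17.2 -35.1]
-14 1552 34.5 [ 34.5 -13.3 -36.4]
-8 1444 34.6 [ 34.6  -9.  -36.5]
-2 1468 34.5 [ 34.5   0.9 -36.4]
4 1437 34.5 [ 34.5   1.3 -34.9]
10 1467 34.5 [ 34.5   9.3 -36.3]
16 1434 34.4 [ 34.4  13.4 -33.1]
phi 84.5
[0.4928, -0.0652, 0.09] -> [0.212, -0.054, 0.538]
[0.4928, -0.0652, 0.014] -> [0.205, -0.053, 0.791]
[0.4928, -0.0652, 0.01] -> [0.204, -0.053, 0.804]
yaw 0.0
```

{"api": "jog_arm", "payload": {"deltas": [{"fingers": 0,"delta_pos": [0.1,-0.025,0.15],"yaw": 0},{"fingers": 0,"delta_pos": [0.212,-0.054,0.3],"yaw": 0},{"fingers": 0,"delta_pos": [0.212,-0.054,0.43],"yaw": 0},{"fingers": 0,"delta_pos": [0.212,-0.054,0.538],"yaw": 0},{"fingers": 0,"delta_pos": [0.212,-0.054,0.538],"yaw": 0},{"fingers": 0,"delta_pos": [0.209,-0.053,0.62],"yaw": 0},{"fingers": 0,"delta_pos": [0.207,-0.053,0.69],"yaw": 0},{"fingers": 0,"delta_pos": [0.206,-0.053,0.74],"yaw": 0},{"fingers": 0,"delta_pos": [0.205,-0.053,0.77],"yaw": 0},{"fingers": 0,"delta_pos": [0.205,-0.053,0.791],"yaw": 0},{"fingers": 0,"delta_pos": [0.204,-0.053,0.8],"yaw": 0},{"fingers": 0,"delta_pos": [0.204,-0.053,0.8],"yaw": 0}]}}

```text
clock: 19.85
eef_pos: [0.494, -0.0654, -0.0105]
tool_rot: [0.74, 0.673, 0.01, -0.011]
ft_force: [-8.5, 2.9, 21.6]
grip_width: 0.0361
grasp_force: 64.2
```

Run:
```python
from h import *
st()
plan([case(-44,0,.010)])
```

```text
t 19.85 p [ 0.494  -0.0654 -0.0105] rot [ 0.095  0.995  0.     0.995 -0.095  0.03   0.03  -0.003 -1.   ] F [-8.5  2.9 21.6] w 0.0361455676048947 64.22611892223358
phi 84.54
[0.4928, -0.0652, 0.01] -> [-0.0, -0.004, 0.018]
```

Run:
```python
from h import *
c=snap('wrist');w=cloudw(c);x,y,z=w[...,0],w[...,1],w[...,2]
d=w[...,:2]-C0;X=d@UX*1000;Y=d@UY*1000
for lo,hi in ((24,30),(30,34),(34,38),(38,42)):
    m=(Y>lo)&(Y<hi)&(X>-75)&(X<-12)&np.isfinite(z)
    b=((X[m]+75)//1.5).astype(int)
    print(lo,[ (round(-75+1.5*k+.75),round(float(np.median(z[m][b==k])*1000))) for k in range(42) if (b==k).any()])
m=(X>-50)&(X<-38)&(Y>15)&(Y<50)
b=((Y[m]-15)//1).astype(int);print('Y',[(15.5+k,round(float(np.median(z[m][b==k])*1000))) for k in range(35) if (b==k).any()])
```

```text
24 [(-74, 3), (-73, 3), (-71, 3), (-70, 3), (-68, 10), (-67, 9), (-65, 3), (-64, 3), (-62, 2), (-61, 26), (-59, 26), (-58, 27), (-56, 27), (-55, 28), (-53, 26), (-52, 26), (-50, 26), (-49, 26), (-47, 26), (-46, 26), (-44, 26), (-43, 26), (-41, 26), (-40, 26), (-38, 26), (-37, 26), (-35, 26), (-34, 26), (-32, 26), (-31, 26), (-29, 26), (-28, 26), (-26, 26), (-25, 26), (-23, 26), (-20, 3), (-19, 3), (-17, 3), (-16, 3), (-14, 3), (-13, 3)]
30 [(-74, 3), (-73, 3), (-71, 3), (-70, 3), (-68, 10), (-67, 9), (-65, 4), (-64, 4), (-62, 3), (-61, 15), (-59, 23), (-58, 24), (-56, 25), (-55, 25), (-53, 23), (-52, 22), (-50, 24), (-49, 23), (-47, 25), (-46, 23), (-44, 21), (-43, 24), (-41, 23), (-40, 22), (-38, 25), (-37, 23), (-35, 24), (-34, 23), (-32, 23), (-31, 24), (-29, 25), (-28, 23), (-26, 21), (-25, 22), (-23, 25), (-22, 10), (-20, 3), (-19, 3), (-17, 4), (-16, 3), (-14, 3), (-13, 4)]
34 [(-74, 3), (-73, 3), (-71, 3), (-70, 3), (-68, 10), (-67, 10), (-65, 10), (-64, 10), (-62, 10), (-61, 10), (-59, 10), (-58, 10), (-56, 10), (-55, 11), (-53, 10), (-52, 10), (-50, 11), (-49, 10), (-47, 10)
[... 370 characters left out ...]
), (-56, 4), (-55, 4), (-53, 3), (-52, 4), (-50, 4), (-49, 4), (-47, 4), (-46, 3), (-44, 3), (-43, 4), (-41, 3), (-40, 4), (-38, 3), (-37, 4), (-35, 4), (-34, 3), (-32, 3), (-31, 3), (-29, 4), (-28, 4), (-26, 4), (-25, 4), (-23, 4), (-22, 3), (-20, 3), (-19, 3), (-17, 3), (-16, 3), (-14, 4), (-13, 4)]
Y [(15.5, 26), (16.5, 26), (17.5, 26), (18.5, 26), (19.5, 26), (20.5, 26), (21.5, 26), (22.5, 26), (23.5, 26), (24.5, 26), (25.5, 26), (26.5, 26), (27.5, 26), (28.5, 26), (29.5, 26), (30.5, 26), (31.5, 26), (32.5, 25), (33.5, 18), (34.5, 8), (36.5, 10), (37.5, 10), (38.5, 6), (39.5, 3), (40.5, 3), (41.5, 3), (42.5, 3), (43.5, 3), (44.5, 3), (45.5, 3), (46.5, 3), (47.5, 3), (48.5, 3), (49.5, 3)]
```

{"api": "jog_arm", "payload": {"deltas": [{"fingers": 0,"delta_pos": [0,0,-0.025],"yaw": 0},{"fingers": 0,"delta_pos": [0,-0.004,-0.025],"yaw": 0},{"fingers": 0,"delta_pos": [0,-0.004,-0.025],"yaw": 0},{"fingers": 0,"delta_pos": [0,-0.004,-0.025],"yaw": 0}]}}

```text
clock: 20.3
eef_pos: [0.4915, -0.066, -0.0073]
tool_rot: [0.74, 0.672, 0.009, -0.012]
ft_force: [-0.7, 0.3, -2.6]
grip_width: 0.0362
grasp_force: 61.7
```

```bash
cat >> h.py <<'E'
def prof(lo,hi,a,b,axis=0,res=1,w=None,pr=True):
    """median height profile in the case frame: along X for Y in lo..hi (axis 0) or along Y for X in lo..hi"""
    if w is None: w=cloudw(snap('wrist'))
    d=w[...,:2]-C0;X=d@UX*1000;Y=d@UY*1000;z=w[...,2]*1000
    P,Q=(X,Y) if axis==0 else (Y,X)
    m=(Q>lo)&(Q<hi)&(P>a)&(P<b)&np.isfinite(z);k=((P[m]-a)//res).astype(int)
    if pr: print([(a+res*(i+.5),round(float(np.median(z[m][k==i])))) for i in range(int((b-a)/res)) if (k==i).any()])
    return w
E
python3 - <<'E'
from h import *
st();w=prof(24,30,-70,-56);prof(24,30,-28,-16,w=w);prof(-50,-38,30,40,1,w=w)
E
```

```text
t 20.3 p [ 0.4915 -0.066  -0.0073] rot [ 0.096  0.995 -0.003  0.995 -0.096  0.03   0.029 -0.006 -1.   ] F [-0.7  0.3 -2.6] w 0.03617588845157095 61.651225090026855
[(-69.5, 4), (-68.5, 10), (-67.5, 11), (-66.5, 9), (-65.5, 3), (-64.5, 4), (-62.5, 29), (-61.5, 29), (-60.5, 29), (-59.5, 31), (-58.5, 31), (-57.5, 31), (-56.5, 31)]
[(-27.5, 29), (-26.5, 29), (-25.5, 29), (-24.5, 28), (-22.5, 10), (-21.5, 10), (-20.5, 3), (-19.5, 3), (-18.5, 3), (-17.5, 3), (-16.5, 3)]
[(30.5, 29), (31.5, 28), (32.5, 22), (33.5, 20), (34.5, 3), (36.5, 10), (37.5, 10), (38.5, 6), (39.5, 3)]
```

{"api": "jog_arm", "payload": {"deltas": [{"fingers": 0,"delta_pos": [0.002,-0.003,0],"yaw": 0},{"fingers": 0,"delta_pos": [0.002,-0.003,0.008],"yaw": 0},{"fingers": 0,"delta_pos": [0.002,-0.003,0.016],"yaw": 0},{"fingers": 0,"delta_pos": [0.002,-0.003,0.024],"yaw": 0},{"fingers": 0,"delta_pos": [0.001,-0.003,0.031],"yaw": 0},{"fingers": 0,"delta_pos": [0.001,-0.003,0.031],"yaw": 0},{"fingers": 0,"delta_pos": [0.001,-0.003,0.031],"yaw": 0}]}}

```text
clock: 21.05
eef_pos: [0.4906, -0.0653, -0.0166]
tool_rot: [0.74, 0.672, 0.009, -0.012]
ft_force: [0.4, 0.4, -2.8]
grip_width: 0.0363
grasp_force: 61.6
```

Run:
```python
from h import *
st();w=prof(24,30,-70,-56);prof(24,30,-28,-16,w=w);prof(-50,-38,28,40,1,w=w)
```

```text
t 21.05 p [ 0.4906 -0.0653 -0.0166] rot [ 0.096  0.995 -0.003  0.995 -0.096  0.03   0.029 -0.006 -1.   ] F [ 0.4  0.4 -2.8] w 0.03630717445360481 61.62710666656494
[(-69.5, 4), (-68.5, 10), (-67.5, 10), (-66.5, 9), (-64.5, 18), (-63.5, 20), (-62.5, 20), (-61.5, 20), (-60.5, 21), (-59.5, 21), (-58.5, 21), (-57.5, 22), (-56.5, 20)]
[(-27.5, 20), (-26.5, 19), (-25.5, 18), (-23.5, 10), (-22.5, 11), (-21.5, 10), (-20.5, 3), (-19.5, 3), (-18.5, 3), (-17.5, 3), (-16.5, 3)]
[(28.5, 20), (29.5, 20), (30.5, 20), (31.5, 20), (32.5, 20), (33.5, 12), (34.5, 5), (35.5, 9), (36.5, 10), (37.5, 10), (38.5, 6), (39.5, 3)]
```

Insert is down in its cavity (top at 20 mm, inside the fences). Releasing, then heading for the clamp.

{"api": "jog_arm", "payload": {"deltas": [{"fingers": 0.58,"delta_pos": [0,0,0],"yaw": 0},{"fingers": 0.58,"delta_pos": [0,0,0],"yaw": 0},{"fingers": 0.58,"delta_pos": [0,0,0],"yaw": 0},{"fingers": 0.58,"delta_pos": [0,0,-0.1],"yaw": 0},{"fingers": 0.58,"delta_pos": [0,0,-0.25],"yaw": 0},{"fingers": 1,"delta_pos": [0,0,-0.4],"yaw": 0},{"fingers": 1,"delta_pos": [0.2,0,-0.55],"yaw": 0},{"fingers": 1,"delta_pos": [0.4,0.05,-0.65],"yaw": 0},{"fingers": 1,"delta_pos": [0.6,0.1,-0.7],"yaw": 0},{"fingers": 1,"delta_pos": [0.8,0.15,-0.7],"yaw": 0},{"fingers": 1,"delta_pos": [1,0.2,-0.7],"yaw": 0},{"fingers": 1,"delta_pos": [1,0.2,-0.7],"yaw": 0}]}}

```text
clock: 22.3
eef_pos: [0.5704, 0.197, 0.1994]
tool_rot: [0.74, 0.672, 0.008, -0.012]
ft_force: [1.2, -0.2, 0.7]
grip_width: 0.0854
grasp_force: 0.0
```

Run:
```python
from h import *
st()
w=cloud(snap('top'));prof(-10,10,-95,0,res=5,w=w);prof(-50,-38,-45,45,1,res=5,w=w)
plan([[.58,.30,.20]],90)
```

```text
t 22.3 p [0.5704 0.197  0.1994] rot [ 0.096  0.995 -0.004  0.995 -0.096  0.029  0.028 -0.007 -1.   ] F [ 1.2 -0.2  0.7] w 0.0853650816853001 0.0
[(-92.5, 3), (-87.5, 4), (-82.5, 4), (-77.5, 5), (-72.5, 4), (-67.5, 4), (-62.5, 20), (-57.5, 20), (-52.5, 19), (-47.5, 20), (-42.5, 19), (-37.5, 20), (-32.5, 20), (-27.5, 12), (-22.5, 2), (-17.5, 3), (-12.5, 4), (-7.5, 2), (-2.5, 4)]
[(-42.5, 3), (-37.5, 11), (-32.5, 19), (-27.5, 20), (-22.5, 19), (-17.5, 18), (-12.5, 24), (-7.5, 20), (-2.5, 18), (2.5, 20), (7.5, 19), (12.5, 21), (17.5, 18), (22.5, 22), (27.5, 19), (32.5, 20), (37.5, 6), (42.5, 4)]
phi 84.89
[0.58, 0.3, 0.2] -> [0.314, -0.003, 0.094]
yaw -0.114
```

Run:
```python
from h import *
w=wr(.52,.66,.31,.46,.0065,.0135,100)
```

```text
2512 rect [580.1 375.7  79.2  60.6  85.4] mean [0.5787 0.3729 0.009 ]
```

{"api": "jog_arm", "payload": {"deltas": [{"fingers": 1,"delta_pos": [0.15,0,0.04],"yaw": -0.114},{"fingers": 1,"delta_pos": [0.314,0,0.094],"yaw": -0.114},{"fingers": 1,"delta_pos": [0.314,0,0.094],"yaw": -0.114},{"fingers": 1,"delta_pos": [0.314,0,0.094],"yaw": -0.114}]}}

```text
clock: 22.8
eef_pos: [0.5782, 0.2902, 0.1717]
tool_rot: [0.709, 0.705, 0.007, -0.012]
ft_force: [0.4, -0.9, 0.5]
grip_width: 0.0853
grasp_force: 0.0
```

Run:
```python
from h import *
st();w=wr(.52,.66,.31,.46,.0065,.0135,100)
x,y,z=w[...,0],w[...,1],w[...,2]
m=(x>.52)&(x<.66)&(y>.31)&(y<.46)&(z>.0065)&(z<.0135)
# fit side edges: per y-slice min/max x
for yy in np.arange(.335,.43,.01):
    s=x[m&(abs(y-yy)<.003)]
    if len(s)>10: print(round(yy,3),np.round([s.min(),s.max()],4))
plan([[.58,.381,.08],[.58,.381,.006]],86)
```

```text
t 22.8 p [0.5782 0.2902 0.1717] rot [ 0.005  1.    -0.007  1.    -0.004  0.027  0.027 -0.007 -1.   ] F [ 0.4 -0.9  0.5] w 0.08534511559354287 0.0
3682 rect [580.7 381.7  90.6  60.5  86.8] mean [0.5801 0.3824 0.0091]
0.335 [0.5665 0.5977]
0.345 [0.5497 0.6065]
0.355 [0.5498 0.6088]
0.365 [0.5499 0.6099]
0.375 [0.5512 0.6098]
0.385 [0.5512 0.6109]
0.395 [0.5514 0.611 ]
0.405 [0.5525 0.612 ]
0.415 [0.5537 0.6121]
0.425 [0.5537 0.6584]
phi 89.65
[0.58, 0.381, 0.08] -> [0.295, 0.004, 0.404]
[0.58, 0.381, 0.006] -> [0.288, 0.006, 0.65]
yaw 0.081
```

{"api": "jog_arm", "payload": {"deltas": [{"fingers": 0.86,"delta_pos": [0.15,0.004,0.13],"yaw": 0.063},{"fingers": 0.86,"delta_pos": [0.298,0.006,0.27],"yaw": 0.063},{"fingers": 0.86,"delta_pos": [0.298,0.006,0.4],"yaw": 0.063},{"fingers": 0.86,"delta_pos": [0.298,0.006,0.4],"yaw": 0.063},{"fingers": 0.86,"delta_pos": [0.294,0.007,0.52],"yaw": 0.063},{"fingers": 0.86,"delta_pos": [0.291,0.008,0.61],"yaw": 0.063},{"fingers": 0.86,"delta_pos": [0.29,0.008,0.665],"yaw": 0.063},{"fingers": 0.86,"delta_pos": [0.29,0.008,0.665],"yaw": 0.063},{"fingers": 0.86,"delta_pos": [0.29,0.008,0.665],"yaw": 0.063}]}}

```text
clock: 23.75
eef_pos: [0.5835, 0.3818, -0.0212]
tool_rot: [0.727, 0.686, 0.01, -0.012]
ft_force: [0.8, 0.5, -0.1]
grip_width: 0.0735
grasp_force: 0.0
```

{"api": "jog_arm", "payload": {"deltas": [{"fingers": 0,"delta_pos": [0,0,0],"yaw": 0},{"fingers": 0,"delta_pos": [0,0,0],"yaw": 0},{"fingers": 0,"delta_pos": [0,0,0],"yaw": 0},{"fingers": 0,"delta_pos": [0,0,0],"yaw": 0},{"fingers": 0,"delta_pos": [0,0,0],"yaw": 0},{"fingers": 0,"delta_pos": [0,0,0],"yaw": 0}]}}

```text
clock: 24.35
eef_pos: [0.5863, 0.3859, -0.0162]
tool_rot: [0.726, 0.687, 0.015, -0.011]
ft_force: [-1.2, -0.1, 12.9]
grip_width: 0.0001
grasp_force: 7.0
```

Run:
```python
from h import *
st()
```

```text
t 24.35 p [ 0.5863  0.3859 -0.0162] rot [ 0.055  0.998  0.007  0.998 -0.056  0.037  0.037  0.005 -0.999] F [-1.2 -0.1 12.9] w 0.00014678583744301172 7.048097848892212
```

{"api": "jog_arm", "payload": {"deltas": [{"fingers": 0,"delta_pos": [0,0,-0.1],"yaw": 0},{"fingers": 1,"delta_pos": [0,0,-0.25],"yaw": 0},{"fingers": 1,"delta_pos": [-0.15,0,-0.4],"yaw": 0},{"fingers": 1,"delta_pos": [-0.3,0,-0.55],"yaw": 0},{"fingers": 1,"delta_pos": [-0.32,0,-0.6],"yaw": 0},{"fingers": 1,"delta_pos": [-0.32,0,-0.6],"yaw": 0},{"fingers": 1,"delta_pos": [-0.32,0,-0.6],"yaw": 0}]}}

```text
clock: 25.05
eef_pos: [0.5787, 0.2818, 0.1569]
tool_rot: [0.727, 0.687, 0.012, -0.011]
ft_force: [-0.6, 0.4, -0.3]
grip_width: 0.0847
grasp_force: 0.0
```

Run:
```python
from h import *
st();w=wr(.52,.64,.31,.46,.0065,.0135,300)
plan([[.5807,.3817,.08],[.5807,.3817,-.005]],86.8)
```

```text
t 25.05 p [0.5787 0.2818 0.1569] rot [ 0.057  0.998  0.002  0.998 -0.057  0.032  0.032  0.    -0.999] F [-0.6  0.4 -0.3] w 0.08466258614443171 0.0
4023 rect [580.1 382.5  90.7  60.3  86.6] mean [0.5792 0.3827 0.009 ]
phi 86.78
[0.5807, 0.3817, 0.08] -> [0.322, -0.007, 0.346]
[0.5807, 0.3817, -0.005] -> [0.313, -0.007, 0.629]
yaw -0.0
```

{"api": "jog_arm", "payload": {"deltas": [{"fingers": 0.86,"delta_pos": [0.16,-0.01,0.12],"yaw": 0},{"fingers": 0.86,"delta_pos": [0.322,-0.012,0.23],"yaw": 0},{"fingers": 0.86,"delta_pos": [0.322,-0.012,0.346],"yaw": 0},{"fingers": 0.86,"delta_pos": [0.322,-0.012,0.346],"yaw": 0},{"fingers": 0.86,"delta_pos": [0.32,-0.012,0.47],"yaw": 0},{"fingers": 0.86,"delta_pos": [0.318,-0.012,0.56],"yaw": 0},{"fingers": 0.86,"delta_pos": [0.316,-0.012,0.61],"yaw": 0},{"fingers": 0.86,"delta_pos": [0.315,-0.012,0.63],"yaw": 0},{"fingers": 0.86,"delta_pos": [0.315,-0.012,0.63],"yaw": 0},{"fingers": 0.86,"delta_pos": [0.315,-0.012,0.63],"yaw": 0}]}}

```text
clock: 26.1
eef_pos: [0.5794, 0.3825, -0.0309]
tool_rot: [0.727, 0.687, 0.01, -0.012]
ft_force: [1.0, 0.2, 0.5]
grip_width: 0.0733
grasp_force: 0.0
```

{"api": "jog_arm", "payload": {"deltas": [{"fingers": 0,"delta_pos": [0,0,0],"yaw": 0},{"fingers": 0,"delta_pos": [0,0,0],"yaw": 0},{"fingers": 0,"delta_pos": [0,0,0],"yaw": 0},{"fingers": 0,"delta_pos": [0,0,0],"yaw": 0},{"fingers": 0,"delta_pos": [0,0,0],"yaw": 0}]}}

```text
clock: 26.6
eef_pos: [0.5812, 0.3832, -0.0286]
tool_rot: [0.727, 0.687, 0.012, -0.011]
ft_force: [-0.6, -0.3, 8.0]
grip_width: 0.0585
grasp_force: 69.4
```

Run:
```python
from h import *
st()
```

```text
t 26.6 p [ 0.5812  0.3832 -0.0286] rot [ 0.056  0.998  0.003  0.998 -0.056  0.033  0.033  0.001 -0.999] F [-0.6 -0.3  8. ] w 0.05851762806764591 69.40262441989034
```

{"api": "jog_arm", "payload": {"deltas": [{"fingers": 0,"delta_pos": [0,0,-0.06],"yaw": 0},{"fingers": 0,"delta_pos": [0,0,-0.2],"yaw": 0},{"fingers": 0,"delta_pos": [0,0,-0.36],"yaw": 0},{"fingers": 0,"delta_pos": [-0.1,0,-0.5],"yaw": 0.051},{"fingers": 0,"delta_pos": [-0.25,0,-0.55],"yaw": 0.051},{"fingers": 0,"delta_pos": [-0.4,0,-0.55],"yaw": 0.051},{"fingers": 0,"delta_pos": [-0.55,0,-0.55],"yaw": 0.051},{"fingers": 0,"delta_pos": [-0.7,0,-0.55],"yaw": 0.051},{"fingers": 0,"delta_pos": [-0.85,0,-0.55],"yaw": 0.051},{"fingers": 0,"delta_pos": [-1,0,-0.55],"yaw": 0.051},{"fingers": 0,"delta_pos": [-1,0,-0.55],"yaw": 0.051},{"fingers": 0,"delta_pos": [-1,0,-0.55],"yaw": 0.051}]}}

```text
clock: 27.8
eef_pos: [0.5624, 0.0765, 0.1243]
tool_rot: [0.741, 0.671, 0.009, -0.012]
ft_force: [-0.0, 0.1, -1.8]
grip_width: 0.0583
grasp_force: 64.9
```

Run:
```python
from h import *
st();plan([[.570,-.10,.13]],84.5)
```

```text
t 27.8 p [0.5624 0.0765 0.1243] rot [ 0.099  0.995 -0.002  0.995 -0.099  0.03   0.03  -0.005 -1.   ] F [-0.   0.1 -1.8] w 0.058292506902045856 64.90846037864685
phi 84.33
[0.57, -0.1, 0.13] -> [-0.585, 0.084, 0.05]
yaw -0.004
```

{"api": "jog_arm", "payload": {"deltas": [{"fingers": 0,"delta_pos": [-0.15,0.02,0],"yaw": 0},{"fingers": 0,"delta_pos": [-0.3,0.05,0],"yaw": 0},{"fingers": 0,"delta_pos": [-0.43,0.07,0],"yaw": 0},{"fingers": 0,"delta_pos": [-0.5,0.076,0.05],"yaw": 0},{"fingers": 0,"delta_pos": [-0.5,0.076,0.18],"yaw": 0},{"fingers": 0,"delta_pos": [-0.501,0.076,0.27],"yaw": 0},{"fingers": 0,"delta_pos": [-0.501,0.076,0.286],"yaw": 0},{"fingers": 0,"delta_pos": [-0.501,0.076,0.286],"yaw": 0}]}}

```text
clock: 28.6
eef_pos: [0.5699, -0.0701, 0.0328]
tool_rot: [0.739, 0.673, 0.008, -0.013]
ft_force: [0.7, -0.1, -1.5]
grip_width: 0.0578
grasp_force: 64.9
```

Run:
```python
from h import *
st();w=prof(20,40,-6,14);prof(20,40,54,76,w=w);prof(25,45,38,56,1,w=w);prof(10,25,38,56,1,w=w)
x,y,z=w[...,0],w[...,1],w[...,2]
d=w[...,:2]-C0;X=d@UX*1000;Y=d@UY*1000
m=(z>.055)&(z<.085)&(abs(X-34)<33)&(Y>16)&(Y<50);print('plate',rect(np.c_[X[m],Y[m]]/1000))
```

```text
t 28.6 p [ 0.5699 -0.0701  0.0328] rot [ 0.094  0.996 -0.005  0.995 -0.094  0.03   0.03  -0.008 -1.   ] F [ 0.7 -0.1 -1.5] w 0.057761311535377634 64.86603140830994
[(-5.5, 3), (-4.5, 3), (-3.5, 3), (-2.5, 3), (-1.5, 3), (-0.5, 7), (0.5, 8), (1.5, 8), (2.5, 4), (3.5, 3), (4.5, 70), (5.5, 71), (6.5, 71), (7.5, 71), (8.5, 71), (9.5, 71), (10.5, 71), (11.5, 70), (12.5, 70), (13.5, 70)]
[(54.5, 70), (55.5, 70), (56.5, 70), (57.5, 70), (58.5, 70), (59.5, 70), (60.5, 70), (61.5, 70), (62.5, 70), (63.5, 70), (64.5, 70), (65.5, 3), (66.5, 7), (67.5, 8), (68.5, 3), (69.5, 3), (70.5, 3), (71.5, 3), (72.5, 3), (73.5, 3), (74.5, 3), (75.5, 3)]
[(38.5, 70), (39.5, 70), (40.5, 70), (41.5, 70), (42.5, 70), (43.5, 70), (44.5, 70), (45.5, 70), (46.5, 68), (47.5, 64), (48.5, 8), (49.5, 7), (50.5, 3), (51.5, 3), (52.5, 3), (53.5, 3), (54.5, 3), (55.5, 3)]
[(38.5, 70), (39.5, 70), (40.5, 70), (41.5, 70), (42.5, 70), (43.5, 70), (44.5, 70), (45.5, 70), (46.5, 69), (47.5, 9), (48.5, 8), (49.5, 7), (50.5, 3), (51.5, 3), (52.5, 3), (53.5, 3), (54.5, 3), (55.5, 3)]
plate [34.6 31.6 60.2 31.4  0.2]
```

{"api": "jog_arm", "payload": {"deltas": [{"fingers": 0,"delta_pos": [-0.007,-0.001,0.04],"yaw": 0},{"fingers": 0,"delta_pos": [-0.01,-0.001,0.09],"yaw": 0},{"fingers": 0,"delta_pos": [-0.011,-0.001,0.13],"yaw": 0},{"fingers": 0,"delta_pos": [-0.012,-0.001,0.155],"yaw": 0},{"fingers": 0,"delta_pos": [-0.012,-0.001,0.165],"yaw": 0},{"fingers": 0,"delta_pos": [-0.012,-0.001,0.165],"yaw": 0},{"fingers": 0,"delta_pos": [-0.012,-0.001,0.165],"yaw": 0}]}}

```text
clock: 29.35
eef_pos: [0.5699, -0.0736, -0.0157]
tool_rot: [0.74, 0.672, 0.009, -0.012]
ft_force: [0.5, -0.6, -1.0]
grip_width: 0.0581
grasp_force: 64.9
```

Run:
```python
from h import *
st();w=prof(20,40,-2,10);prof(20,40,60,70,w=w);prof(25,45,40,54,1,w=w)
```

```text
t 29.35 p [ 0.5699 -0.0736 -0.0157] rot [ 0.096  0.995 -0.002  0.995 -0.096  0.03   0.029 -0.005 -1.   ] F [ 0.5 -0.6 -1. ] w 0.05806613549225506 64.9038827419281
[(-1.5, 4), (-0.5, 8), (0.5, 8), (1.5, 8), (2.5, 10), (4.5, 21), (5.5, 22), (6.5, 22), (7.5, 22), (8.5, 22), (9.5, 22)]
[(60.5, 22), (61.5, 22), (62.5, 22), (63.5, 22), (64.5, 21), (65.5, 20), (67.5, 8), (68.5, 8), (69.5, 3)]
[(40.5, 22), (41.5, 22), (42.5, 21), (43.5, 17), (44.5, 3), (45.5, 3), (46.5, 3), (47.5, 8), (48.5, 8), (49.5, 7), (50.5, 3), (51.5, 3), (52.5, 3), (53.5, 3)]
```

{"api": "jog_arm", "payload": {"deltas": [{"fingers": 0,"delta_pos": [0.004,0,0],"yaw": 0},{"fingers": 0,"delta_pos": [0.004,0,0.012],"yaw": 0},{"fingers": 0,"delta_pos": [0.003,0,0.024],"yaw": 0},{"fingers": 0,"delta_pos": [0.003,0,0.034],"yaw": 0},{"fingers": 0,"delta_pos": [0.003,0,0.034],"yaw": 0},{"fingers": 0,"delta_pos": [0.003,0,0.034],"yaw": 0}]}}

```text
clock: 30.0
eef_pos: [0.5693, -0.0723, -0.0263]
tool_rot: [0.74, 0.672, 0.009, -0.012]
ft_force: [-0.4, 0.2, 2.2]
grip_width: 0.0582
grasp_force: 66.7
```

Run:
```python
from h import *
st();w=prof(20,40,-2,10);prof(20,40,60,70,w=w);prof(25,45,36,54,1,w=w)
```

```text
t 30.0 p [ 0.5693 -0.0723 -0.0263] rot [ 0.096  0.995 -0.003  0.995 -0.096  0.03   0.029 -0.006 -1.   ] F [-0.4  0.2  2.2] w 0.058201381873493954 66.6577829956077
[(-1.5, 3), (-0.5, 8), (0.5, 8), (1.5, 7), (2.5, 4), (4.5, 11), (5.5, 12), (6.5, 12), (7.5, 12), (8.5, 12), (9.5, 12)]
[(60.5, 11), (61.5, 11), (62.5, 11), (63.5, 11), (64.5, 10), (65.5, 4), (66.5, 7), (67.5, 8), (68.5, 8), (69.5, 3)]
[(36.5, 11), (37.5, 11), (38.5, 11), (39.5, 11), (40.5, 11), (41.5, 11), (42.5, 11), (43.5, 11), (44.5, 8), (45.5, 3), (46.5, 4), (47.5, 8), (48.5, 8), (49.5, 6), (50.5, 3), (51.5, 3), (52.5, 3), (53.5, 3)]
```

Clamp is flat in its cavity (top 11–12 mm, inside the fences). Releasing and moving to the divider.

{"api": "jog_arm", "payload": {"deltas": [{"fingers": 0.8,"delta_pos": [0,0,0],"yaw": 0},{"fingers": 0.8,"delta_pos": [0,0,0],"yaw": 0},{"fingers": 0.8,"delta_pos": [0,0,0],"yaw": 0},{"fingers": 0.8,"delta_pos": [0,0,-0.12],"yaw": 0},{"fingers": 0.8,"delta_pos": [0,0,-0.28],"yaw": 0},{"fingers": 0.8,"delta_pos": [0.05,-0.02,-0.43],"yaw": 0},{"fingers": 0.6,"delta_pos": [0.2,-0.1,-0.55],"yaw": -0.18},{"fingers": 0.36,"delta_pos": [0.4,-0.15,-0.65],"yaw": -0.36},{"fingers": 0.36,"delta_pos": [0.6,-0.2,-0.72],"yaw": -0.54},{"fingers": 0.36,"delta_pos": [0.8,-0.25,-0.75],"yaw": -0.72},{"fingers": 0.36,"delta_pos": [1,-0.25,-0.75],"yaw": -0.9},{"fingers": 0.36,"delta_pos": [1,-0.25,-0.75],"yaw": -1}]}}

```text
clock: 31.25
eef_pos: [0.5244, 0.2128, 0.2065]
tool_rot: [0.425, 0.905, 0.013, -0.007]
ft_force: [1.3, 0.4, -0.3]
grip_width: 0.0307
grasp_force: 0.0
```

{"api": "jog_arm", "payload": {"deltas": [{"fingers": 0.36,"delta_pos": [0,0,0],"yaw": -1},{"fingers": 0.36,"delta_pos": [0,0,0],"yaw": -1},{"fingers": 0.36,"delta_pos": [0,0,0],"yaw": -1},{"fingers": 0.36,"delta_pos": [0,0,0],"yaw": -1},{"fingers": 0.36,"delta_pos": [0,0,0],"yaw": -1},{"fingers": 0.36,"delta_pos": [0,0,0],"yaw": -1},{"fingers": 0.36,"delta_pos": [0,0,0],"yaw": -1}]}}

```text
clock: 31.95
eef_pos: [0.5245, 0.211, 0.2053]
tool_rot: [0.048, 0.999, 0.015, -0.002]
ft_force: [-0.0, -0.2, 0.4]
grip_width: 0.0306
grasp_force: 0.0
```

Run:
```python
from h import *
st()
w=cloud(snap('top'));print('clamp/insert check');prof(-10,10,-95,95,res=5,w=w);prof(25,43,-60,60,1,res=5,w=w)
c=snap('wrist','w6');w=cloudw(c);np.save('w6.npy',w)
plan([[.48,.27,.22]],184)
```

```text
t 31.95 p [0.5245 0.211  0.2053] rot [-0.995  0.096 -0.003  0.096  0.995  0.03   0.006  0.029 -1.   ] F [-0.  -0.2  0.4] w 0.03057658326939545 0.0
clamp/insert check
[(-92.5, 1), (-87.5, 2), (-82.5, 4), (-77.5, 5), (-72.5, 3), (-67.5, 6), (-62.5, 20), (-57.5, 20), (-52.5, 18), (-47.5, 20), (-42.5, 19), (-37.5, 20), (-32.5, 21), (-27.5, 11), (-22.5, 1), (-17.5, 6), (-12.5, 4), (-7.5, 4), (-2.5, 2), (2.5, 10), (7.5, 11), (12.5, 12), (17.5, 11), (22.5, 7), (27.5, 2), (32.5, 2), (37.5, 5), (42.5, 11), (47.5, 11), (52.5, 12), (57.5, 11), (62.5, 9), (67.5, 4), (72.5, 3), (77.5, 5), (82.5, 5), (87.5, 6), (92.5, 42)]
[(-57.5, 4), (-52.5, 4), (-47.5, 5), (-42.5, 11), (-37.5, 12), (-32.5, 11), (-27.5, 10), (-22.5, 11), (-17.5, 13), (-12.5, 3), (-7.5, 4), (-2.5, 6), (2.5, 2), (7.5, 3), (12.5, 4), (17.5, 11), (22.5, 11), (27.5, 12), (32.5, 11), (37.5, 11), (42.5, 11), (47.5, 6), (52.5, 4), (57.5, 3)]
phi 174.46
[0.48, 0.27, 0.22] -> [0.167, 0.18, 0.044]
yaw -0.212
```

{"api": "jog_arm", "payload": {"deltas": [{"fingers": 0.36,"delta_pos": [0.08,0.09,0.02],"yaw": -0.1},{"fingers": 0.36,"delta_pos": [0.167,0.18,0.044],"yaw": -0.212},{"fingers": 0.36,"delta_pos": [0.167,0.18,0.044],"yaw": -0.212},{"fingers": 0.36,"delta_pos": [0.167,0.18,0.044],"yaw": -0.212}]}}

```text
clock: 32.45
eef_pos: [0.4794, 0.2704, 0.194]
tool_rot: [-0.036, 0.999, 0.015, -0.001]
ft_force: [0.3, -0.1, -0.1]
grip_width: 0.0311
grasp_force: 0.0
```

Run:
```python
from h import *
st()
print('block');w=wr(.40,.46,.23,.31,.014,.026,30)
x,y,z=w[...,0],w[...,1],w[...,2]
m=(x>.34)&(x<.5)&(y>.15)&(y<.385)&(z>.003)&(z<.03);n,l,s,_=cv2.connectedComponentsWithStats(m.astype(np.uint8));i=1+np.argmax(s[1:,4]);print('tray',rect(w[l==i]))
```

```text
t 32.45 p [0.4794 0.2704 0.194 ] rot [-0.997 -0.071 -0.003 -0.071  0.997  0.029  0.001  0.029 -1.   ] F [ 0.3 -0.1 -0.1] w 0.031067496878560665 0.0
block
276 rect [429.4 272.6  22.2  15.2   3.9] mean [0.4294 0.2725 0.0189]
tray [430.  272.2 123.3 178.2   3.8]
```

Run:
```python
from h import *
plan([[.4297,.2724,.06],[.4297,.2724,.0115]],183.8-360)
```

```text
phi -175.97
[0.4297, 0.2724, 0.06] -> [0.166, 0.004, 0.535]
[0.4297, 0.2724, 0.0115] -> [0.166, -0.0, 0.696]
yaw 0.005
```

{"api": "jog_arm", "payload": {"deltas": [{"fingers": 0.36,"delta_pos": [0.1,0.002,0.15],"yaw": 0},{"fingers": 0.36,"delta_pos": [0.166,0.004,0.3],"yaw": 0},{"fingers": 0.36,"delta_pos": [0.166,0.004,0.43],"yaw": 0},{"fingers": 0.36,"delta_pos": [0.166,0.004,0.535],"yaw": 0},{"fingers": 0.36,"delta_pos": [0.166,0.002,0.62],"yaw": 0},{"fingers": 0.36,"delta_pos": [0.166,0,0.67],"yaw": 0},{"fingers": 0.36,"delta_pos": [0.166,0,0.696],"yaw": 0},{"fingers": 0.36,"delta_pos": [0.166,0,0.696],"yaw": 0},{"fingers": 0.36,"delta_pos": [0.166,0,0.696],"yaw": 0}]}}

```text
clock: 33.4
eef_pos: [0.4306, 0.2726, -0.0138]
tool_rot: [-0.035, 0.999, 0.015, -0.0]
ft_force: [-0.9, 0.3, 0.3]
grip_width: 0.0305
grasp_force: 0.0
```

{"api": "jog_arm", "payload": {"deltas": [{"fingers": 0,"delta_pos": [0,0,0],"yaw": 0},{"fingers": 0,"delta_pos": [0,0,0],"yaw": 0},{"fingers": 0,"delta_pos": [0,0,0],"yaw": 0},{"fingers": 0,"delta_pos": [0,0,0],"yaw": 0},{"fingers": 0,"delta_pos": [0,0,-0.03],"yaw": 0},{"fingers": 0,"delta_pos": [0,0,-0.1],"yaw": 0},{"fingers": 0,"delta_pos": [0,0,-0.2],"yaw": 0},{"fingers": 0,"delta_pos": [0,0,-0.3],"yaw": 0},{"fingers": 0,"delta_pos": [0,0,-0.4],"yaw": 0},{"fingers": 0,"delta_pos": [0,0,-0.4],"yaw": 0}]}}

```text
clock: 34.4
eef_pos: [0.4327, 0.2706, 0.1102]
tool_rot: [-0.035, 0.999, 0.017, 0.003]
ft_force: [-0.2, 0.1, -1.6]
grip_width: 0.014
grasp_force: 59.2
```

Run:
```python
from h import *
st()
w=cloudw(snap('wrist'));np.save('w7.npy',w)
d=held(w,-.06,.06,.12);print(len(d))
for a,b in ((-1,1),):
    s=d[(d[:,0]>25)&(abs(d[:,1])<85)];print('x max',np.percentile(s[:,0],99.5),'y',np.percentile(s[:,1],[.5,99.5]))
    # plane fit of tray surface (lowest dense)
    A=np.c_[s[:,0],s[:,1],np.ones(len(s))];k=np.linalg.lstsq(A,s[:,2],rcond=None)[0]
    for _ in range(5):
        r=s[:,2]-A@k;g=abs(r)<3;k=np.linalg.lstsq(A[g],s[g,2],rcond=None)[0]
    print('plane',k,g.sum())
```

```text
t 34.4 p [0.4327 0.2706 0.1102] rot [-0.997 -0.071  0.004 -0.071  0.997  0.034 -0.007  0.034 -0.999] F [-0.2  0.1 -1.6] w 0.014005129141435226 59.15178999770433
44939
x max 61.55915199468366 y [-84.02207378  83.76703478]
plane [-2.00614370e-05  2.90343393e-02 -1.84292847e+01] 18209
```

{"api": "jog_arm", "payload": {"deltas": [{"fingers": 0,"delta_pos": [-0.02,-0.1,-0.06],"yaw": -0.15},{"fingers": 0,"delta_pos": [-0.05,-0.2,-0.12],"yaw": -0.3},{"fingers": 0,"delta_pos": [-0.08,-0.3,-0.12],"yaw": -0.45},{"fingers": 0,"delta_pos": [-0.1,-0.4,-0.12],"yaw": -0.6},{"fingers": 0,"delta_pos": [-0.127,-0.5,-0.12],"yaw": -0.75},{"fingers": 0,"delta_pos": [-0.127,-0.574,-0.12],"yaw": -0.9},{"fingers": 0,"delta_pos": [-0.127,-0.574,-0.12],"yaw": -1},{"fingers": 0,"delta_pos": [-0.127,-0.574,-0.12],"yaw": -1}]}}

```text
clock: 35.25
eef_pos: [0.4789, 0.0979, 0.1346]
tool_rot: [-0.414, 0.91, 0.015, 0.003]
ft_force: [-0.3, 0.1, -2.3]
grip_width: 0.0137
grasp_force: 59.2
```

Run:
```python
from h import *
st()
plan([case(0,0,.146)],264.5-360)
```

```text
t 35.25 p [0.4789 0.0979 0.1346] rot [-0.657 -0.754 -0.006 -0.754  0.656  0.029 -0.018  0.024 -1.   ] F [-0.3  0.1 -2.3] w 0.013651884098372712 59.23511921893805
phi -131.07
[0.5366, -0.0694, 0.146] -> [0.295, -0.512, 0.031]
yaw -0.79
```

{"api": "jog_arm", "payload": {"deltas": [{"fingers": 0,"delta_pos": [0.05,-0.09,0.005],"yaw": -0.15},{"fingers": 0,"delta_pos": [0.1,-0.18,0.01],"yaw": -0.3},{"fingers": 0,"delta_pos": [0.15,-0.27,0.015],"yaw": -0.45},{"fingers": 0,"delta_pos": [0.2,-0.36,0.02],"yaw": -0.6},{"fingers": 0,"delta_pos": [0.25,-0.45,0.025],"yaw": -0.75},{"fingers": 0,"delta_pos": [0.295,-0.512,0.031],"yaw": -0.79},{"fingers": 0,"delta_pos": [0.295,-0.512,0.031],"yaw": -0.79},{"fingers": 0,"delta_pos": [0.295,-0.512,0.031],"yaw": -0.79}]}}

```text
clock: 36.05
eef_pos: [0.5373, -0.0679, 0.1206]
tool_rot: [-0.672, 0.74, 0.013, 0.008]
ft_force: [-0.1, 0.0, -1.2]
grip_width: 0.0137
grasp_force: 59.2
```

Run:
```python
from h import *
st()
plan([case(0,0,.066)],264.5-360)
w=cloudw(snap('wrist','w8'));np.save('w8.npy',w)
d=w[...,:2]-C0;X=d@UX*1000;Y=d@UY*1000;z=w[...,2]
m=(z>.11)&(z<.16)&(abs(X)<110)&(Y<-15)&(Y>-90);P=np.c_[X[m],Y[m]]/1000;print('div',rect(P), np.percentile(P*1000,[.3,99.7],axis=0))
for X0 in (-80,-40,40,80):
    s=m&(abs(X-X0)<4)&(Y<-56);print(X0,np.round(np.nanmedian(z[s]),4),s.sum())
```

```text
t 36.05 p [ 0.5373 -0.0679  0.1206] rot [-0.096 -0.995 -0.005 -0.995  0.096  0.031 -0.03   0.008 -1.   ] F [-0.1  0.  -1.2] w 0.013661712160454885 59.23321867827326
phi -95.51
[0.5366, -0.0694, 0.066] -> [0.013, -0.0, 0.268]
yaw -0.0
div [  2.3 -39.6  49.4 178.8  89.9] [[-85.58672227 -64.0497209 ]
 [ 90.07188983 -15.18423103]]
-80 0.1333 166
-40 0.1348 223
40 0.1362 238
80 0.1367 179
```

{"api": "jog_arm", "payload": {"deltas": [{"fingers": 0,"delta_pos": [0.004,0,0.08],"yaw": 0},{"fingers": 0,"delta_pos": [0.008,0,0.17],"yaw": 0},{"fingers": 0,"delta_pos": [0.012,0,0.24],"yaw": 0},{"fingers": 0,"delta_pos": [0.013,0,0.268],"yaw": 0},{"fingers": 0,"delta_pos": [0.013,0,0.268],"yaw": 0},{"fingers": 0,"delta_pos": [0.013,0,0.268],"yaw": 0}]}}

```text
clock: 36.7
eef_pos: [0.5382, -0.0692, 0.0421]
tool_rot: [-0.673, 0.739, 0.012, 0.009]
ft_force: [-0.1, 0.1, -0.1]
grip_width: 0.0138
grasp_force: 59.2
```

Run:
```python
from h import *
st()
w=cloudw(snap('wrist','w9'))
print('Y');prof(-70,-30,-75,-55,1,w=w);prof(30,70,-75,-55,1,w=w)
print('X-');prof(-50,-30,-100,-80,w=w);print('X+');prof(-50,-30,80,100,w=w)
d=w[...,:2]-C0;X=d@UX*1000;Y=d@UY*1000;z=w[...,2]
m=(z>.045)&(z<.075)&(abs(X)<105)&(Y<-40)&(Y>-75)
print(rect(np.c_[X[m],Y[m]]/1000))
```

```text
t 36.7 p [ 0.5382 -0.0692  0.0421] rot [-0.093 -0.996 -0.002 -0.995  0.093  0.03  -0.029  0.005 -1.   ] F [-0.1  0.1 -0.1] w 0.013818445627972412 59.2180965654552
Y
[(-74.5, -1), (-73.5, -1), (-72.5, -1), (-71.5, -1), (-70.5, 0), (-69.5, 15), (-68.5, 32), (-67.5, 35), (-66.5, 35), (-65.5, 35), (-64.5, 59), (-63.5, 59), (-62.5, 59), (-61.5, 55), (-60.5, 55), (-59.5, 55), (-58.5, 55), (-57.5, 56), (-56.5, 55), (-55.5, 56)]
[(-74.5, -1), (-73.5, -1), (-72.5, -1), (-71.5, -1), (-70.5, -1), (-69.5, 7), (-68.5, 27), (-67.5, 35), (-66.5, 35), (-65.5, 55), (-64.5, 61), (-63.5, 62), (-62.5, 61), (-61.5, 58), (-60.5, 57), (-59.5, 57), (-58.5, 57), (-57.5, 58), (-56.5, 58), (-55.5, 58)]
X-
[(-86.5, 53), (-85.5, 54), (-84.5, 55), (-83.5, 55), (-82.5, 55), (-81.5, 55), (-80.5, 55)]
X+
[(80.5, 59), (81.5, 59), (82.5, 59), (83.5, 59), (84.5, 59), (85.5, 59), (86.5, 59), (87.5, 59), (88.5, 59), (89.5, 59), (90.5, 59), (91.5, 59), (92.5, 58)]
[  3.1 -52.7  25.6 178.3  89.9]
```

View pics/w9.png

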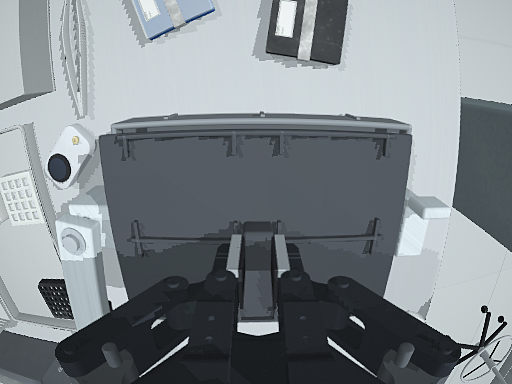

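Wrist view: divider spans (100–412, 133) over the case, its near edge on the case's wall line at y≈128; it sits 3 mm too far +x and -y. Correcting and lowering.

{"api": "jog_arm", "payload": {"deltas": [{"fingers": 0,"delta_pos": [-0.009,0.01,0],"yaw": 0},{"fingers": 0,"delta_pos": [-0.009,0.01,0.02],"yaw": 0},{"fingers": 0,"delta_pos": [-0.008,0.01,0.035],"yaw": 0},{"fingers": 0,"delta_pos": [-0.008,0.01,0.035],"yaw": 0},{"fingers": 0,"delta_pos": [-0.008,0.01,0.035],"yaw": 0}]}}

```text
clock: 37.25
eef_pos: [0.5345, -0.0668, 0.0305]
tool_rot: [-0.673, 0.74, 0.012, 0.009]
ft_force: [-0.6, -0.9, -2.3]
grip_width: 0.0135
grasp_force: 59.3
```

Run:
```python
from h import *
st()
w=cloudw(snap('wrist'))
print('Y');prof(-70,-30,-72,-55,1,w=w);prof(30,70,-72,-55,1,w=w)
print('X-');prof(-50,-30,-100,-80,w=w);print('X+');prof(-50,-30,80,100,w=w)
d=w[...,:2]-C0;X=d@UX*1000;Y=d@UY*1000;z=w[...,2]
m=(z>.039)&(z<.065)&(abs(X)<105)&(Y<-40)&(Y>-75)
print(rect(np.c_[X[m],Y[m]]/1000))
```

```text
t 37.25 p [ 0.5345 -0.0668  0.0305] rot [-0.094 -0.996 -0.004 -0.995  0.094  0.03  -0.029  0.006 -1.   ] F [-0.6 -0.9 -2.3] w 0.013548523155702631 59.26501231268048
Y
[(-71.5, -1), (-70.5, 0), (-69.5, 14), (-68.5, 32), (-67.5, 35), (-66.5, 35), (-65.5, 35), (-63.5, 44), (-62.5, 47), (-61.5, 48), (-60.5, 4), (-59.5, 43), (-58.5, 43), (-57.5, 44), (-56.5, 44), (-55.5, 44)]
[(-71.5, -1), (-70.5, -1), (-69.5, 2), (-68.5, 26), (-67.5, 35), (-66.5, 35), (-65.5, 35), (-64.5, 34), (-63.5, 45), (-62.5, 50), (-61.5, 50), (-60.5, 4), (-59.5, 46), (-58.5, 46), (-57.5, 46), (-56.5, 46), (-55.5, 46)]
X-
[(-96.5, 34), (-95.5, 35), (-94.5, 35), (-93.5, 35), (-89.5, 43), (-88.5, 43), (-87.5, 44), (-86.5, 44), (-85.5, 44), (-84.5, 44), (-83.5, 44), (-82.5, 44), (-81.5, 44), (-80.5, 44)]
X+
[(80.5, 47), (81.5, 47), (82.5, 47), (83.5, 47), (84.5, 48), (85.5, 48), (86.5, 48), (87.5, 47), (88.5, 47), (94.5, 35), (95.5, 34), (96.5, 34)]
[ -0.5 -51.7  23.5 178.5  90. ]
```

{"api": "jog_arm", "payload": {"deltas": [{"fingers": 0,"delta_pos": [-0.004,0,0.008],"yaw": 0},{"fingers": 0,"delta_pos": [-0.004,0,0.018],"yaw": 0},{"fingers": 0,"delta_pos": [-0.003,0,0.028],"yaw": 0},{"fingers": 0,"delta_pos": [-0.003,0,0.038],"yaw": 0},{"fingers": 0,"delta_pos": [-0.003,0,0.046],"yaw": 0},{"fingers": 0,"delta_pos": [-0.003,0,0.046],"yaw": 0},{"fingers": 0,"delta_pos": [-0.003,0,0.046],"yaw": 0}]}}

```text
clock: 38.0
eef_pos: [0.5347, -0.0655, 0.017]
tool_rot: [-0.673, 0.74, 0.012, 0.009]
ft_force: [0.5, -0.6, -1.6]
grip_width: 0.0135
grasp_force: 59.3
```

Run:
```python
from h import *
st()
w=cloudw(snap('wrist'))
print('Y');prof(-70,-30,-72,-55,1,w=w);prof(30,70,-72,-55,1,w=w)
print('X-');prof(-50,-30,-100,-80,w=w);print('X+');prof(-50,-30,80,100,w=w)
```

```text
t 38.0 p [ 0.5347 -0.0655  0.017 ] rot [-0.094 -0.996 -0.003 -0.995  0.094  0.03  -0.029  0.006 -1.   ] F [ 0.5 -0.6 -1.6] w 0.013531185892801452 59.25126101821661
Y
[(-71.5, -1), (-70.5, -1), (-69.5, 11), (-68.5, 33), (-67.5, 35), (-66.5, 35), (-65.5, 35), (-64.5, 34), (-62.5, 30), (-61.5, 31), (-60.5, 34), (-59.5, 33), (-58.5, 30), (-57.5, 30), (-56.5, 30), (-55.5, 31)]
[(-71.5, -1), (-70.5, -1), (-69.5, 0), (-68.5, 27), (-67.5, 35), (-66.5, 35), (-65.5, 35), (-64.5, 34), (-62.5, 31), (-61.5, 33), (-60.5, 36), (-59.5, 4), (-58.5, 32), (-57.5, 33), (-56.5, 33), (-55.5, 33)]
X-
[(-96.5, 34), (-95.5, 35), (-94.5, 35), (-93.5, 35), (-92.5, 32), (-91.5, 31), (-90.5, 30), (-89.5, 30), (-88.5, 30), (-87.5, 30), (-86.5, 30), (-85.5, 30), (-84.5, 30), (-83.5, 30), (-82.5, 30), (-81.5, 30), (-80.5, 30)]
X+
[(80.5, 34), (81.5, 34), (82.5, 34), (83.5, 34), (84.5, 34), (85.5, 34), (86.5, 34), (87.5, 34), (88.5, 33), (90.5, 33), (91.5, 31), (92.5, 32), (93.5, 35), (94.5, 35), (95.5, 35), (96.5, 34)]
```

{"api": "jog_arm", "payload": {"deltas": [{"fingers": 0,"delta_pos": [0,0,0.006],"yaw": 0},{"fingers": 0,"delta_pos": [0,0,0.006],"yaw": 0},{"fingers": 0.4,"delta_pos": [0,0,0.006],"yaw": 0},{"fingers": 0.4,"delta_pos": [0,0,0.006],"yaw": 0},{"fingers": 0.4,"delta_pos": [0,0,0.006],"yaw": 0},{"fingers": 0.4,"delta_pos": [0,0,-0.1],"yaw": 0},{"fingers": 0.4,"delta_pos": [0,0,-0.25],"yaw": 0},{"fingers": 0.6,"delta_pos": [0,0,-0.4],"yaw": 0},{"fingers": 0.8,"delta_pos": [0.05,0,-0.55],"yaw": 0},{"fingers": 0.8,"delta_pos": [0.05,0,-0.6],"yaw": 0},{"fingers": 0.8,"delta_pos": [0.05,0,-0.6],"yaw": 0}]}}

```text
clock: 39.15
eef_pos: [0.536, -0.0865, 0.2001]
tool_rot: [-0.673, 0.74, 0.009, 0.011]
ft_force: [-0.2, 0.7, -0.3]
grip_width: 0.0684
grasp_force: 0.0
```

Run:
```python
from h import *
st()
w=cloudw(snap('wrist'));np.save('w10.npy',w)
for Y in ((-58,-50),(50,58)): prof(*Y,-95,95,res=10,w=w)
prof(-20,20,-70,70,1,res=4,w=w)
d=w[...,:2]-C0;X=d@UX*1000;Y=d@UY*1000;z=w[...,2]
print('packs');x,y=w[...,0],w[...,1]
blobs(w,(x>.44)&(x<.63)&(y>-.46)&(y<-.15)&(z>.0055)&(z<.013),200)
w=cloud(snap('top'));x,y,z=w[...,0],w[...,1],w[...,2]
print('top');blobs(w,(x>.44)&(x<.63)&(y>-.46)&(y<-.15)&(z>.0055)&(z<.02))
```

```text
t 39.15 p [ 0.536  -0.0865  0.2001] rot [-0.095 -0.995  0.004 -0.995  0.095  0.028 -0.029 -0.001 -1.   ] F [-0.2  0.7 -0.3] w 0.06838260306138123 0.0
[(-90.0, 30), (-80.0, 29), (-70.0, 29), (-60.0, 29), (-50.0, 29), (-40.0, 29), (-30.0, 29), (-20.0, 29), (-10.0, 29), (0.0, 29), (10.0, 30), (20.0, 29), (30.0, 29), (40.0, 29), (50.0, 29), (60.0, 29), (70.0, 30), (80.0, 29), (90.0, 30)]
[(-90.0, 29), (-80.0, 29), (-70.0, 29), (-60.0, 29), (-50.0, 29), (-40.0, 29), (-30.0, 29), (-20.0, 29), (-10.0, 30), (0.0, 29), (10.0, 29), (20.0, 29), (30.0, 29), (40.0, 29), (50.0, 29), (60.0, 29), (70.0, 29), (80.0, 29), (90.0, 30)]
[(-68.0, 33), (-64.0, 35), (-60.0, 29), (-56.0, 30), (-52.0, 29), (-48.0, 29), (-44.0, 323), (-40.0, 320), (-36.0, 306), (-32.0, 308), (-28.0, 29), (-24.0, 29), (-20.0, 29), (-16.0, 29), (-12.0, 30), (-8.0, 33), (-4.0, 34), (0.0, 34), (4.0, 35), (8.0, 32), (12.0, 29), (16.0, 29), (20.0, 29), (24.0, 29), (28.0, 29), (32.0, 29), (36.0, 29), (40.0, 29), (44.0, 29), (48.0, 29), (52.0, 29), (56.0, 29), (60.0, 32), (64.0, 31), (68.0, 35)]
packs
1711 rect [ 586.  -232.2   51.4   54.6   15. ] mean [ 0.5852 -0.2313  0.0078]
1779 rect [ 493.5 -198.8   54.5   51.7   76.8] mean [ 0.4935 -0.1984  0.0078]
top
245 rect [ 569.5 -331.3   52.7   51.5   84.5] mean [ 0.5701 -0.3313  0.0086]
246 rect [ 535.2 -415.4   53.7   54.1    1.5] mean [ 0.5329 -0.4152  0.0084]
```

Divider sits level at 29–30 mm all round. Now the packs.

Run:
```python
from h import *
w=np.load('w10.npy')
d=w[...,:2]-C0;X=d@UX*1000;Y=d@UY*1000;z=w[...,2]
m=(z>.0315)&(z<.037)&(abs(X)<85)&(abs(Y)<63.2)
r=np.c_[X[m],Y[m]];print('fences',rect(r/1000));
hx=np.histogram(r[:,0],np.arange(-86,87,2));print([(int(e+1),int(n)) for e,n in zip(hx[1],hx[0]) if n>40])
hy=np.histogram(r[:,1],np.arange(-64,65,2));print([(int(e+1),int(n)) for e,n in zip(hy[1],hy[0]) if n>60])
m=(z>.042)&(z<.05)&(abs(X)<20)&(abs(Y)<25);print('block',rect(np.c_[X[m],Y[m]]/1000))
plan([[.586,-.2322,.08],[.586,-.2322,-.0025]],285-360)
```

```text
fences [-7.000e-01  1.000e-01  1.502e+02  1.237e+02  1.000e-01]
[(-71, 57), (-13, 64), (11, 41), (69, 54)]
[(-61, 210), (-59, 64), (-1, 136), (1, 150), (59, 105), (61, 116)]
block [-0.4 -0.4 22.6 15.9 89.8]
phi -95.41
[0.586, -0.2322, 0.08] -> [0.484, -0.223, 0.458]
[0.586, -0.2322, -0.0025] -> [0.492, -0.225, 0.732]
yaw -0.454
```

{"api": "jog_arm", "payload": {"deltas": [{"fingers": 0.72,"delta_pos": [0.13,-0.06,0],"yaw": -0.15},{"fingers": 0.72,"delta_pos": [0.27,-0.12,0.05],"yaw": -0.3},{"fingers": 0.72,"delta_pos": [0.4,-0.18,0.15],"yaw": -0.454},{"fingers": 0.72,"delta_pos": [0.484,-0.223,0.3],"yaw": -0.454},{"fingers": 0.72,"delta_pos": [0.484,-0.223,0.458],"yaw": -0.454},{"fingers": 0.72,"delta_pos": [0.484,-0.223,0.458],"yaw": -0.454},{"fingers": 0.72,"delta_pos": [0.487,-0.224,0.57],"yaw": -0.454},{"fingers": 0.72,"delta_pos": [0.49,-0.225,0.66],"yaw": -0.454},{"fingers": 0.72,"delta_pos": [0.492,-0.225,0.715],"yaw": -0.454},{"fingers": 0.72,"delta_pos": [0.492,-0.225,0.732],"yaw": -0.454},{"fingers": 0.72,"delta_pos": [0.492,-0.225,0.732],"yaw": -0.454},{"fingers": 0.72,"delta_pos": [0.492,-0.225,0.732],"yaw": -0.454}]}}

```text
clock: 40.45
eef_pos: [0.5876, -0.2324, -0.026]
tool_rot: [0.794, -0.608, -0.009, -0.011]
ft_force: [0.1, -0.3, 0.8]
grip_width: 0.0616
grasp_force: 0.0
```

{"api": "jog_arm", "payload": {"deltas": [{"fingers": 0,"delta_pos": [0,0,0],"yaw": 0},{"fingers": 0,"delta_pos": [0,0,0],"yaw": 0},{"fingers": 0,"delta_pos": [0,0,0],"yaw": 0},{"fingers": 0,"delta_pos": [0,0,0],"yaw": 0},{"fingers": 0,"delta_pos": [0,0,0],"yaw": 0}]}}

```text
clock: 40.95
eef_pos: [0.5882, -0.233, -0.0252]
tool_rot: [0.793, -0.608, -0.008, -0.012]
ft_force: [-0.2, 0.3, 6.5]
grip_width: 0.0485
grasp_force: 62.4
```

Run:
```python
from h import *
st();plan([[.586,-.2322,.10],case(40.4,-31,.10)],264.5-360)
```

```text
t 40.95 p [ 0.5882 -0.233  -0.0252] rot [ 0.259 -0.966  0.001 -0.965 -0.259  0.028 -0.027 -0.008 -1.   ] F [-0.2  0.3  6.5] w 0.0485463007163486 62.373586893081665
phi -74.96
[0.586, -0.2322, 0.1] -> [-0.013, 0.004, -0.33]
[0.5738, -0.1041, 0.1] -> [-0.436, -0.068, -0.318]
yaw 0.456
```

{"api": "jog_arm", "payload": {"deltas": [{"fingers": 0,"delta_pos": [0,0,-0.05],"yaw": 0},{"fingers": 0,"delta_pos": [0,0,-0.18],"yaw": 0},{"fingers": 0,"delta_pos": [0,0,-0.33],"yaw": 0},{"fingers": 0,"delta_pos": [-0.12,-0.02,-0.33],"yaw": 0.15},{"fingers": 0,"delta_pos": [-0.26,-0.04,-0.33],"yaw": 0.3},{"fingers": 0,"delta_pos": [-0.38,-0.06,-0.32],"yaw": 0.456},{"fingers": 0,"delta_pos": [-0.436,-0.068,-0.318],"yaw": 0.456},{"fingers": 0,"delta_pos": [-0.436,-0.068,-0.318],"yaw": 0.456},{"fingers": 0,"delta_pos": [-0.433,-0.068,-0.21],"yaw": 0.456},{"fingers": 0,"delta_pos": [-0.433,-0.068,-0.21],"yaw": 0.456},{"fingers": 0,"delta_pos": [-0.433,-0.068,-0.21],"yaw": 0.456}]}}

```text
clock: 42.05
eef_pos: [0.572, -0.1046, 0.0388]
tool_rot: [-0.672, 0.74, 0.013, 0.008]
ft_force: [-0.4, -0.3, -0.6]
grip_width: 0.0486
grasp_force: 62.0
```

```bash
cat >> h.py <<'E'
def packpose(z0,z1,xr,yr,w):
    d=w[...,:2]-C0;X=d@UX*1000;Y=d@UY*1000;z=w[...,2]
    m=(z>z0)&(z<z1)&(X>xr[0])&(X<xr[1])&(Y>yr[0])&(Y<yr[1])
    P=np.c_[X[m],Y[m]];print('held pack rect',rect(P/1000),'X',np.round(np.percentile(P[:,0],[.5,99.5]),1),'Y',np.round(np.percentile(P[:,1],[.5,99.5]),1),'z',np.round(np.median(z[m]),4))
E
python3 - <<'E'
from h import *
st();w=cloudw(snap('wrist'));packpose(.055,.085,(0,80),(-80,-42),w)
prof(-58,-52,6,80,w=w,res=2);prof(25,55,-66,-44,1,w=w)
plan([case(40.4,-31,.031)],264.5-360)
E
```

```text
t 42.05 p [ 0.572  -0.1046  0.0388] rot [-0.096 -0.995 -0.005 -0.995  0.096  0.03  -0.029  0.008 -1.   ] F [-0.4 -0.3 -0.6] w 0.04859134538639152 62.04801678657532
held pack rect [ 43.1 -49.8  15.5  68.1  90. ] X [10.  70.4] Y [-57.1 -42.1] z 0.0716
[(7.0, 29), (9.0, 29), (11.0, 133), (13.0, 136), (15.0, 138), (17.0, 141), (19.0, 144), (21.0, 146), (23.0, 150), (25.0, 152), (27.0, 155), (29.0, 158), (31.0, 159), (33.0, 72), (35.0, 66), (37.0, 70), (39.0, 70), (41.0, 68), (43.0, 70), (45.0, 66), (47.0, 66), (49.0, 72), (51.0, 158), (53.0, 157), (55.0, 153), (57.0, 151), (59.0, 149), (61.0, 147), (63.0, 145), (65.0, 142), (67.0, 139), (69.0, 135), (71.0, 34), (73.0, 29), (75.0, 29), (77.0, 29), (79.0, 29)]
[(-65.5, 35), (-64.5, 34), (-62.5, 29), (-61.5, 30), (-60.5, 33), (-59.5, 33), (-58.5, 162), (-57.5, 71), (-56.5, 161), (-55.5, 157), (-54.5, 71), (-53.5, 146), (-52.5, 72), (-51.5, 71), (-50.5, 71), (-49.5, 71), (-48.5, 150), (-47.5, 149), (-46.5, 145), (-45.5, 138), (-44.5, 71)]
phi -95.55
[0.5738, -0.1041, 0.031] -> [0.001, -0.003, 0.116]
yaw -0.001
```

Run:
```python
from h import *
w=cloudw(snap('wrist'));packpose(.0655,.0755,(5,80),(-80,-46),w)
d=w[...,:2]-C0;X=d@UX*1000;Y=d@UY*1000;z=w[...,2]
for Y0 in (-56,-53,-50,-47,-44):
    m=(abs(Y-Y0)<1.5)&(z>.064)&(z<.0755)&(X>5)&(X<80);print(Y0,np.round(np.percentile(X[m],[1,99]),1) if m.sum()>5 else m.sum())
```

```text
held pack rect [ 41.  -51.7  50.7  11.4   0.1] X [16.1 65.1] Y [-57.2 -46.1] z 0.0723
-56 [16.7 60.8]
-53 [16.4 63.6]
-50 [16.5 65.5]
-47 [16.4 65.4]
-44 [10.9 71.1]
```

{"api": "jog_arm", "payload": {"deltas": [{"fingers": 0,"delta_pos": [0.001,0,0.04],"yaw": 0},{"fingers": 0,"delta_pos": [0.002,0,0.08],"yaw": 0},{"fingers": 0,"delta_pos": [0.003,0,0.105],"yaw": 0},{"fingers": 0,"delta_pos": [0.003,0,0.114],"yaw": 0},{"fingers": 0,"delta_pos": [0.003,0,0.114],"yaw": 0},{"fingers": 0,"delta_pos": [0.003,0,0.114],"yaw": 0}]}}

```text
clock: 42.75
eef_pos: [0.5719, -0.1035, 0.0051]
tool_rot: [-0.672, 0.74, 0.012, 0.008]
ft_force: [-1.8, -0.2, 3.4]
grip_width: 0.0484
grasp_force: 62.6
```

Run:
```python
from h import *
st();w=cloudw(snap('wrist'));packpose(.034,.0455,(5,80),(-80,-47),w)
prof(30,50,-66,-44,1,w=w)
```

```text
t 42.75 p [ 0.5719 -0.1035  0.0051] rot [-0.096 -0.995 -0.004 -0.995  0.096  0.03  -0.029  0.007 -1.   ] F [-1.8 -0.2  3.4] w 0.04839726750858395 62.598888874053955
held pack rect [ 42.4 -58.1  74.9  22.2   0.2] X [ 6.1 79. ] Y [-69.  -47.1] z 0.0368
[(-65.5, 35), (-62.5, 29), (-61.5, 30), (-60.5, 33), (-59.5, 33), (-58.5, 32), (-57.5, 29), (-56.5, 29), (-55.5, 39), (-54.5, 38), (-53.5, 38), (-52.5, 38), (-51.5, 38), (-50.5, 38), (-49.5, 38), (-48.5, 38), (-47.5, 119), (-46.5, 117), (-45.5, 114), (-44.5, 105)]
```

{"api": "jog_arm", "payload": {"deltas": [{"fingers": 0.7,"delta_pos": [0,0,0],"yaw": 0},{"fingers": 0.7,"delta_pos": [0,0,0],"yaw": 0},{"fingers": 0.7,"delta_pos": [0,0,0],"yaw": 0},{"fingers": 0.7,"delta_pos": [0,0,-0.1],"yaw": 0},{"fingers": 0.7,"delta_pos": [0,0,-0.25],"yaw": 0},{"fingers": 0.72,"delta_pos": [0.1,0.1,-0.4],"yaw": 0.171},{"fingers": 0.72,"delta_pos": [0.12,0.2,-0.4],"yaw": 0.171},{"fingers": 0.72,"delta_pos": [0.12,0.2,-0.4],"yaw": 0.171}]}}

```text
clock: 43.6
eef_pos: [0.5069, -0.1382, 0.1261]
tool_rot: [-0.62, 0.784, 0.012, 0.008]
ft_force: [0.9, 0.1, 0.4]
grip_width: 0.0616
grasp_force: 0.0
```

Run:
```python
from h import *
st();w=cloudw(snap('wrist'));x,y,z=w[...,0],w[...,1],w[...,2]
blobs(w,(x>.44)&(x<.63)&(y>-.46)&(y<-.15)&(z>.0055)&(z<.013),200)
prof(30,50,-66,0,1,w=w,res=4)
plan([[.4935,-.1988,.08],[.4935,-.1988,-.0015]],256.8-360)
```

```text
t 43.6 p [ 0.5069 -0.1382  0.1261] rot [-0.231 -0.973 -0.003 -0.973  0.231  0.029 -0.028  0.009 -1.   ] F [0.9 0.1 0.4] w 0.06158668498396909 0.0
1523 rect [ 573.2 -328.7   43.6   51.3   87.4] mean [ 0.5752 -0.3244  0.0079]
2794 rect [ 493.6 -198.8   53.3   50.5   77.4] mean [ 0.4931 -0.1992  0.0078]
[(-64.0, 35), (-60.0, 32), (-56.0, 33), (-52.0, 38), (-48.0, 38), (-44.0, 38), (-40.0, 38), (-36.0, 38), (-32.0, 38), (-28.0, 38), (-24.0, 38), (-20.0, 38), (-16.0, 38), (-12.0, 38), (-8.0, 38), (-4.0, 38)]
phi -103.3
[0.4935, -0.1988, 0.08] -> [0.216, 0.0, 0.232]
[0.4935, -0.1988, -0.0015] -> [0.224, -0.002, 0.503]
yaw -0.002
```

{"api": "jog_arm", "payload": {"deltas": [{"fingers": 0.72,"delta_pos": [0.1,0,0.1],"yaw": 0},{"fingers": 0.72,"delta_pos": [0.216,0,0.2],"yaw": 0},{"fingers": 0.72,"delta_pos": [0.217,0,0.232],"yaw": 0},{"fingers": 0.72,"delta_pos": [0.22,0,0.35],"yaw": 0},{"fingers": 0.72,"delta_pos": [0.222,-0.002,0.45],"yaw": 0},{"fingers": 0.72,"delta_pos": [0.224,-0.002,0.503],"yaw": 0},{"fingers": 0.72,"delta_pos": [0.224,-0.002,0.503],"yaw": 0},{"fingers": 0.72,"delta_pos": [0.224,-0.002,0.503],"yaw": 0}]}}

```text
clock: 44.45
eef_pos: [0.4951, -0.1974, -0.0293]
tool_rot: [-0.622, 0.783, 0.013, 0.008]
ft_force: [0.0, -0.1, -0.7]
grip_width: 0.0614
grasp_force: 0.0
```

{"api": "jog_arm", "payload": {"deltas": [{"fingers": 0,"delta_pos": [0,0,0],"yaw": 0},{"fingers": 0,"delta_pos": [0,0,0],"yaw": 0},{"fingers": 0,"delta_pos": [0,0,0],"yaw": 0},{"fingers": 0,"delta_pos": [0,0,0],"yaw": 0},{"fingers": 0,"delta_pos": [0,0,0],"yaw": 0}]}}

```text
clock: 44.95
eef_pos: [0.4949, -0.1982, -0.0284]
tool_rot: [-0.621, 0.784, 0.012, 0.008]
ft_force: [1.3, 1.0, -0.5]
grip_width: 0.049
grasp_force: 62.0
```

Run:
```python
from h import *
st();plan([case(-43,-31,.10),case(-43,-31,.066)],264.5-360)
```

```text
t 44.95 p [ 0.4949 -0.1982 -0.0284] rot [-0.228 -0.974 -0.002 -0.973  0.228  0.03  -0.028  0.009 -1.   ] F [ 1.3  1.  -0.5] w 0.04902342307609036 61.9577833471908
phi -103.19
[0.4908, -0.0961, 0.1] -> [-0.338, 0.094, -0.331]
[0.4908, -0.0961, 0.066] -> [-0.334, 0.093, -0.218]
yaw -0.171
```

{"api": "jog_arm", "payload": {"deltas": [{"fingers": 0,"delta_pos": [0,0,-0.05],"yaw": 0},{"fingers": 0,"delta_pos": [0,0,-0.18],"yaw": 0},{"fingers": 0,"delta_pos": [0,0,-0.33],"yaw": 0},{"fingers": 0,"delta_pos": [-0.12,0.03,-0.33],"yaw": -0.1},{"fingers": 0,"delta_pos": [-0.25,0.07,-0.33],"yaw": -0.171},{"fingers": 0,"delta_pos": [-0.338,0.094,-0.331],"yaw": -0.171},{"fingers": 0,"delta_pos": [-0.338,0.094,-0.331],"yaw": -0.171},{"fingers": 0,"delta_pos": [-0.335,0.093,-0.24],"yaw": -0.171},{"fingers": 0,"delta_pos": [-0.334,0.093,-0.22],"yaw": -0.171},{"fingers": 0,"delta_pos": [-0.334,0.093,-0.22],"yaw": -0.171}]}}

```text
clock: 45.95
eef_pos: [0.4888, -0.0965, 0.0393]
tool_rot: [-0.672, 0.74, 0.014, 0.008]
ft_force: [-0.6, 0.3, -0.7]
grip_width: 0.0491
grasp_force: 62.1
```

Run:
```python
from h import *
st();w=cloudw(snap('wrist'));packpose(.069,.081,(-76,-5),(-80,-46),w)
prof(-55,-30,-66,-50,1,w=w)
plan([case(-43,-31,.0276)],264.5-360)
```

```text
t 45.95 p [ 0.4888 -0.0965  0.0393] rot [-0.097 -0.995 -0.007 -0.995  0.096  0.03  -0.029  0.01  -1.   ] F [-0.6  0.3 -0.7] w 0.049082386116556305 62.12648034095764
held pack rect [-41.9 -53.4  14.7  53.8  90. ] X [-68.3 -18.8] Y [-60.3 -46.1] z 0.0752
[(-65.5, 35), (-61.5, 30), (-60.5, 34), (-59.5, 70), (-58.5, 73), (-57.5, 75), (-56.5, 160), (-55.5, 159), (-54.5, 75), (-53.5, 75), (-52.5, 75), (-51.5, 75), (-50.5, 75)]
phi -95.56
[0.4908, -0.0961, 0.0276] -> [0.001, -0.004, 0.129]
yaw -0.001
```

{"api": "jog_arm", "payload": {"deltas": [{"fingers": 0,"delta_pos": [-0.008,-0.005,0.03],"yaw": 0},{"fingers": 0,"delta_pos": [-0.006,-0.005,0.07],"yaw": 0},{"fingers": 0,"delta_pos": [-0.005,-0.005,0.1],"yaw": 0},{"fingers": 0,"delta_pos": [-0.005,-0.005,0.115],"yaw": 0},{"fingers": 0,"delta_pos": [-0.005,-0.005,0.124],"yaw": 0},{"fingers": 0,"delta_pos": [-0.005,-0.005,0.124],"yaw": 0},{"fingers": 0,"delta_pos": [-0.005,-0.005,0.124],"yaw": 0}]}}

```text
clock: 46.7
eef_pos: [0.4922, -0.0939, 0.0036]
tool_rot: [-0.672, 0.74, 0.012, 0.009]
ft_force: [0.1, 0.7, -0.8]
grip_width: 0.0487
grasp_force: 62.1
```

Run:
```python
from h import *
st();w=cloudw(snap('wrist'))
prof(-55,-30,-66,-48,1,w=w);prof(-53,-46,-78,-8,w=w,res=2)
```

```text
t 46.7 p [ 0.4922 -0.0939  0.0036] rot [-0.096 -0.995 -0.003 -0.995  0.096  0.03  -0.029  0.005 -1.   ] F [ 0.1  0.7 -0.8] w 0.04873805237606918 62.126537561416626
[(-65.5, 35), (-62.5, 30), (-61.5, 30), (-60.5, 33), (-59.5, 33), (-58.5, 32), (-57.5, 37), (-56.5, 30), (-55.5, 35), (-54.5, 40), (-53.5, 125), (-52.5, 124), (-51.5, 41), (-50.5, 110), (-49.5, 41), (-48.5, 40)]
[(-77.0, 29), (-75.0, 29), (-73.0, 29), (-71.0, 33), (-69.0, 98), (-67.0, 103), (-65.0, 105), (-63.0, 108), (-61.0, 110), (-59.0, 111), (-57.0, 114), (-55.0, 115), (-53.0, 118), (-51.0, 122), (-49.0, 123), (-47.0, 40), (-45.0, 40), (-43.0, 40), (-41.0, 40), (-39.0, 41), (-37.0, 40), (-35.0, 40), (-33.0, 40), (-31.0, 123), (-29.0, 122), (-27.0, 117), (-25.0, 115), (-23.0, 113), (-21.0, 111), (-19.0, 110), (-17.0, 107), (-15.0, 105), (-13.0, 101), (-11.0, 99), (-9.0, 29)]
```

{"api": "jog_arm", "payload": {"deltas": [{"fingers": 0,"delta_pos": [0,0,0.006],"yaw": 0},{"fingers": 0,"delta_pos": [0,0,0.006],"yaw": 0},{"fingers": 0.7,"delta_pos": [0,0,0.006],"yaw": 0},{"fingers": 0.7,"delta_pos": [0,0,0.006],"yaw": 0},{"fingers": 0.7,"delta_pos": [0,0,0.006],"yaw": 0},{"fingers": 0.7,"delta_pos": [0,0,-0.12],"yaw": 0},{"fingers": 0.7,"delta_pos": [0,0,-0.28],"yaw": 0},{"fingers": 0.72,"delta_pos": [0.15,-0.08,-0.42],"yaw": 0},{"fingers": 0.72,"delta_pos": [0.3,-0.16,-0.55],"yaw": -0.06},{"fingers": 0.72,"delta_pos": [0.45,-0.24,-0.585],"yaw": -0.06},{"fingers": 0.72,"delta_pos": [0.544,-0.296,-0.585],"yaw": -0.06},{"fingers": 0.72,"delta_pos": [0.544,-0.296,-0.585],"yaw": -0.06}]}}

```text
clock: 47.95
eef_pos: [0.5671, -0.275, 0.1744]
tool_rot: [-0.688, 0.725, 0.009, 0.009]
ft_force: [-0.1, 0.8, 0.6]
grip_width: 0.0617
grasp_force: 0.0
```

Run:
```python
from h import *
st();w=cloudw(snap('wrist'));x,y,z=w[...,0],w[...,1],w[...,2]
blobs(w,(x>.44)&(x<.63)&(y>-.48)&(y<-.15)&(z>.0055)&(z<.013),200)
w=cloud(snap('top'));prof(-36,-26,-80,80,w=w,res=5);prof(-50,-35,-62,62,1,w=w,res=4)
plan([[.57,-.332,.08],[.57,-.332,-.0015]],267.4-360)
```

```text
t 47.95 p [ 0.5671 -0.275   0.1744] rot [-0.053 -0.999  0.001 -0.998  0.053  0.027 -0.027  0.001 -1.   ] F [-0.1  0.8  0.6] w 0.06173048896794426 0.0
2039 rect [ 537.2 -416.6   51.2   53.3    4.7] mean [ 0.5374 -0.4163  0.008 ]
2029 rect [ 573.1 -334.3   52.1   51.1   87.7] mean [ 0.5727 -0.3346  0.0078]
[(-77.5, 29), (-72.5, 30), (-67.5, 37), (-62.5, 38), (-57.5, 38), (-52.5, 40), (-47.5, 39), (-42.5, 40), (-37.5, 41), (-32.5, 38), (-27.5, 38), (-22.5, 38), (-17.5, 34), (-12.5, 29), (-7.5, 29), (-2.5, 29), (2.5, 30), (7.5, 28), (12.5, 34), (17.5, 37), (22.5, 39), (27.5, 35), (32.5, 36), (37.5, 39), (42.5, 38), (47.5, 41), (52.5, 39), (57.5, 40), (62.5, 35), (67.5, 29), (72.5, 28), (77.5, 32)]
[(-60.0, 32), (-56.0, 33), (-52.0, 41), (-48.0, 39), (-44.0, 40), (-40.0, 39), (-36.0, 38), (-32.0, 40), (-28.0, 39), (-24.0, 38), (-20.0, 36), (-16.0, 38), (-12.0, 37), (-8.0, 43), (-4.0, 38), (0.0, 33), (4.0, 30), (8.0, 30), (12.0, 31), (16.0, 30), (20.0, 29), (24.0, 29), (28.0, 30), (32.0, 30), (36.0, 29), (40.0, 29), (44.0, 30), (48.0, 30), (52.0, 32), (56.0, 29), (60.0, 29)]
phi -92.97
[0.57, -0.332, 0.08] -> [0.21, -0.026, 0.391]
[0.57, -0.332, -0.0015] -> [0.218, -0.027, 0.663]
yaw -0.008
```

Run:
```python
from h import *
w=cloudw(snap('wrist'));x,y,z=w[...,0],w[...,1],w[...,2]
for y0 in (-.345,-.334,-.323):
    m=(abs(y-y0)<.004)&(x>.59)&(x<.67);k=((x[m]-.59)//.004).astype(int);print(y0,[(round(.592+.004*i,3),round(float(np.nanmedian(z[m][k==i])*1000))) for i in range(20) if (k==i).any()])
```

```text
-0.345 [(0.592, 8), (0.596, 8), (0.6, -1), (0.604, -1), (0.608, -1), (0.612, -1), (0.616, -1), (0.62, -1), (0.624, -1), (0.628, -1), (0.632, -1), (0.636, 8), (0.64, 8), (0.644, 5), (0.648, 5), (0.652, 5), (0.656, 5), (0.66, 6), (0.664, 5), (0.668, 5)]
-0.334 [(0.592, 8), (0.596, 7), (0.6, 0), (0.604, -1), (0.608, -1), (0.612, -1), (0.616, -1), (0.62, -1), (0.624, -1), (0.628, -1), (0.632, -1), (0.636, 8), (0.64, 8), (0.644, 6), (0.648, 5), (0.652, 5), (0.656, 6), (0.66, 5), (0.664, 5), (0.668, 6)]
-0.323 [(0.592, 8), (0.596, 8), (0.6, 0), (0.604, -1), (0.608, -1), (0.612, -1), (0.616, -1), (0.62, -1), (0.624, 0), (0.628, -1), (0.632, -1), (0.636, 6), (0.64, 8), (0.644, 6), (0.648, 5), (0.652, 5), (0.656, 6), (0.66, 6), (0.664, 5), (0.668, 6)]
```

{"api": "jog_arm", "payload": {"deltas": [{"fingers": 0.72,"delta_pos": [0.12,-0.02,0.13],"yaw": 0},{"fingers": 0.72,"delta_pos": [0.218,-0.036,0.27],"yaw": 0},{"fingers": 0.72,"delta_pos": [0.218,-0.036,0.39],"yaw": 0},{"fingers": 0.72,"delta_pos": [0.22,-0.037,0.5],"yaw": 0},{"fingers": 0.72,"delta_pos": [0.224,-0.037,0.6],"yaw": 0},{"fingers": 0.72,"delta_pos": [0.226,-0.037,0.65],"yaw": 0},{"fingers": 0.72,"delta_pos": [0.226,-0.037,0.663],"yaw": 0},{"fingers": 0.72,"delta_pos": [0.226,-0.037,0.663],"yaw": 0},{"fingers": 0.72,"delta_pos": [0.226,-0.037,0.663],"yaw": 0}]}}

```text
clock: 49.0
eef_pos: [0.5739, -0.3326, -0.0251]
tool_rot: [-0.69, 0.724, 0.01, 0.01]
ft_force: [-0.3, 0.7, -0.6]
grip_width: 0.0616
grasp_force: 0.0
```

{"api": "jog_arm", "payload": {"deltas": [{"fingers": 0,"delta_pos": [0,0,0],"yaw": 0},{"fingers": 0,"delta_pos": [0,0,0],"yaw": 0},{"fingers": 0,"delta_pos": [0,0,0],"yaw": 0},{"fingers": 0,"delta_pos": [0,0,0],"yaw": 0},{"fingers": 0,"delta_pos": [0,0,0],"yaw": 0}]}}

```text
clock: 49.5
eef_pos: [0.5743, -0.3332, -0.0244]
tool_rot: [-0.69, 0.724, 0.01, 0.01]
ft_force: [-0.3, 0.8, 6.8]
grip_width: 0.0483
grasp_force: 62.2
```

Run:
```python
from h import *
st();plan([case(39,31,.12),case(39,31,.066)],264.5-360)
```

```text
t 49.5 p [ 0.5743 -0.3332 -0.0244] rot [-0.049 -0.999  0.001 -0.998  0.049  0.028 -0.028  0.    -1.   ] F [-0.3  0.8  6.8] w 0.04830641756206645 62.208842039108276
phi -92.79
[0.5784, -0.0423, 0.12] -> [-0.98, 0.034, -0.368]
[0.5784, -0.0423, 0.066] -> [-0.975, 0.034, -0.188]
yaw 0.06
```

{"api": "jog_arm", "payload": {"deltas": [{"fingers": 0,"delta_pos": [0,0,-0.05],"yaw": 0},{"fingers": 0,"delta_pos": [0,0,-0.2],"yaw": 0},{"fingers": 0,"delta_pos": [0,0,-0.35],"yaw": 0},{"fingers": 0,"delta_pos": [-0.12,0.005,-0.368],"yaw": 0.06},{"fingers": 0,"delta_pos": [-0.27,0.01,-0.368],"yaw": 0.06},{"fingers": 0,"delta_pos": [-0.42,0.015,-0.368],"yaw": 0.06},{"fingers": 0,"delta_pos": [-0.57,0.02,-0.368],"yaw": 0.06},{"fingers": 0,"delta_pos": [-0.72,0.025,-0.368],"yaw": 0.06},{"fingers": 0,"delta_pos": [-0.87,0.03,-0.368],"yaw": 0.06},{"fingers": 0,"delta_pos": [-0.97,0.034,-0.368],"yaw": 0.06},{"fingers": 0,"delta_pos": [-0.98,0.034,-0.368],"yaw": 0.06},{"fingers": 0,"delta_pos": [-0.98,0.034,-0.368],"yaw": 0.06}]}}

```text
clock: 50.7
eef_pos: [0.5773, -0.0408, 0.0929]
tool_rot: [-0.673, 0.739, 0.011, 0.009]
ft_force: [0.4, -0.8, -0.1]
grip_width: 0.0481
grasp_force: 62.0
```

{"api": "jog_arm", "payload": {"deltas": [{"fingers": 0,"delta_pos": [0.002,0,0.08],"yaw": 0},{"fingers": 0,"delta_pos": [0.005,0,0.16],"yaw": 0},{"fingers": 0,"delta_pos": [0.005,0,0.18],"yaw": 0},{"fingers": 0,"delta_pos": [0.005,0,0.18],"yaw": 0}]}}

```text
clock: 51.1
eef_pos: [0.5756, -0.0426, 0.0369]
tool_rot: [-0.672, 0.741, 0.013, 0.008]
ft_force: [0.3, -0.6, -0.4]
grip_width: 0.0482
grasp_force: 62.0
```

Run:
```python
from h import *
st();w=cloudw(snap('wrist'));packpose(.066,.078,(5,80),(-20,16),w)
prof(25,55,-10,18,1,w=w,res=1)
plan([case(39,31,.0316)],264.5-360)
```

```text
t 51.1 p [ 0.5756 -0.0426  0.0369] rot [-0.098 -0.995 -0.006 -0.995  0.098  0.03  -0.029  0.009 -1.   ] F [ 0.3 -0.6 -0.4] w 0.04820526140616046 61.96084499359131
held pack rect [37.7  8.8 50.7 14.4  0. ] X [12.9 62.3] Y [ 2.1 15.9] z 0.0689
[(-9.5, 38), (-8.5, 38), (-7.5, 38), (-6.5, 38), (-5.5, 38), (-4.5, 38), (-3.5, 38), (-2.5, 38), (-1.5, 32), (-0.5, 32), (0.5, 33), (1.5, 33), (2.5, 66), (3.5, 64), (4.5, 68), (5.5, 158), (6.5, 157), (7.5, 70), (8.5, 144), (9.5, 70), (10.5, 69), (11.5, 69), (12.5, 68), (13.5, 147), (14.5, 148), (15.5, 143), (16.5, 136), (17.5, 69)]
phi -95.59
[0.5784, -0.0423, 0.0316] -> [0.002, -0.006, 0.108]
yaw -0.002
```

{"api": "jog_arm", "payload": {"deltas": [{"fingers": 0,"delta_pos": [-0.007,-0.009,0.03],"yaw": 0},{"fingers": 0,"delta_pos": [-0.006,-0.009,0.06],"yaw": 0},{"fingers": 0,"delta_pos": [-0.005,-0.009,0.085],"yaw": 0},{"fingers": 0,"delta_pos": [-0.005,-0.009,0.1],"yaw": 0},{"fingers": 0,"delta_pos": [-0.005,-0.009,0.1],"yaw": 0},{"fingers": 0,"delta_pos": [-0.005,-0.009,0.1],"yaw": 0}]}}

```text
clock: 51.75
eef_pos: [0.5793, -0.0392, 0.0077]
tool_rot: [-0.672, 0.74, 0.012, 0.009]
ft_force: [-0.8, 0.4, -0.4]
grip_width: 0.0481
grasp_force: 62.0
```

Run:
```python
from h import *
st();w=cloudw(snap('wrist'))
prof(30,50,-6,18,1,w=w);prof(8,14,5,80,w=w,res=2)
```

```text
t 51.75 p [ 0.5793 -0.0392  0.0077] rot [-0.096 -0.995 -0.003 -0.995  0.095  0.03  -0.029  0.006 -1.   ] F [-0.8  0.4 -0.4] w 0.04813710649596388 61.961528062820435
[(-5.5, 38), (-4.5, 38), (-3.5, 38), (-2.5, 38), (-1.5, 34), (-0.5, 32), (0.5, 33), (1.5, 33), (2.5, 30), (3.5, 29), (4.5, 29), (5.5, 29), (6.5, 34), (7.5, 35), (8.5, 40), (9.5, 129), (10.5, 125), (11.5, 40), (12.5, 40), (13.5, 40), (14.5, 40), (15.5, 40), (16.5, 40), (17.5, 122)]
[(6.0, 45), (8.0, 32), (10.0, 29), (12.0, 102), (14.0, 105), (16.0, 108), (18.0, 111), (20.0, 114), (22.0, 116), (24.0, 120), (26.0, 122), (28.0, 125), (30.0, 127), (32.0, 129), (34.0, 40), (36.0, 40), (38.0, 41), (40.0, 40), (42.0, 40), (44.0, 41), (46.0, 40), (48.0, 40), (50.0, 130), (52.0, 128), (54.0, 126), (56.0, 123), (58.0, 120), (60.0, 118), (62.0, 116), (64.0, 112), (66.0, 110), (68.0, 106), (70.0, 104), (72.0, 29), (74.0, 29), (76.0, 29), (78.0, 29)]
```

{"api": "jog_arm", "payload": {"deltas": [{"fingers": 0,"delta_pos": [0,0,-0.012],"yaw": 0},{"fingers": 0,"delta_pos": [0.006,0,-0.012],"yaw": 0},{"fingers": 0,"delta_pos": [0.006,0,-0.005],"yaw": 0},{"fingers": 0,"delta_pos": [0.006,0,0.003],"yaw": 0},{"fingers": 0,"delta_pos": [0.006,0,0.007],"yaw": 0},{"fingers": 0,"delta_pos": [0.006,0,0.007],"yaw": 0}]}}

```text
clock: 52.4
eef_pos: [0.579, -0.041, 0.0057]
tool_rot: [-0.672, 0.74, 0.012, 0.009]
ft_force: [-1.5, -0.1, 1.0]
grip_width: 0.048
grasp_force: 62.2
```

Run:
```python
from h import *
st();w=cloudw(snap('wrist'))
prof(30,50,-6,18,1,w=w)
```

```text
t 52.4 p [ 0.579  -0.041   0.0057] rot [-0.096 -0.995 -0.003 -0.995  0.096  0.03  -0.029  0.006 -1.   ] F [-1.5 -0.1  1. ] w 0.04803169727049057 62.18963384628296
[(-5.5, 38), (-4.5, 38), (-3.5, 38), (-2.5, 38), (-1.5, 33), (-0.5, 33), (0.5, 33), (1.5, 33), (2.5, 30), (3.5, 29), (4.5, 32), (5.5, 35), (6.5, 38), (7.5, 127), (8.5, 125), (9.5, 38), (10.5, 38), (11.5, 38), (12.5, 38), (13.5, 38), (14.5, 38), (15.5, 120), (16.5, 117), (17.5, 113)]
```

{"api": "jog_arm", "payload": {"deltas": [{"fingers": 0.7,"delta_pos": [0,0,0],"yaw": 0},{"fingers": 0.7,"delta_pos": [0,0,0],"yaw": 0},{"fingers": 0.7,"delta_pos": [0,0,0],"yaw": 0},{"fingers": 0.7,"delta_pos": [0,0,-0.12],"yaw": 0},{"fingers": 0.7,"delta_pos": [0,0,-0.28],"yaw": 0},{"fingers": 0.72,"delta_pos": [0.15,0,-0.42],"yaw": 0},{"fingers": 0.72,"delta_pos": [0.3,0,-0.5],"yaw": -0.06},{"fingers": 0.72,"delta_pos": [0.46,0,-0.5],"yaw": -0.12},{"fingers": 0.72,"delta_pos": [0.62,0,-0.5],"yaw": -0.18},{"fingers": 0.72,"delta_pos": [0.78,0,-0.5],"yaw": -0.227},{"fingers": 0.72,"delta_pos": [0.94,0,-0.5],"yaw": -0.227},{"fingers": 0.72,"delta_pos": [1,0,-0.5],"yaw": -0.227}]}}

```text
clock: 53.65
eef_pos: [0.5496, -0.3486, 0.1461]
tool_rot: [0.734, -0.679, -0.011, -0.009]
ft_force: [0.2, 0.0, 0.0]
grip_width: 0.0615
grasp_force: 0.0
```

Run:
```python
from h import *
st();w=cloudw(snap('wrist'));x,y,z=w[...,0],w[...,1],w[...,2]
blobs(w,(x>.44)&(x<.63)&(y>-.48)&(y<-.15)&(z>.0055)&(z<.013),200)
w=cloud(snap('top'));prof(26,36,-80,80,w=w,res=5);prof(35,50,-62,62,1,w=w,res=4)
plan([[.5372,-.4166,.08],[.5372,-.4166,-.0015]],274.7-360)
```

```text
t 53.65 p [ 0.5496 -0.3486  0.1461] rot [ 0.078 -0.997 -0.003 -0.997 -0.078  0.028 -0.029  0.001 -1.   ] F [0.2 0.  0. ] w 0.061487052871493364 0.0
2467 rect [ 536.9 -417.2   50.7   53.7    4.3] mean [ 0.5371 -0.4172  0.0078]
[(-77.5, 30), (-72.5, 29), (-67.5, 28), (-62.5, 29), (-57.5, 29), (-52.5, 30), (-47.5, 30), (-42.5, 31), (-37.5, 30), (-32.5, 29), (-27.5, 27), (-22.5, 31), (-17.5, 31), (-12.5, 31), (-7.5, 30), (-2.5, 29), (2.5, 30), (7.5, 29), (12.5, 32), (17.5, 36), (22.5, 41), (27.5, 38), (32.5, 39), (37.5, 41), (42.5, 37), (47.5, 38), (52.5, 37), (57.5, 40), (62.5, 38), (67.5, 30), (72.5, 28), (77.5, 30)]
[(-60.0, 31), (-56.0, 32), (-52.0, 40), (-48.0, 39), (-44.0, 38), (-40.0, 40), (-36.0, 36), (-32.0, 38), (-28.0, 41), (-24.0, 39), (-20.0, 38), (-16.0, 37), (-12.0, 37), (-8.0, 39), (-4.0, 38), (0.0, 34), (4.0, 30), (8.0, 39), (12.0, 39), (16.0, 37), (20.0, 38), (24.0, 41), (28.0, 38), (32.0, 40), (36.0, 37), (40.0, 38), (44.0, 35), (48.0, 40), (52.0, 38), (56.0, 37), (60.0, 33)]
phi -85.58
[0.5372, -0.4166, 0.08] -> [0.235, 0.059, 0.299]
[0.5372, -0.4166, -0.0015] -> [0.243, 0.058, 0.571]
yaw -0.006
```

{"api": "jog_arm", "payload": {"deltas": [{"fingers": 0.72,"delta_pos": [0.12,0.03,0.12],"yaw": 0},{"fingers": 0.72,"delta_pos": [0.236,0.059,0.23],"yaw": 0},{"fingers": 0.72,"delta_pos": [0.236,0.059,0.3],"yaw": 0},{"fingers": 0.72,"delta_pos": [0.24,0.059,0.42],"yaw": 0},{"fingers": 0.72,"delta_pos": [0.244,0.058,0.52],"yaw": 0},{"fingers": 0.72,"delta_pos": [0.244,0.058,0.571],"yaw": 0},{"fingers": 0.72,"delta_pos": [0.244,0.058,0.571],"yaw": 0},{"fingers": 0.72,"delta_pos": [0.244,0.058,0.571],"yaw": 0}]}}

```text
clock: 54.55
eef_pos: [0.54, -0.4129, -0.0255]
tool_rot: [0.736, -0.677, -0.011, -0.01]
ft_force: [1.0, 0.1, 0.1]
grip_width: 0.0616
grasp_force: 0.0
```

{"api": "jog_arm", "payload": {"deltas": [{"fingers": 0,"delta_pos": [0,0,0],"yaw": 0},{"fingers": 0,"delta_pos": [0,0,0],"yaw": 0},{"fingers": 0,"delta_pos": [0,0,0],"yaw": 0},{"fingers": 0,"delta_pos": [0,0,0],"yaw": 0},{"fingers": 0,"delta_pos": [0,0,0],"yaw": 0}]}}

```text
clock: 55.05
eef_pos: [0.5406, -0.414, -0.024]
tool_rot: [0.736, -0.677, -0.009, -0.01]
ft_force: [0.3, 1.2, 6.3]
grip_width: 0.0478
grasp_force: 62.4
```

Run:
```python
from h import *
st();plan([[.50,-.2,.12]],264.5-360)
```

```text
t 55.05 p [ 0.5406 -0.414  -0.024 ] rot [ 0.083 -0.997  0.    -0.996 -0.083  0.028 -0.027 -0.003 -1.   ] F [0.3 1.2 6.3] w 0.047786452808313146 62.41920232772827
phi -85.26
[0.5, -0.2, 0.12] -> [-0.733, 0.075, -0.374]
yaw 0.228
```

{"api": "jog_arm", "payload": {"deltas": [{"fingers": 0,"delta_pos": [0,0,-0.05],"yaw": 0},{"fingers": 0,"delta_pos": [0,0,-0.2],"yaw": 0},{"fingers": 0,"delta_pos": [0,0,-0.35],"yaw": 0},{"fingers": 0,"delta_pos": [-0.12,0.01,-0.374],"yaw": 0.1},{"fingers": 0,"delta_pos": [-0.27,0.025,-0.374],"yaw": 0.228},{"fingers": 0,"delta_pos": [-0.42,0.04,-0.374],"yaw": 0.228},{"fingers": 0,"delta_pos": [-0.57,0.055,-0.374],"yaw": 0.228},{"fingers": 0,"delta_pos": [-0.7,0.07,-0.374],"yaw": 0.228},{"fingers": 0,"delta_pos": [-0.733,0.075,-0.374],"yaw": 0.228},{"fingers": 0,"delta_pos": [-0.733,0.075,-0.374],"yaw": 0.228}]}}

```text
clock: 56.05
eef_pos: [0.499, -0.1982, 0.0933]
tool_rot: [-0.673, 0.74, 0.011, 0.009]
ft_force: [0.5, 0.1, -0.2]
grip_width: 0.0484
grasp_force: 61.9
```

Run:
```python
from h import *
st();plan([case(-42,33,.12),case(-42,33,.066)],264.5-360)
```

```text
t 56.05 p [ 0.499  -0.1982  0.0933] rot [-0.094 -0.996 -0.002 -0.995  0.094  0.029 -0.029  0.005 -1.   ] F [ 0.5  0.1 -0.2] w 0.0484251325507143 61.93016767501831
phi -95.4
[0.498, -0.0325, 0.12] -> [-0.549, 0.055, 0.014]
[0.498, -0.0325, 0.066] -> [-0.544, 0.054, 0.194]
yaw 0.002
```

{"api": "jog_arm", "payload": {"deltas": [{"fingers": 0,"delta_pos": [-0.15,0.015,0],"yaw": 0},{"fingers": 0,"delta_pos": [-0.3,0.03,0],"yaw": 0},{"fingers": 0,"delta_pos": [-0.45,0.045,0],"yaw": 0},{"fingers": 0,"delta_pos": [-0.549,0.055,0.014],"yaw": 0},{"fingers": 0,"delta_pos": [-0.549,0.055,0.014],"yaw": 0},{"fingers": 0,"delta_pos": [-0.546,0.054,0.12],"yaw": 0},{"fingers": 0,"delta_pos": [-0.544,0.054,0.19],"yaw": 0},{"fingers": 0,"delta_pos": [-0.544,0.054,0.194],"yaw": 0},{"fingers": 0,"delta_pos": [-0.544,0.054,0.194],"yaw": 0}]}}

```text
clock: 56.95
eef_pos: [0.4988, -0.0352, 0.0388]
tool_rot: [-0.671, 0.741, 0.012, 0.009]
ft_force: [0.4, 0.9, -0.2]
grip_width: 0.0484
grasp_force: 61.9
```

Run:
```python
from h import *
st();w=cloudw(snap('wrist'));packpose(.066,.078,(-80,-5),(-20,14),w)
prof(-57,-27,-4,18,1,w=w,res=1)
```

```text
t 56.95 p [ 0.4988 -0.0352  0.0388] rot [-0.099 -0.995 -0.004 -0.995  0.098  0.029 -0.029  0.006 -1.   ] F [ 0.4  0.9 -0.2] w 0.04840390579411911 61.93192720413208
held pack rect [-39.6   7.1  50.6  13.8   0. ] X [-64.3 -14.9] Y [ 0.5 13.9] z 0.0706
[(-3.5, 38), (-2.5, 30), (-1.5, 29), (-0.5, 32), (0.5, 65), (1.5, 66), (2.5, 68), (3.5, 70), (4.5, 71), (5.5, 160), (6.5, 160), (7.5, 72), (8.5, 145), (9.5, 142), (10.5, 70), (11.5, 70), (12.5, 70), (13.5, 145), (14.5, 150), (15.5, 146), (16.5, 139), (17.5, 71)]
```

{"api": "jog_arm", "payload": {"deltas": [{"fingers": 0,"delta_pos": [-0.005,0.006,0.03],"yaw": 0},{"fingers": 0,"delta_pos": [-0.004,0.006,0.06],"yaw": 0},{"fingers": 0,"delta_pos": [-0.003,0.006,0.08],"yaw": 0},{"fingers": 0,"delta_pos": [-0.003,0.006,0.08],"yaw": 0},{"fingers": 0,"delta_pos": [-0.003,0.006,0.08],"yaw": 0}]}}

```text
clock: 57.5
eef_pos: [0.4964, -0.0318, 0.0147]
tool_rot: [-0.672, 0.74, 0.012, 0.009]
ft_force: [0.4, 0.2, -0.3]
grip_width: 0.0482
grasp_force: 61.9
```

Run:
```python
from h import *
st();w=cloudw(snap('wrist'));packpose(.0415,.054,(-80,-10),(5,14),w)
prof(-57,-27,-4,18,1,w=w,res=1)
```

```text
t 57.5 p [ 0.4964 -0.0318  0.0147] rot [-0.096 -0.995 -0.004 -0.995  0.096  0.03  -0.029  0.006 -1.   ] F [ 0.4  0.2 -0.3] w 0.048213216628037986 61.94149374961853
held pack rect [-42.2   9.5  50.4   9.    0. ] X [-67.  -17.7] Y [ 5.1 14. ] z 0.0464
[(-3.5, 38), (-2.5, 30), (-1.5, 29), (-0.5, 32), (0.5, 33), (1.5, 33), (2.5, 30), (3.5, 30), (4.5, 30), (5.5, 41), (6.5, 45), (7.5, 46), (8.5, 136), (9.5, 135), (10.5, 130), (11.5, 124), (12.5, 122), (13.5, 47), (14.5, 47), (15.5, 47), (16.5, 126), (17.5, 126)]
```

{"api": "jog_arm", "payload": {"deltas": [{"fingers": 0,"delta_pos": [0.004,-0.002,0.004],"yaw": 0},{"fingers": 0,"delta_pos": [0.004,-0.002,0.014],"yaw": 0},{"fingers": 0,"delta_pos": [0.004,-0.002,0.022],"yaw": 0},{"fingers": 0,"delta_pos": [0.004,-0.002,0.029],"yaw": 0},{"fingers": 0,"delta_pos": [0.004,-0.002,0.029],"yaw": 0},{"fingers": 0,"delta_pos": [0.004,-0.002,0.029],"yaw": 0}]}}

```text
clock: 58.15
eef_pos: [0.497, -0.0329, 0.0061]
tool_rot: [-0.672, 0.74, 0.012, 0.009]
ft_force: [0.2, -1.0, 0.6]
grip_width: 0.0484
grasp_force: 62.0
```

Run:
```python
from h import *
st();w=cloudw(snap('wrist'))
prof(-57,-27,-4,18,1,w=w,res=1)
```

```text
t 58.15 p [ 0.497  -0.0329  0.0061] rot [-0.097 -0.995 -0.003 -0.995  0.096  0.03  -0.029  0.006 -1.   ] F [ 0.2 -1.   0.6] w 0.048396698418260484 62.04728722572327
[(-3.5, 38), (-1.5, 30), (-0.5, 32), (0.5, 33), (1.5, 33), (2.5, 35), (3.5, 31), (4.5, 34), (5.5, 38), (6.5, 38), (7.5, 128), (8.5, 127), (9.5, 122), (10.5, 116), (11.5, 113), (12.5, 38), (13.5, 38), (14.5, 38), (15.5, 118), (16.5, 118), (17.5, 114)]
```

{"api": "jog_arm", "payload": {"deltas": [{"fingers": 0.7,"delta_pos": [0,0,0],"yaw": 0},{"fingers": 0.7,"delta_pos": [0,0,0],"yaw": 0},{"fingers": 0.7,"delta_pos": [0,0,0],"yaw": 0},{"fingers": 0.7,"delta_pos": [0,0,-0.12],"yaw": 0},{"fingers": 0.7,"delta_pos": [0,0,-0.28],"yaw": 0},{"fingers": 0.5,"delta_pos": [0,0,-0.43],"yaw": 0},{"fingers": 0,"delta_pos": [-0.05,-0.1,-0.56],"yaw": 0},{"fingers": 0,"delta_pos": [-0.1,-0.15,-0.7],"yaw": 0},{"fingers": 0,"delta_pos": [-0.1,-0.15,-0.7],"yaw": 0},{"fingers": 0,"delta_pos": [-0.1,-0.15,-0.7],"yaw": 0}]}}

```text
clock: 59.2
eef_pos: [0.5463, -0.0134, 0.2175]
tool_rot: [-0.672, 0.74, 0.011, 0.01]
ft_force: [-0.4, -0.2, -0.6]
grip_width: -0.0001
grasp_force: 0.0
```

Run:
```python
from h import *
st();c=snap('wrist','w11');w=cloudw(c)
d=w[...,:2]-C0;X=d@UX*1000;Y=d@UY*1000;z=w[...,2]
for sx in (-1,1):
    for sy in (-1,1):
        m=(abs(X-sx*41+.6)<28)&(abs(Y-sy*31)<29)&(z>.0365)&(z<.046);P=np.c_[X[m],Y[m]]
        A=np.c_[P,np.ones(len(P))];k=np.linalg.lstsq(A,z[m]*1000,rcond=None)[0]
        print(sx,sy,rect(P/1000),'slope',np.round(k[:2],4),'z',np.round(np.median(z[m]),4))
print('bar');x,y=w[...,0],w[...,1];wr(.6,.8,-.12,.2,.055,.072,15,cam='top')
plan([[.655,.19,.13]])
```

```text
t 59.2 p [ 0.5463 -0.0134  0.2175] rot [-0.096 -0.995 -0.001 -0.995  0.096  0.03  -0.029  0.003 -1.   ] F [-0.4 -0.2 -0.6] w -8.675969071839475e-05 0.0
-1 -1 [-40.8 -30.2  51.5  52.9   0.7] slope [ 0.0032 -0.0038] z 0.0379
-1 1 [-42.1  29.8  50.4  53.6   0.9] slope [0.0018 0.0018] z 0.0379
1 -1 [ 40.2 -29.3  53.7  50.7  88. ] slope [ 0.0034 -0.    ] z 0.0379
1 1 [41.  31.  53.2 50.1 89.6] slope [ 0.0026 -0.0006] z 0.0378
bar
319 rect [699.8  86.9  96.1  29.9  75.1] mean [0.6981 0.0833 0.0637]
phi -95.55
[0.655, 0.19, 0.13] -> [-0.701, -0.306, 0.388]
```

View pics/w11.png

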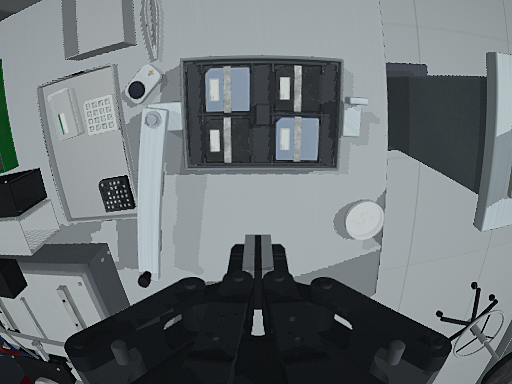

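Wrist view: all four packs lie flat, one in each pocket at (228,90), (297,90), (226,140), (297,138); bar is open at left (150,120–280), knob at (145,279). Now close the bar by its knob.

```bash
cat >> h.py <<'E'
def knob(th,a=.0165,z=.070,s=.209):
    t=np.radians(th);return np.r_[pin+s*np.array([np.cos(t),np.sin(t)])+a*np.array([-np.sin(t),np.cos(t)]),z]
E
python3 - <<'E'
from h import *
plan([knob(75,.014,.15),knob(75,.014,.07)],255-360)
w=cloud(snap('top'));x,y,z=w[...,0],w[...,1],w[...,2]
m=(x>.66)&(x<.77)&(y>.08)&(y<.17)&(z>.075)&(z<.1);print('knob',np.nanmedian(w[m],0),m.sum(),'exp',knob(75,0))
E
```

```text
phi -95.55
[0.6986, 0.1245, 0.15] -> [-0.499, -0.471, 0.314]
[0.6986, 0.1245, 0.07] -> [-0.492, -0.474, 0.58]
yaw 0.21
knob [0.70953565 0.12144512 0.08571424] 31 exp [0.71209318 0.1208785  0.07      ]
```

{"api": "jog_arm", "payload": {"deltas": [{"fingers": 0.59,"delta_pos": [-0.11,-0.1,0],"yaw": 0.1},{"fingers": 0.59,"delta_pos": [-0.22,-0.2,0.05],"yaw": 0.21},{"fingers": 0.59,"delta_pos": [-0.33,-0.3,0.1],"yaw": 0.21},{"fingers": 0.59,"delta_pos": [-0.44,-0.4,0.2],"yaw": 0.21},{"fingers": 0.59,"delta_pos": [-0.499,-0.471,0.314],"yaw": 0.21},{"fingers": 0.59,"delta_pos": [-0.499,-0.471,0.314],"yaw": 0.21},{"fingers": 0.59,"delta_pos": [-0.499,-0.471,0.314],"yaw": 0.21}]}}

```text
clock: 60.05
eef_pos: [0.6975, 0.1241, 0.1212]
tool_rot: [-0.609, 0.793, 0.015, 0.004]
ft_force: [-0.4, 0.4, 0.6]
grip_width: 0.0507
grasp_force: 0.0
```

Run:
```python
from h import *
st()
w=cloudw(snap('wrist'));x,y,z=w[...,0],w[...,1],w[...,2]
m=(x>.66)&(x<.77)&(y>.08)&(y<.17)&(z>.078)&(z<.095);print('knob',np.nanmedian(w[m],0),m.sum())
plan([knob(75,.014,.07)],255-360)
```

```text
t 60.05 p [0.6975 0.1241 0.1212] rot [-0.258 -0.966 -0.012 -0.966  0.258  0.028 -0.024  0.019 -1.   ] F [-0.4  0.4  0.6] w 0.05069032381838989 0.0
knob [0.71178395 0.11936062 0.0856163 ] 423
phi -105.03
[0.6986, 0.1245, 0.07] -> [0.005, -0.002, 0.269]
yaw -0.001
```

{"api": "jog_arm", "payload": {"deltas": [{"fingers": 0.59,"delta_pos": [0.002,-0.001,0.1],"yaw": 0},{"fingers": 0.59,"delta_pos": [0.004,-0.002,0.2],"yaw": 0},{"fingers": 0.59,"delta_pos": [0.005,-0.002,0.255],"yaw": 0},{"fingers": 0.59,"delta_pos": [0.005,-0.002,0.269],"yaw": 0},{"fingers": 0.59,"delta_pos": [0.005,-0.002,0.269],"yaw": 0}]}}

```text
clock: 60.6
eef_pos: [0.7005, 0.1243, 0.048]
tool_rot: [-0.608, 0.794, 0.012, 0.009]
ft_force: [-0.4, -0.1, 0.3]
grip_width: 0.0503
grasp_force: 0.0
```

Run:
```python
from h import *
st()
plan([knob(t) for t in range(77,112,4)])
```

```text
t 60.6 p [0.7005 0.1243 0.048 ] rot [-0.26  -0.966 -0.    -0.965  0.26   0.03  -0.029  0.008 -1.   ] F [-0.4 -0.1  0.3] w 0.05030959325928021 0.0
phi -105.07
[0.6889, 0.1264, 0.07] -> [0.004, 0.039, 0.013]
[0.6744, 0.128, 0.07] -> [0.011, 0.087, 0.014]
[0.6598, 0.1286, 0.07] -> [0.022, 0.135, 0.014]
[0.6452, 0.1283, 0.07] -> [0.036, 0.181, 0.014]
[0.6306, 0.1269, 0.07] -> [0.053, 0.227, 0.014]
[0.6162, 0.1244, 0.07] -> [0.073, 0.271, 0.013]
[0.6019, 0.121, 0.07] -> [0.096, 0.314, 0.013]
[0.588, 0.1166, 0.07] -> [0.123, 0.355, 0.013]
[0.5744, 0.1112, 0.07] -> [0.152, 0.395, 0.012]
```

{"api": "jog_arm", "payload": {"deltas": [{"fingers": 0.59,"delta_pos": [0.004,0.039,0.01],"yaw": -0.038},{"fingers": 0.59,"delta_pos": [0.011,0.087,0.012],"yaw": -0.113},{"fingers": 0.59,"delta_pos": [0.022,0.135,0.012],"yaw": -0.19},{"fingers": 0.59,"delta_pos": [0.036,0.181,0.012],"yaw": -0.264},{"fingers": 0.59,"delta_pos": [0.053,0.227,0.012],"yaw": -0.34},{"fingers": 0.59,"delta_pos": [0.073,0.271,0.012],"yaw": -0.416},{"fingers": 0.59,"delta_pos": [0.096,0.314,0.012],"yaw": -0.49},{"fingers": 0.59,"delta_pos": [0.123,0.355,0.012],"yaw": -0.567},{"fingers": 0.59,"delta_pos": [0.152,0.395,0.012],"yaw": -0.642},{"fingers": 0.59,"delta_pos": [0.152,0.395,0.012],"yaw": -0.642}]}}

```text
clock: 61.6
eef_pos: [0.5741, 0.1115, 0.0449]
tool_rot: [0.787, -0.617, -0.009, -0.012]
ft_force: [1.0, 0.2, 0.3]
grip_width: 0.0503
grasp_force: 0.0
```

Run:
```python
from h import *
st()
print('bar');wr(.4,.8,-.12,.2,.055,.072,15,cam='top')
plan([knob(t) for t in range(113,150,4)])
```

```text
t 61.6 p [0.5741 0.1115 0.0449] rot [ 0.239 -0.971  0.001 -0.97  -0.239  0.03  -0.029 -0.008 -1.   ] F [1.  0.2 0.3] w 0.050268704846643315 0.0
bar
649 rect [630.5  -8.9  30.7 173.   19.2] mean [ 0.6306 -0.0095  0.0635]
24 rect [427.3 -77.9   7.6  20.3  78.5] mean [ 0.4262 -0.0774  0.0655]
phi -76.19
[0.5611, 0.1049, 0.07] -> [0.011, 0.051, 0.002]
[0.5484, 0.0977, 0.07] -> [0.024, 0.098, 0.001]
[0.5362, 0.0896, 0.07] -> [0.041, 0.144, -0.0]
[0.5246, 0.0807, 0.07] -> [0.06, 0.188, -0.001]
[0.5136, 0.071, 0.07] -> [0.083, 0.232, -0.002]
[0.5034, 0.0606, 0.07] -> [0.109, 0.273, -0.003]
[0.4939, 0.0495, 0.07] -> [0.137, 0.313, -0.004]
[0.4852, 0.0377, 0.07] -> [0.168, 0.35, -0.006]
[0.4773, 0.0254, 0.07] -> [0.202, 0.385, -0.007]
[0.4704, 0.0125, 0.07] -> [0.238, 0.418, -0.008]
```

Bar follows the fingers at 109°. Carrying on.

{"api": "jog_arm", "payload": {"deltas": [{"fingers": 0.59,"delta_pos": [0.011,0.051,0.002],"yaw": -0.076},{"fingers": 0.59,"delta_pos": [0.024,0.098,0.001],"yaw": -0.15},{"fingers": 0.59,"delta_pos": [0.041,0.144,0],"yaw": -0.227},{"fingers": 0.59,"delta_pos": [0.06,0.188,-0.001],"yaw": -0.302},{"fingers": 0.59,"delta_pos": [0.083,0.232,-0.002],"yaw": -0.378},{"fingers": 0.59,"delta_pos": [0.109,0.273,-0.003],"yaw": -0.453},{"fingers": 0.59,"delta_pos": [0.137,0.313,-0.004],"yaw": -0.529},{"fingers": 0.59,"delta_pos": [0.168,0.35,-0.006],"yaw": -0.604},{"fingers": 0.59,"delta_pos": [0.202,0.385,-0.007],"yaw": -0.68},{"fingers": 0.59,"delta_pos": [0.238,0.418,-0.008],"yaw": -0.756},{"fingers": 0.59,"delta_pos": [0.238,0.418,-0.008],"yaw": -0.756}]}}

```text
clock: 62.75
eef_pos: [0.4703, 0.0115, 0.0427]
tool_rot: [0.933, -0.36, -0.006, -0.014]
ft_force: [-0.4, -0.5, 0.2]
grip_width: 0.0507
grasp_force: 0.0
```

Run:
```python
from h import *
st()
print(np.round(bot.get_obs()['joint_pos'],2))
print('bar');wr(.4,.8,-.12,.2,.055,.072,15,cam='top')
plan([knob(t) for t in (152,155,158,161,164,167,169,171,173)])
```

```text
t 62.75 p [0.4703 0.0115 0.0427] rot [ 0.74  -0.673 -0.001 -0.672 -0.74   0.029 -0.02  -0.021 -1.   ] F [-0.4 -0.5  0.2] w 0.05073700890138124 0.0
[ 0.    0.32 -0.34  0.91  0.03 -2.4 ]
bar
456 rect [609.3 -52.6  30.  130.7  59.8] mean [ 0.6102 -0.0542  0.0639]
24 rect [427.  -77.9   8.   20.2  76.7] mean [ 0.4262 -0.0774  0.0656]
phi -42.26
[0.4657, 0.0026, 0.07] -> [0.009, 0.035, -0.005]
[0.4616, -0.0076, 0.07] -> [0.021, 0.069, -0.006]
[0.458, -0.018, 0.07] -> [0.036, 0.103, -0.007]
[0.455, -0.0286, 0.07] -> [0.052, 0.136, -0.008]
[0.4525, -0.0393, 0.07] -> [0.07, 0.168, -0.009]
[0.4506, -0.0501, 0.07] -> [0.09, 0.199, -0.011]
[0.4497, -0.0573, 0.07] -> [0.103, 0.219, -0.011]
[0.449, -0.0646, 0.07] -> [0.118, 0.238, -0.012]
[0.4485, -0.0719, 0.07] -> [0.133, 0.257, -0.013]
```

{"api": "jog_arm", "payload": {"deltas": [{"fingers": 0.59,"delta_pos": [0.009,0.035,-0.005],"yaw": -0.05},{"fingers": 0.59,"delta_pos": [0.021,0.069,-0.006],"yaw": -0.11},{"fingers": 0.59,"delta_pos": [0.036,0.103,-0.007],"yaw": -0.16},{"fingers": 0.59,"delta_pos": [0.052,0.136,-0.008],"yaw": -0.22},{"fingers": 0.59,"delta_pos": [0.07,0.168,-0.009],"yaw": -0.27},{"fingers": 0.59,"delta_pos": [0.09,0.199,-0.011],"yaw": -0.33},{"fingers": 0.59,"delta_pos": [0.103,0.219,-0.011],"yaw": -0.36},{"fingers": 0.59,"delta_pos": [0.118,0.238,-0.012],"yaw": -0.4},{"fingers": 0.59,"delta_pos": [0.118,0.238,-0.012],"yaw": -0.4}]}}

```text
clock: 63.7
eef_pos: [0.4493, -0.0645, 0.0435]
tool_rot: [0.978, -0.21, -0.004, -0.014]
ft_force: [0.8, -0.1, 0.6]
grip_width: 0.0504
grasp_force: 0.0
```

Run:
```python
from h import *
st()
print('bar');wr(.4,.8,-.14,.2,.055,.072,15,cam='top')
plan([knob(t) for t in (172,173,174,175,176)])
```

```text
t 63.7 p [ 0.4493 -0.0645  0.0435] rot [ 0.912 -0.41  -0.001 -0.41  -0.912  0.029 -0.013 -0.026 -1.   ] F [ 0.8 -0.1  0.6] w 0.05036621982322931 0.0
bar
530 rect [573.  -67.   29.9 192.8  81.4] mean [ 0.5954 -0.0693  0.0636]
phi -24.18
[0.4487, -0.0683, 0.07] -> [0.004, 0.013, -0.002]
[0.4485, -0.0719, 0.07] -> [0.009, 0.024, -0.003]
[0.4484, -0.0756, 0.07] -> [0.013, 0.035, -0.003]
[0.4484, -0.0792, 0.07] -> [0.018, 0.047, -0.003]
[0.4484, -0.0829, 0.07] -> [0.023, 0.058, -0.004]
```

{"api": "jog_arm", "payload": {"deltas": [{"fingers": 0.59,"delta_pos": [0.004,0.013,-0.002],"yaw": 0},{"fingers": 0.59,"delta_pos": [0.009,0.024,-0.003],"yaw": 0},{"fingers": 0.59,"delta_pos": [0.013,0.035,-0.003],"yaw": 0},{"fingers": 0.59,"delta_pos": [0.013,0.035,-0.003],"yaw": 0},{"fingers": 0.59,"delta_pos": [0.013,0.035,-0.003],"yaw": 0}]}}

```text
clock: 64.25
eef_pos: [0.447, -0.0756, 0.0434]
tool_rot: [0.978, -0.209, -0.005, -0.014]
ft_force: [0.3, 0.1, -1.0]
grip_width: 0.0503
grasp_force: 0.0
```

{"api": "jog_arm", "payload": {"deltas": [{"fingers": 0.59,"delta_pos": [0.003,0.006,0],"yaw": 0},{"fingers": 0.59,"delta_pos": [0.003,0.006,0],"yaw": 0},{"fingers": 0.59,"delta_pos": [0.003,0.006,0],"yaw": 0}]}}

```text
clock: 64.55
eef_pos: [0.4469, -0.0762, 0.0433]
tool_rot: [0.978, -0.208, -0.005, -0.016]
ft_force: [-0.2, 4.9, 0.4]
grip_width: 0.0499
grasp_force: 2.3
```

{"api": "jog_arm", "payload": {"deltas": [{"fingers": 0.59,"delta_pos": [0.003,0.006,0],"yaw": 0},{"fingers": 0.59,"delta_pos": [0.003,0.006,0],"yaw": 0},{"fingers": 0.59,"delta_pos": [0.003,0.006,0],"yaw": 0}]}}

```text
clock: 64.85
eef_pos: [0.4469, -0.0763, 0.0432]
tool_rot: [0.978, -0.208, -0.005, -0.017]
ft_force: [-0.7, 10.9, 1.1]
grip_width: 0.0504
grasp_force: 4.7
```

Run:
```python
from h import *
st()
print('bar');wr(.4,.8,-.14,.2,.055,.072,15,cam='top')
```

```text
t 64.85 p [ 0.4469 -0.0763  0.0432] rot [ 0.914 -0.406 -0.003 -0.406 -0.913  0.036 -0.018 -0.032 -0.999] F [-0.7 10.9  1.1] w 0.050432719714998735 4.692215244867839
bar
654 rect [570.4 -71.3  30.1 195.8  84.6] mean [ 0.5784 -0.0701  0.0635]
```

{"api": "jog_arm", "payload": {"deltas": [{"fingers": 0.59,"delta_pos": [-0.01,-0.03,0],"yaw": 0},{"fingers": 0.59,"delta_pos": [-0.02,-0.05,0],"yaw": 0},{"fingers": 0.59,"delta_pos": [-0.02,-0.05,0],"yaw": 0},{"fingers": 0.59,"delta_pos": [-0.02,-0.05,-0.1],"yaw": 0},{"fingers": 0.59,"delta_pos": [-0.02,-0.05,-0.25],"yaw": 0},{"fingers": 0.59,"delta_pos": [-0.02,-0.05,-0.4],"yaw": 0},{"fingers": 0.59,"delta_pos": [-0.15,-0.05,-0.55],"yaw": 0},{"fingers": 0.59,"delta_pos": [-0.25,-0.05,-0.6],"yaw": 0},{"fingers": 0.59,"delta_pos": [-0.25,-0.05,-0.6],"yaw": 0}]}}

```text
clock: 65.8
eef_pos: [0.3844, -0.0403, 0.2285]
tool_rot: [0.978, -0.208, -0.002, -0.014]
ft_force: [1.0, 0.9, 0.4]
grip_width: 0.0502
grasp_force: 0.0
```

Run:
```python
from h import *
st()
c=snap('wrist','w12');w=cloudw(c);x,y,z=w[...,0],w[...,1],w[...,2]
print('bar');blobs(w,(x>.42)&(x<.7)&(y>-.17)&(y<.05)&(z>.056)&(z<.067),80)
d=w[...,:2]-C0;X=d@UX*1000;Y=d@UY*1000
for sx in (-1,1):
    for sy in (-1,1):
        m=(abs(X-sx*41+.6)<28)&(abs(Y-sy*33)<26)&(z>.0355)&(z<.047);print(sx,sy,m.sum(),rect(np.c_[X[m],Y[m]]/1000),np.round(np.percentile(z[m],[5,50,95]),4))
w0=np.load('top0.npy');w1=cloud(snap('top'));ok=(abs(w0[...,2]-w1[...,2])>.004)&(w0[...,0]>.35)&(w0[...,0]<.72)&(abs(w0[...,1])<.5)
print('changed');blobs(w0,ok,12)
```

```text
t 65.8 p [ 0.3844 -0.0403  0.2285] rot [ 0.913 -0.407  0.003 -0.407 -0.913  0.028 -0.009 -0.027 -1.   ] F [1.  0.9 0.4] w 0.05021513968625529 0.0
bar
3137 rect [513.6 -67.3  30.7 150.8  84.5] mean [ 0.5131 -0.0677  0.0631]
133 rect [429.9 -80.    8.1  20.1  84.8] mean [ 0.4301 -0.0798  0.0647]
-1 -1 1433 [-40.8 -36.2  51.6  43.3   1.2] [0.0364 0.0378 0.0393]
-1 1 1278 [-41.6  36.7  39.3  51.1  89.3] [0.0364 0.0378 0.0391]
1 -1 700 [ 30.6 -34.4  40.4  33.9  88.1] [0.0363 0.0378 0.0392]
1 1 1202 [40.6 37.4 40.7 51.5 89.6] [0.0363 0.0377 0.0392]
changed
17 rect [ 704.2 -316.8   21.9   18.    22. ] mean [ 0.705  -0.3132  0.1141]
13 rect [ 710.2 -339.4    7.1   25.1   36.5] mean [ 0.7095 -0.3386  0.1156]
18 rect [706.6 250.9  23.4   7.3  78.7] mean [0.7051 0.2525 0.0577]
25 rect [701.4 -97.   33.2  16.1  39.8] mean [ 0.698  -0.0981  0.0025]
13 rect [ 7.144e+02 -1.323e+02  1.120e+01  1.520e+01  5.000e-01] mean [ 0.7151 -0.1286  0.0021]
20 rect [ 710.2 -169.1   25.5   20.8   78.8] mean [ 7.11e-01 -1.74e-01 -4.00e-04]
22 rect [ 702.1 -270.4   31.1   15.6   12.5] mean [ 0.7035 -0.2685  0.0044
[... 11263 characters left out ...]
   14.2   21.1   75.9] mean [ 0.3926 -0.3612  0.0012]
61 rect [ 380.9 -274.9   62.8   26.5   89.2] mean [ 0.3821 -0.2737 -0.0013]
43 rect [380.3 461.6  25.2  44.6  69.3] mean [0.3829 0.4573 0.0019]
37 rect [379.4 126.6  29.3  29.7  66.7] mean [0.3807 0.1258 0.0009]
26 rect [ 385.9 -336.1   20.3   26.8   36.7] mean [ 0.3845 -0.3327  0.0015]
15 rect [ 380.5 -384.1    9.5   33.3   39.7] mean [ 0.3806 -0.3827  0.0013]
22 rect [389.8 484.5  18.7  25.3  23.3] mean [0.3908 0.4873 0.0078]
15 rect [377.3 377.3  10.6  32.4  86.9] mean [0.3787 0.3757 0.0023]
15 rect [ 368.  -474.8   25.3   11.    79.3] mean [ 0.3672 -0.4802 -0.0026]
13 rect [366.5 417.5   8.8  22.3  12.2] mean [ 0.365   0.4181 -0.0008]
```

View pics/w12.png

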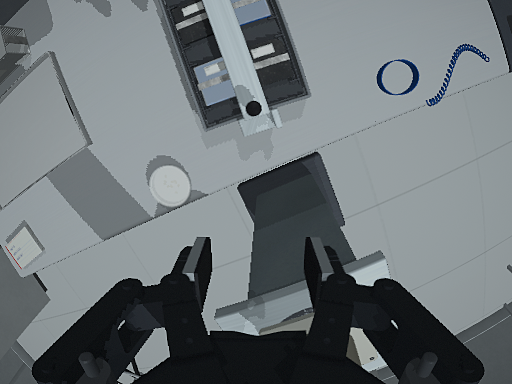

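The wrist view shows the bar lying along the case against its stop lug at (278,118), with its knob at (253,108). The packs sit flat on both sides of it and nothing touches the robot. Handing the job in.

```bash
python3 -c "
from h import *
print(bot.job_done())"
```

```text
the job is handed in; nothing more can be done
None
```

I handed the job in at about 66 s: the heater insert and window clamp are in their cavities, the divider is level on its rests, all four die packs lie flat in their own pockets, and the bar is back against its stop; I never touched the other things on the bench.

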